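# Set up the balance rack: drip trays in, draining baskets hung level

## Robot

A 7-joint arm with a two-finger parallel gripper is mounted at the origin on the work surface. World frame = base frame: x ahead of the robot, y to its left, z up, the work surface at z = 0. Lengths are in mm, angles in rad, forces in N, time in s.
With the tool pointing down it reaches from about 400 to 750 mm from the base axis. Payload 19.5 kg.
Tool frame: the origin (TCP) lies at the very end of the fingers, on their centre line; the grasp point (between the pads) lies 19 mm behind it (bot.pinch_z is the z of the grasp point in the tool frame, in mm); z points along the fingers, x is the direction in which the jaws open and shut, and the axes are right-handed (so a half turn about z gives the same grasp; the last joint's range is limited). The gripper opens to 85 mm and grips with 20 to 120 N. Pads are 22 mm wide; open, the fingers measure 114 mm over their backs; the gripper's body (76 mm by 85 mm) begins 54 mm behind the grasp point. The pads swing forward as they close: fully open they stand 13 mm farther back than shut.
Start: joints at [1.295, 0.707, -0.028, 1.485, 0.022, 0.951, -0.075], TCP at [133.208, -559.33, 231.268] pointing down, gripper open.
Joint ranges: [-2.71, 2.71], [-0.32, 2.16], [-1.57, 1.52], [0, 2.45], [-1.46, 4.6], [0, 2.02], [-2.83, 2.83]. Speed limits (rad/s): [1.89, 1.89, 2.57, 2.57, 3.01, 3.01, 3.01].

## Interface

Orientations are given as a unit quaternion [x, y, z, w].
In Python, from bench import bot gives the robot as it stands.
- The arm moves only by the tool arm_command, never from a script. Its argument "deltas" is one flat list of numbers, 7 for each row, row after row: the finger opening in cm, from 0 to 8.54, then the shift along the tool's x, y, z in cm, then the turn, a rotation vector about the tool's x, y, z in degrees. In form: [gripper, tx, ty, tz, wx, wy, wz, gripper, tx, ty, tz, wx, wy, wz, ...]. A call has 1 to 8 rows; each row shifts and turns the commanded pose from where the row before left it, along the tool's axes as they then stand; what a row does not reach is not made up. A row lasts 1/10 s, in which the tool goes at most 50 mm and 8.59 degrees, less where a joint would pass 70% of its speed; a pose out of reach is approached as far as the arm can. A call with a gripper value outside its range is refused whole. The fingers move at their own pace and stop on an object; "squeeze" is the grip in N (left out, the last holds). Time passes only in rows, so rows that do not move let the fingers close. It gives the time, the measured TCP pose, the force and the opening at its end, in the units of the state.
- bot.get_obs(): the state, without advancing time (a new reading comes with each control period).
- bot.get_image(name): name is "side" or "top"; returns the picture (400x640x3 uint8, blue, green, red); there is no depth.
- bot.camera_info(name): a dict with "camera_matrix" (3x3 intrinsics, pixels), "D" ([k1, k2, p1, p2, k3] as OpenCV has them; the pictures are not rectified), "R" (3x3) and "t" (3): a world point X has camera coordinates R X + t. Camera axes: x right, y down, z forward; pixel columns grow to the right and rows downward; lengths in mm; the calibration is good to about 2 mm. A picture is of the moment at which its call begins. camera_info takes no time and is no camera call.
- bot.close_job(): hands the job in, once; it reports no verdict.
The state is a dict: "time": time; "q": joint angles; "qd": joint speeds; "effort": joint torques, N m; "position": TCP position; "eef_rot": TCP orientation; "force": force on the tool from outside, world axes, zero at the start; "ft_torque": the same for the moment, N m; "finger_gap": finger opening in mm.
Only numpy, scipy, OpenCV 4.12 (cv2) and the standard library are available. Lean on these libraries where they do the work, as an engineer would, in place of code of your own. Each camera call takes 0.05 s, during which the arm holds its last target.

## Task

Put the rinsed draining baskets up to drip on the balance rack. First lay both drip trays flat and square in the two recesses of the rack's foot, their grip tabs towards the robot; then hang every basket by its hook on a place of its own on the pivoting bar, left and right in turn, so that the bar never tips hard to one side and ends as nearly level as the number of baskets allows. Leave the teacup, the salt jar and the whisk where they are.

Things in the scene. Friction and masses are not known exactly. Their poses are not given: they have to be found in the camera images.
- rack: balance rack, fixed steel stand: dark foot plate 174 mm deep (x) by 360 mm wide (y), a post in the middle, a cross bar on top. Origin on the counter below the bar's pivot; x points away from the robot, y left along the level bar. The foot reaches from x = -117 to +57 mm and holds two recesses
- recess_left (a point): floor centre of the left (+y) recess, at x -30, y +100, z 8 mm in the rack (same axes): 156 mm (x) by 136 mm (y), open above, rim 10 mm high all round. The bar passes 182 mm above the recess floor, 30 mm to +x of this point: slide a tray in under the bar from the robot's side, then lower it
- recess_right (a point): the same for the right (-y) recess, at y -100 mm in the rack
- bar (a joint): tilt of the cross bar in rad: 0 level, positive with the left (+y) end down, stops at +-0.25. A 10 mm round rod 360 mm long, axis 190 mm above the counter, pivoted on the post with a centring spring (2.75 N m/rad): one basket on an inner place tips it 0.05, on an outer place 0.10, two on one side 0.15; left and right cancel
- left_outer (a point): hanging place on the bar: point on the rod's axis 140 mm left of the pivot, midway between two dark collars (26 mm diameter, 34 mm free between them). It moves and tilts with the bar; its x axis points away from the robot like the rack's
- left_inner (a point): the same, 70 mm left of the pivot
- right_inner (a point): the same, 70 mm right of the pivot
- right_outer (a point): the same, 140 mm right of the pivot
- tray_a: drip tray, open, steel, 150 mm (x) by 130 mm (y) by 18 mm high, walls 3 mm, 0.22 kg; origin at the centre of its underside. An upright grip tab stands inside its -x end wall. The two trays are alike; either fits either recess with 3 mm of play on each side
- tray_a_tab (a point): grip point on that tab: 71 mm from the tray's origin towards -x, 42 mm above its underside; the tab is a plate 8 mm thick (x), 44 mm wide (y), its top 60 mm above the underside. Grip it across its thickness
- tray_b: drip tray, open, steel, 150 mm (x) by 130 mm (y) by 18 mm high, walls 3 mm, 0.22 kg; origin at the centre of its underside. An upright grip tab stands inside its -x end wall. The two trays are alike; either fits either recess with 3 mm of play on each side
- tray_b_tab (a point): grip point on that tab: 71 mm from the tray's origin towards -x, 42 mm above its underside; the tab is a plate 8 mm thick (x), 44 mm wide (y), its top 60 mm above the underside. Grip it across its thickness
- basket_1: wire draining basket (or None: absent), 54 mm wide, 50 mm high, about 0.20 kg, standing; origin at the centre of its underside. A strap 18 mm wide rises outside its -x side and bends over it as a roof-shaped hook with a ridge 122 mm up. On the ridge stands a grip plate 6 mm thick (x), 26 mm wide (y), to 180 mm up: grip it across its thickness, 155 mm up
- basket_1_hook (a point): where the rod's axis lies when the basket hangs: on the basket's axis, 113 mm above its underside, under the ridge. The hook is open to +x: the rod enters from that side, above the basket's rim (50 mm up) and below the lip (lower end 95 mm up, x = +20 mm); the strap closes the -x side at x = -29 mm
- basket_2: wire draining basket (or None: absent), 54 mm wide, 50 mm high, about 0.20 kg, standing; origin at the centre of its underside. A strap 18 mm wide rises outside its -x side and bends over it as a roof-shaped hook with a ridge 122 mm up. On the ridge stands a grip plate 6 mm thick (x), 26 mm wide (y), to 180 mm up: grip it across its thickness, 155 mm up
- basket_2_hook (a point): where the rod's axis lies when the basket hangs: on the basket's axis, 113 mm above its underside, under the ridge. The hook is open to +x: the rod enters from that side, above the basket's rim (50 mm up) and below the lip (lower end 95 mm up, x = +20 mm); the strap closes the -x side at x = -29 mm
- basket_3: wire draining basket (or None: absent), 54 mm wide, 50 mm high, about 0.20 kg, standing; origin at the centre of its underside. A strap 18 mm wide rises outside its -x side and bends over it as a roof-shaped hook with a ridge 122 mm up. On the ridge stands a grip plate 6 mm thick (x), 26 mm wide (y), to 180 mm up: grip it across its thickness, 155 mm up
- basket_3_hook (a point): where the rod's axis lies when the basket hangs: on the basket's axis, 113 mm above its underside, under the ridge. The hook is open to +x: the rod enters from that side, above the basket's rim (50 mm up) and below the lip (lower end 95 mm up, x = +20 mm); the strap closes the -x side at x = -29 mm
- basket_4: wire draining basket (or None: absent), 54 mm wide, 50 mm high, about 0.20 kg, standing; origin at the centre of its underside. A strap 18 mm wide rises outside its -x side and bends over it as a roof-shaped hook with a ridge 122 mm up. On the ridge stands a grip plate 6 mm thick (x), 26 mm wide (y), to 180 mm up: grip it across its thickness, 155 mm up
- basket_4_hook (a point): where the rod's axis lies when the basket hangs: on the basket's axis, 113 mm above its underside, under the ridge. The hook is open to +x: the rod enters from that side, above the basket's rim (50 mm up) and below the lip (lower end 95 mm up, x = +20 mm); the strap closes the -x side at x = -29 mm
- teacup: white porcelain teacup, 80 mm diameter, 65 mm high, a bystander; origin at the centre of its foot
- salt_jar: white salt jar with wooden lid, 60 mm diameter, 85 mm high, a bystander; origin under its centre
- whisk: stainless mini whisk lying on the counter, 180 mm long along its x, 30 mm high, a bystander
Not all that is in view belongs to the job. What is shaped like the basket_3 but green or red is not meant.

How it is judged (in metres and radians):
On the way, in this order (a step that is already met when the one before it is completed fails the run):
1. both drip trays lie flat in the recesses of the foot ((((x of tray_a in the frame of recess_left between -0.005 and 0.005 m and y of tray_a in the frame of recess_left between -0.005 and 0.005 m and z of tray_a in the frame of recess_left between -0.003 and 0.003 m and angle between tray_a's own z axis and vertical below 0.03 rad and angle between the x axis of tray_a and the x axis of recess_left, either way round below 0.06 rad and x of tray_a_tab in the frame of recess_left below -0.05 m and linear speed of tray_a below 0.03 m/s) and (x of tray_b in the frame of recess_right between -0.005 and 0.005 m and y of tray_b in the frame of recess_right between -0.005 and 0.005 m and z of tray_b in the frame of recess_right between -0.003 and 0.003 m and angle between tray_b's own z axis and vertical below 0.03 rad and angle between the x axis of tray_b and the x axis of recess_right, either way round below 0.06 rad and x of tray_b_tab in the frame of recess_right below -0.05 m and linear speed of tray_b below 0.03 m/s)) or ((x of tray_b in the frame of recess_left between -0.005 and 0.005 m and y of tray_b in the frame of recess_left between -0.005 and 0.005 m and z of tray_b in the frame of recess_left between -0.003 and 0.003 m and angle between tray_b's own z axis and vertical below 0.03 rad and angle between the x axis of tray_b and the x axis of recess_left, either way round below 0.06 rad and x of tray_b_tab in the frame of recess_left below -0.05 m and linear speed of tray_b below 0.03 m/s) and (x of tray_a in the frame of recess_right between -0.005 and 0.005 m and y of tray_a in the frame of recess_right between -0.005 and 0.005 m and z of tray_a in the frame of recess_right between -0.003 and 0.003 m and angle between tray_a's own z axis and vertical below 0.03 rad and angle between the x axis of tray_a and the x axis of recess_right, either way round below 0.06 rad and x of tray_a_tab in the frame of recess_right below -0.05 m and linear speed of tray_a below 0.03 m/s)))), for 0.2 s.
2. every basket hangs on the bar ((distance between basket_1_hook and left_outer below 0.016 m or distance between basket_1_hook and left_inner below 0.016 m or distance between basket_1_hook and right_inner below 0.016 m or distance between basket_1_hook and right_outer below 0.016 m) and angle between each of basket_1, basket_2, basket_3, basket_4's own z axis and vertical below 0.35 rad and linear speed of each of basket_1, basket_2, basket_3, basket_4 below 0.05 m/s and (distance between basket_2_hook and left_outer below 0.016 m or distance between basket_2_hook and left_inner below 0.016 m or distance between basket_2_hook and right_inner below 0.016 m or distance between basket_2_hook and right_outer below 0.016 m) and (distance between basket_3_hook and left_outer below 0.016 m or distance between basket_3_hook and left_inner below 0.016 m or distance between basket_3_hook and right_inner below 0.016 m or distance between basket_3_hook and right_outer below 0.016 m) and (distance between basket_4_hook and left_outer below 0.016 m or distance between basket_4_hook and left_inner below 0.016 m or distance between basket_4_hook and right_inner below 0.016 m or distance between basket_4_hook and right_outer below 0.016 m)), for 0.2 s.
At the end, for the whole second after the job is handed in: One tray in each recess, tab to the robot: within 5 mm of centre, 3 mm of the floor, square and flat. Every basket hangs within 16 mm of one of the four places, under 0.35 rad from upright, at rest. The bar is within 0.075 rad of level (about what one basket on an inner place makes) (all of step 2 and (((x of tray_a in the frame of recess_left between -0.005 and 0.005 m and y of tray_a in the frame of recess_left between -0.005 and 0.005 m and z of tray_a in the frame of recess_left between -0.003 and 0.003 m and angle between tray_a's own z axis and vertical below 0.03 rad and angle between the x axis of tray_a and the x axis of recess_left, either way round below 0.06 rad and x of tray_a_tab in the frame of recess_left below -0.05 m and linear speed of tray_a below 0.03 m/s) and (x of tray_b in the frame of recess_right between -0.005 and 0.005 m and y of tray_b in the frame of recess_right between -0.005 and 0.005 m and z of tray_b in the frame of recess_right between -0.003 and 0.003 m and angle between tray_b's own z axis and vertical below 0.03 rad and angle between the x axis of tray_b and the x axis of recess_right, either way round below 0.06 rad and x of tray_b_tab in the frame of recess_right below -0.05 m and linear speed of tray_b below 0.03 m/s)) or ((x of tray_b in the frame of recess_left between -0.005 and 0.005 m and y of tray_b in the frame of recess_left between -0.005 and 0.005 m and z of tray_b in the frame of recess_left between -0.003 and 0.003 m and angle between tray_b's own z axis and vertical below 0.03 rad and angle between the x axis of tray_b and the x axis of recess_left, either way round below 0.06 rad and x of tray_b_tab in the frame of recess_left below -0.05 m and linear speed of tray_b below 0.03 m/s) and (x of tray_a in the frame of recess_right between -0.005 and 0.005 m and y of tray_a in the frame of recess_right between -0.005 and 0.005 m and z of tray_a in the frame of recess_right between -0.003 and 0.003 m and angle between tray_a's own z axis and vertical below 0.03 rad and angle between the x axis of tray_a and the x axis of recess_right, either way round below 0.06 rad and x of tray_a_tab in the frame of recess_right below -0.05 m and linear speed of tray_a below 0.03 m/s))) and value of joint bar between -0.075 and 0.075 rad); the robot touches nothing.
It fails at once if the bar tips more than 0.13 rad (more than one basket out of balance on an outer place) (value of joint bar above 0.13 rad or value of joint bar below -0.13 rad).
It fails at once if the teacup is moved by more than 40 mm (distance of teacup from where it was at the start of the episode above 0.04 m).
It fails at once if the salt jar is moved by more than 40 mm (distance of salt_jar from where it was at the start of the episode above 0.04 m).
It fails at once if the whisk is moved by more than 40 mm (distance of whisk from where it was at the start of the episode above 0.04 m).
Of basket_1, basket_2, basket_3, basket_4 only 3 to 4 are there at a start; the rules pass over those that are not, and their reading is None.
At some moment in a run one of tray_a, tray_b, basket_1, basket_2, basket_3, basket_4 may be knocked a few centimetres aside while the robot is not near it.
It also fails if it takes over 208 s, if anything falls off the work surface, if the arm or the gripper's body presses on something with over 40 N, if the wrist force passes 120 N, or if a joint passes its speed limit or range.

## Working session

There is one attempt and no reset: what is moved stays moved. The work goes in short steps, Python scripts to look and compute and a tool call to move; the robot and the scene stay as the last step left them, time stands still between calls to the robot, and variables do not carry over. Pictures are saved under pics/ and viewed, and the job is handed in when it is done.

Besides the shell and the picture viewer there is one more tool, called after "Emit:" as name(argument=value, ...) on one line, values as JSON. arm_command: Moves the arm, as the interface text tells. Its arguments: {"type":"object","properties":{"deltas":{"type":"array"},"squeeze":{"type":"number"}},"required":["deltas"]}

```bash
ls; mkdir -p pics
python3 - <<'E'
from bench import bot
import cv2
print(bot.get_obs())
for n in("side","top"):
    cv2.imwrite(f"pics/{n}0.png",bot.get_image(n)); print(n,bot.camera_info(n))
E
```

```text
pics
{'time': 0.0, 'q': array([ 1.29530505,  0.70709664, -0.02762428,  1.48499079,  0.02201924,
        0.95087256, -0.07550004]), 'qd': array([-0.00038089,  0.00074349,  0.00082129,  0.00083201, -0.00013943,
       -0.00056883,  0.00122175]), 'effort': array([-2.49113109e-03, -8.83212876e+01,  1.23415031e+00, -2.36169094e+01,
        1.70137425e-02,  6.65275846e-03, -5.53952805e-05]), 'position': array([ 133.14859899, -559.1115911 ,  230.83297721]), 'eef_rot': array([ 7.84755745e-01, -6.19804919e-01, -4.30875604e-04, -3.12299779e-04]), 'force': array([ 0.64001387, -0.18953133,  0.18763542]), 'ft_torque': array([0.03631882, 0.01419126, 0.02643244]), 'finger_gap': 85.24098053159666}
side {'camera_matrix': array([[392.20894937,   0.        , 323.81604295],
       [  0.        , 392.20894937, 204.86239625],
       [  0.        ,   0.        ,   1.        ]]), 'D': array([0.02243272, 0.        , 0.        , 0.        , 0.        ]), 'R': array([[ 0.98643102, -0.16354887,  0.01433941],
       [-0.10834619, -0.71411714, -0.69159078],
       [ 0.12334891,  0.68065298, -0.7221472 ]]), 't': array([-490.81315549,  112.22180817, 1434.74623286])}
top {'camera_matrix': array([[431.45140012,   0.        , 315.08004089],
       [  0.        , 431.45140012, 196.64534895],
       [  0.        ,   0.        ,   1.        ]]), 'D': array([-0.10798801,  0.        ,  0.        ,  0.        ,  0.        ]), 'R': array([[ 0.02823288, -0.99955656, -0.00946524],
       [-0.99306141, -0.02696551, -0.11446353],
       [ 0.11415754,  0.0126312 , -0.99338236]]), 't': array([ -34.31244865,  485.08908251, 1381.11823213])}
```

View pics/side0.png

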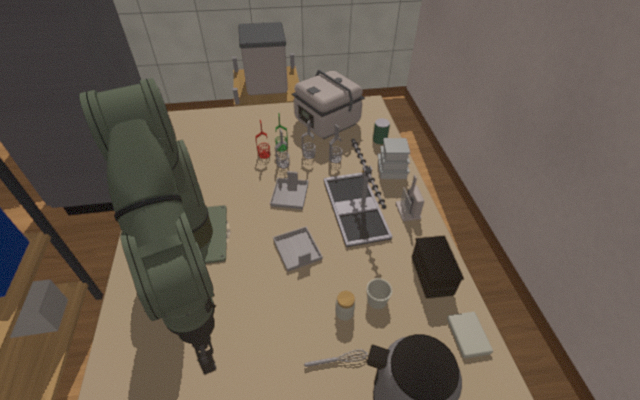

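View pics/top0.png

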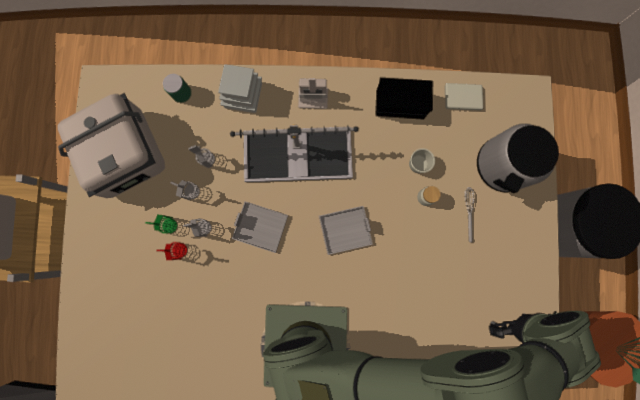

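```bash
cat > h.py <<'E'
from bench import bot
import cv2, numpy as np
from scipy.spatial.transform import Rotation as Rn
def cam(n):
    c=bot.camera_info(n); return [np.array(c[k],float) for k in("camera_matrix","D","R","t")]
def ray(n,px):
    K,D,R,t=cam(n)
    p=cv2.undistortPoints(np.array(px,float).reshape(-1,1,2),K,D).reshape(-1,2)
    d=np.c_[p,np.ones(len(p))]@R
    return -R.T@t,d
def onz(n,px,z):
    o,d=ray(n,px); return o+d*((z-o[2])/d[:,2])[:,None]
def proj(n,X):
    K,D,R,t=cam(n)
    return cv2.projectPoints(np.array(X,float).reshape(-1,1,3),cv2.Rodrigues(R)[0],t,K,D)[0].reshape(-1,2)
def tri(ps,pt):
    o1,d1=ray("side",ps);o2,d2=ray("top",pt)
    out=[]
    for a,b in zip(d1,d2):
        s=np.linalg.lstsq(np.c_[a,-b],o2-o1,rcond=None)[0]
        A=o1+a*s[0];B=o2+b*s[1]; out.append(np.r_[(A+B)/2,np.linalg.norm(A-B)])
    return np.array(out)
def crop(img,x0,y0,x1,y1,f,name):
    cv2.imwrite("pics/"+name,cv2.resize(img[y0:y1,x0:x1],None,fx=f,fy=f,interpolation=cv2.INTER_CUBIC))
E
python3 - <<'E'
from h import *
t=cv2.imread("pics/top0.png");s=cv2.imread("pics/side0.png")
crop(t,140,115,300,275,3.7,"t0a.png");crop(t,220,110,400,260,4.4,"t0b.png")
crop(s,245,95,405,255,3.7,"s0a.png")
crop(s,255,160,455,310,4,"s0b.png")
E
```

```text
(no output)
```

View pics/t0a.png

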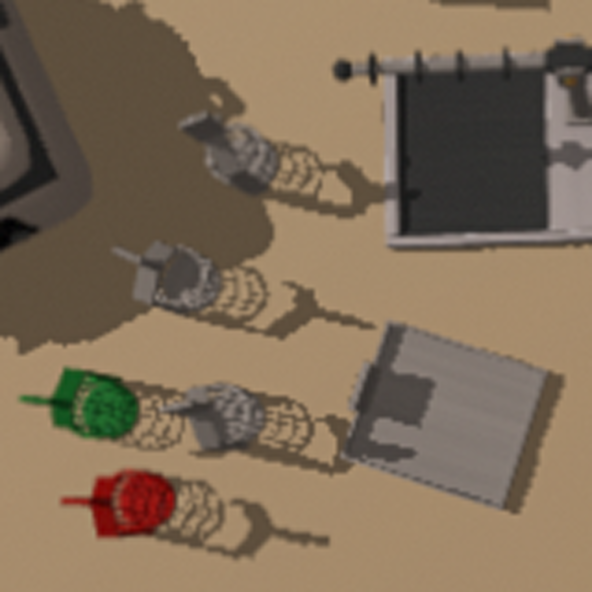

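View pics/t0b.png

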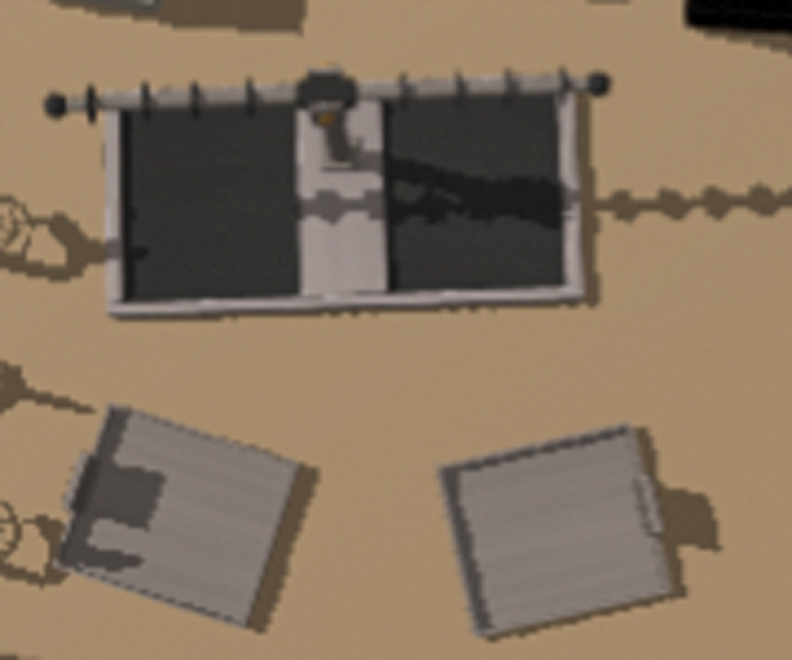

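View pics/s0a.png

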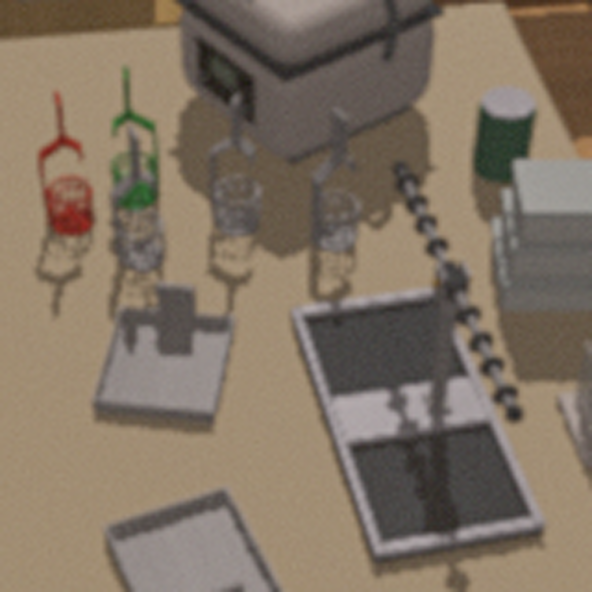

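View pics/s0b.png

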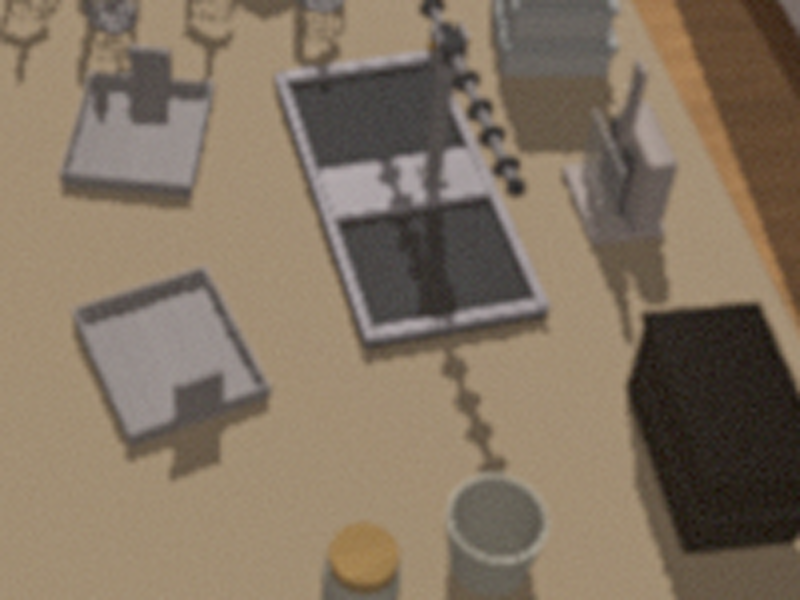

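Run:
```python
from h import *
np.set_printoptions(precision=1,suppress=True)
for n in("side","top"): print(n,ray(n,[[320,200]])[0])
T=lambda p:np.array(p)/4.4+[220,110]
S=lambda p:np.array(p)/3.7+[245,95]
print(tri(S([[402,170],[515,413]]),T([[55,104],[598,83]])))
print("foot corners z18",onz("top",T([[110,305],[582,290]]),18))
print("recess corners z18",onz("top",T([[122,300],[297,296],[387,292],[567,288]]),18))
print("trayL",onz("top",T([[110,406],[305,466],[250,630],[60,567]]),18))
print("trayR",onz("top",T([[440,467],[635,428],[683,595],[485,635]]),18))
print("tabs",onz("top",T([[75,482],[650,505]]),60))
S0=lambda p:np.array(p)/3.7+[140,115]
print("baskets top plate",onz("top",S0([[205,125],[125,255],[175,408],[30,400],[70,502]]),180))
B=lambda p:np.array(p)/3.7+[245,95]
ps=B([[340,112],[238,98],[133,138]])
print(tri(ps,S0([[205,125],[125,255],[175,408]])))
print("others",onz("top",[[422,160],[429,195],[470,190],[470,240]],50))
```

```text
side [ 319.3 -976.7 1120.7]
top [ 325.   -38.7 1427.2]
[[ 650.   227.5  186.7    1.7]
 [ 672.  -137.6  190.5    1.2]]
foot corners z18 [[ 538.5  213.4   18. ]
 [ 559.3 -141.8   18. ]]
recess corners z18 [[ 542.6  204.4   18. ]
 [ 549.    72.3   18. ]
 [ 553.8    4.7   18. ]
 [ 560.5 -130.4   18. ]]
trayL [[462.  209.7  18. ]
 [421.2  61.8  18. ]
 [298.7  98.4  18. ]
 [340.7 241.8  18. ]]
trayR [[ 423.2  -38.6   18. ]
 [ 456.3 -183.2   18. ]
 [ 333.3 -220.8   18. ]
 [ 300.1  -75.2   18. ]]
tabs [[ 401.9  225.4   60. ]
 [ 397.  -190.6   60. ]]
baskets top plate [[602.4 338.4 180. ]
 [494.9 397.  180. ]
 [373.9 348.5 180. ]
 [376.4 467.5 180. ]
 [296.9 429.4 180. ]]
[[602.3 335.3 190.1   4.2]
 [497.6 398.4 176.1   4.2]
 [375.4 352.6 167.    2. ]]
others [[ 613.  -366.4   50. ]
 [ 498.6 -389.    50. ]
 [ 518.7 -524.6   50. ]
 [ 356.6 -523.    50. ]]
```

```bash
cat >> h.py <<'E'
def edge(img,p0,p1,half=4,n=40,ch=None,sign=0,margin=0.08):
    """subpixel edge points near segment p0-p1 (pixels), fitted line -> endpoints' foot points. sign: +1 brighter toward left-normal"""
    g=(img.astype(np.float32).mean(2) if ch is None else ch.astype(np.float32))
    p0=np.array(p0,float);p1=np.array(p1,float);d=p1-p0;L=np.linalg.norm(d);d/=L;nv=np.array([-d[1],d[0]])
    s=np.linspace(margin*L,(1-margin)*L,n);o=np.arange(-half,half+.01,.25)
    P=p0+s[:,None,None]*d+o[None,:,None]*nv
    v=cv2.remap(g,P[...,0].astype(np.float32),P[...,1].astype(np.float32),cv2.INTER_LINEAR)
    v=cv2.GaussianBlur(v,(7,1),0); gr=np.gradient(v,axis=1)
    a=np.abs(gr) if sign==0 else sign*gr
    k=a.argmax(1);off=o[k]
    for _ in range(6):
        c=np.polyfit(s,off,1);r=off-np.polyval(c,s);m=np.abs(r-np.median(r))<max(0.4,1.5*np.std(r))
        s,off=s[m],off[m]
    q=lambda S:p0+S*d+np.polyval(c,S)*nv
    return q(0),q(L),np.std(off-np.polyval(c,s)),len(s)
def isect(l1,l2):
    a=np.cross(np.r_[l1[0],1],np.r_[l1[1],1]);b=np.cross(np.r_[l2[0],1],np.r_[l2[1],1]);c=np.cross(a,b);return c[:2]/c[2]
E
python3 - <<'E'
from h import *
np.set_printoptions(precision=1,suppress=True)
org=np.array([661,43,0.]);yaw=.059
R=Rn.from_euler('z',yaw).as_matrix()
for n in("top","side"):
    im=cv2.imread(f"pics/{n}0.png")
    ol=im.copy()
    W=[]
    for (a,b) in [((-117,180,18),(-117,-180,18)),((-117,-180,18),(57,-180,18)),((57,-180,18),(57,180,18)),((57,180,18),(-117,180,18)),
      ((-108,168,18),(-108,32,18)),((48,168,18),(48,32,18)),((-108,168,18),(48,168,18)),((-108,32,18),(48,32,18)),
      ((-108,-168,18),(-108,-32,18)),((48,-168,18),(48,-32,18)),((-108,-168,18),(48,-168,18)),((-108,-32,18),(48,-32,18)),((0,180,190),(0,-180,190)),((-117,180,0),(-117,-180,0)),((-117,-180,0),(57,-180,0))]:
        p=proj(n,[R@a+org,R@b+org]); W.append(p)
    x0,y0,x1,y1=(225,115,365,190) if n=="top" else (315,130,400,250)
    f=5.5 if n=="top" else 5
    big=cv2.resize(im[y0:y1,x0:x1],None,fx=f,fy=f,interpolation=cv2.INTER_CUBIC)
    for p in W:
        q=((p-[x0,y0]+.5)*f-.5).astype(int); cv2.line(big,tuple(q[0].tolist()),tuple(q[1].tolist()),(0,0,255),1)
    cv2.imwrite(f"pics/rk_{n}.png",big)
E
```

```text
(no output)
```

View pics/rk_top.png

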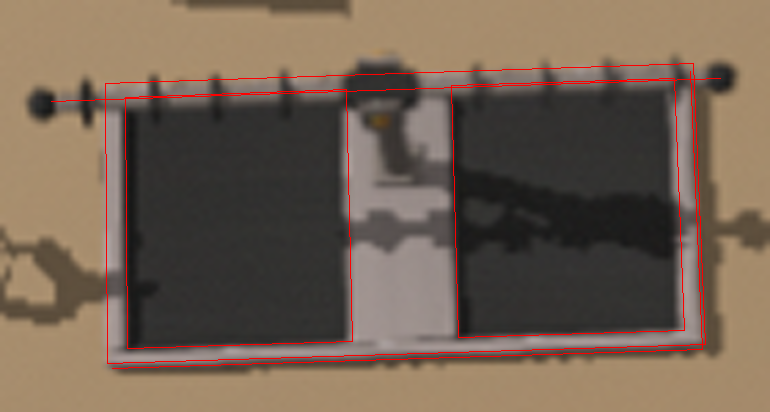

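View pics/rk_side.png

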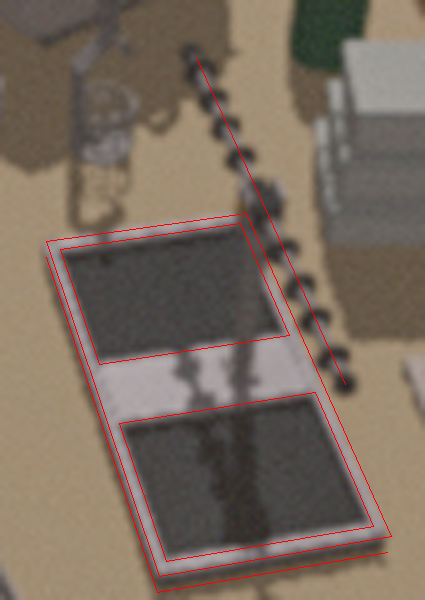

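```bash
cat > rackfit.py <<'E'
from h import *
np.set_printoptions(precision=2,suppress=True)
org=np.array([661,43,0.]);yaw=.059
R=Rn.from_euler('z',yaw).as_matrix()
def show(n,a,b,sign=0,half=4):
    im=cv2.imread(f"pics/{n}0.png"); p=proj(n,[R@a+org,R@b+org])
    e=edge(im,p[0],p[1],half,sign=sign)
    w=onz(n,[e[0],e[1]],a[2])
    l=(w-org)@R
    print(n,a,b,"->rack",l[:,:2].ravel(),"sd %.2f n%d"%(e[2],e[3]))
for n in("top","side"):
    show(n,(-117,175,0),(-117,-175,0),half=2.5); show(n,(-117,175,18),(-117,-175,18),half=2)
    show(n,(-90,180,18),(40,180,18),half=2.5); show(n,(-90,-180,18),(40,-180,18),half=2.5);show(n,(-90,-180,0),(40,-180,0),half=2)
    show(n,(-108,160,18),(-108,40,18));show(n,(-108,-160,18),(-108,-40,18))
    show(n,(-90,168,18),(40,168,18),half=3);show(n,(-90,32,18),(40,32,18),half=3)
    show(n,(-90,-168,18),(40,-168,18),half=3);show(n,(-90,-32,18),(40,-32,18),half=3)
    show(n,(48,-160,18),(48,-40,18));show(n,(48,160,18),(48,40,18))
E
python3 rackfit.py
```

```text
top (-117, 175, 0) (-117, -175, 0) ->rack [-114.6   175.05 -113.01 -175.04] sd 0.18 n35
top (-117, 175, 18) (-117, -175, 18) ->rack [-117.53  174.99 -115.78 -175.01] sd 0.18 n39
top (-90, 180, 18) (40, 180, 18) ->rack [-90.17 173.3   39.8  173.22] sd 0.00 n36
top (-90, -180, 18) (40, -180, 18) ->rack [ -90.03 -177.47   39.96 -177.09] sd 0.19 n39
top (-90, -180, 0) (40, -180, 0) ->rack [ -90.02 -178.33   39.98 -178.4 ] sd 0.17 n31
top (-108, 160, 18) (-108, 40, 18) ->rack [-109.9   159.96 -109.07   39.99] sd 0.18 n32
top (-108, -160, 18) (-108, -40, 18) ->rack [-108.57 -160.   -107.84  -40.  ] sd 0.18 n32
top (-90, 168, 18) (40, 168, 18) ->rack [-89.9  172.    40.07 170.47] sd 0.07 n32
top (-90, 32, 18) (40, 32, 18) ->rack [-89.98  34.1   40.04  35.64] sd 0.21 n38
top (-90, -168, 18) (40, -168, 18) ->rack [ -90.03 -165.1    39.95 -164.23] sd 0.16 n36
top (-90, -32, 18) (40, -32, 18) ->rack [-90.   -30.77  40.01 -29.76] sd 0.18 n39
top (48, -160, 18) (48, -40, 18) ->rack [  43.73 -159.96   43.5   -40.01] sd 0.19 n30
top (48, 160, 18) (48, 40, 18) ->rack [ 41.72 159.83  43.48  39.93] sd
[... 432 characters left out ...]
.13] sd 0.12 n26
side (-108, 160, 18) (-108, 40, 18) ->rack [-108.87  159.78 -109.56   39.64] sd 0.12 n36
side (-108, -160, 18) (-108, -40, 18) ->rack [-107.8  -159.96 -108.81  -40.18] sd 0.13 n31
side (-90, 168, 18) (40, 168, 18) ->rack [-90.15 166.9   39.84 167.18] sd 0.13 n35
side (-90, 32, 18) (40, 32, 18) ->rack [-89.52  35.41  41.07  37.38] sd 0.16 n32
side (-90, -168, 18) (40, -168, 18) ->rack [ -89.52 -164.62   40.98 -163.22] sd 0.18 n36
side (-90, -32, 18) (40, -32, 18) ->rack [-90.06 -32.44  40.11 -31.43] sd 0.18 n31
side (48, -160, 18) (48, -40, 18) ->rack [  45.68 -160.66   44.78  -41.01] sd 0.13 n40
side (48, 160, 18) (48, 40, 18) ->rack [ 65.3  166.27  39.39  37.13] sd 0.13 n13
```

```bash
cat > trayfit.py <<'E'
from h import *
import sys
np.set_printoptions(precision=1,suppress=True)
def fit(name,c,half=3,z=18):
    im=cv2.imread(name)
    L=[edge(im,c[i],c[(i+1)%4],half) for i in range(4)]
    P=np.array([isect(L[i-1],L[i]) for i in range(4)])
    W=onz("top",P,z); ctr=W.mean(0)
    print([round(float(l[2]),2) for l in L]); print(W[:,:2].ravel(),"ctr",ctr[:2])
    for i in range(4):
        d=W[(i+1)%4]-W[i];print(" len %.1f ang %.1f"%(np.linalg.norm(d),np.degrees(np.arctan2(d[1],d[0]))))
if __name__=="__main__":
    T=lambda p:np.array(p)/4.4+[220,110]
    fit("pics/top0.png",T([[112,408],[303,468],[250,627],[62,567]]))
    fit("pics/top0.png",T([[440,467],[635,428],[683,592],[485,635]]))
E
python3 trayfit.py
```

```text
[0.23, 0.12, 0.13, 0.15]
[465.8 210.3 427.1  67.7 301.1 104.7 342.5 246.3] ctr [384.1 157.2]
 len 147.8 ang -105.2
 len 131.3 ang 163.6
 len 147.5 ang 73.7
 len 128.5 ang -16.3
[0.18, 0.17, 0.18, 0.18]
[ 423.7  -37.2  463.  -189.8  334.1 -223.4  294.3  -70.1] ctr [ 378.8 -130.2]
 len 157.6 ang -75.6
 len 133.3 ang -165.4
 len 158.4 ang 104.5
 len 133.5 ang 14.3
```

```bash
cat >> h.py <<'E'
def pose():
    o=bot.get_obs(); R=Rn.from_quat(o["eef_rot"]); x=R.apply([1,0,0]); return o,np.array(o["position"]),np.degrees(np.arctan2(x[1],x[0])),R
def down(psi): # tool x at psi deg, z down
    return Rn.from_euler('z',psi,degrees=True)*Rn.from_rotvec([np.pi,0,0])
def plan(tgt,psi,n,grip,way=None):
    """psi absolute, unwrapped relative to current psi in (-180,180]; prints n rows"""
    o,p,ps,R=pose(); print("t %.2f p %s psi %.2f grip %.1f tilt %.2f F %s"%(o["time"],np.round(p,1),ps,o["finger_gap"],np.degrees(np.arccos(-R.apply([0,0,1])[2])),np.round(o["force"],1)))
    tgt=np.array(tgt,float); rows=[];cp=p.copy();cR=R
    for i in range(1,n+1):
        f=i/n; tp=p+(tgt-p)*f; a=ps+(psi-ps)*f
        tR=down(a) if True else None
        d=cR.inv().apply(tp-cp)/10; d=np.round(d/.02)*.02 if n<=2 else np.round(d,1 if i<n else 2)
        w=np.degrees((cR.inv()*tR).as_rotvec()); w=np.round(w*2)/2 if i<n else np.round(w,1)
        rows.append([grip,*[float(round(v,2))+0.0 for v in d],*[float(v)+0.0 for v in w]])
        cp=cp+cR.apply(d*10); cR=cR*Rn.from_rotvec(np.radians(w))
    for k in range(0,n,8): print("[",", ".join(", ".join("%g"%v for v in r) for r in rows[k:k+8]),"]")
    print("end",np.round(cp,1))
E
python3 -c "
from h import *
plan([396,-193,150],104.5,24,4.5)"
```

```text
t 0.10 p [ 133.1 -559.1  230.9] psi -76.61 grip 85.4 tilt 0.06 F [ 0.5  0.3 -0.5]
[ 4.5, -1.2, -1.4, 0.3, 0, 0, -7.5, 4.5, -1.1, -1.6, 0.4, 0, 0, -7.5, 4.5, -0.8, -1.7, 0.3, 0, 0, -7.5, 4.5, -0.6, -1.8, 0.4, 0, 0, -7.5, 4.5, -0.3, -1.8, 0.3, 0, 0, -7.5, 4.5, -0.2, -1.9, 0.3, 0, 0, -8, 4.5, 0.2, -1.8, 0.4, 0, 0, -7.5, 4.5, 0.4, -1.9, 0.3, 0, 0, -7.5 ]
[ 4.5, 0.6, -1.7, 0.3, 0, 0, -7.5, 4.5, 0.9, -1.7, 0.4, 0, 0, -7.5, 4.5, 1, -1.6, 0.3, 0, 0, -7.5, 4.5, 1.3, -1.4, 0.4, 0, 0, -7.5, 4.5, 1.4, -1.2, 0.3, 0, 0, -7.5, 4.5, 1.6, -1, 0.3, 0, 0, -7.5, 4.5, 1.7, -0.8, 0.4, 0, 0, -7.5, 4.5, 1.8, -0.6, 0.3, 0, 0, -7.5 ]
[ 4.5, 1.8, -0.3, 0.3, 0, 0, -8, 4.5, 1.9, -0.1, 0.4, 0, 0, -7.5, 4.5, 1.9, 0.2, 0.3, 0, 0, -7.5, 4.5, 1.8, 0.4, 0.4, 0, 0, -7.5, 4.5, 1.8, 0.6, 0.3, 0, 0, -7.5, 4.5, 1.6, 0.9, 0.3, 0, 0, -7.5, 4.5, 1.6, 1.1, 0.4, 0, 0, -7.5, 4.5, 1.36, 1.24, 0.32, 0, -0.1, -7.6 ]
end [ 396. -193.  150.]
```

Emit:
arm_command(deltas=[4.5,-1.2,-1.4,0.3,0,0,-7.5,4.5,-1.1,-1.6,0.4,0,0,-7.5,4.5,-0.8,-1.7,0.3,0,0,-7.5,4.5,-0.6,-1.8,0.4,0,0,-7.5,4.5,-0.3,-1.8,0.3,0,0,-7.5,4.5,-0.2,-1.9,0.3,0,0,-8,4.5,0.2,-1.8,0.4,0,0,-7.5,4.5,0.4,-1.9,0.3,0,0,-7.5], squeeze=80)

```text
time: 0.9
position: [221.3, -436.5, 204.0]
eef_rot: [0.99, -0.138, -0.0, -0.0]
force: [-0.1, -0.7, 0.6]
finger_gap: 45.2
```

Emit:
arm_command(deltas=[4.5,0.6,-1.7,0.3,0,0,-7.5,4.5,0.9,-1.7,0.4,0,0,-7.5,4.5,1,-1.6,0.3,0,0,-7.5,4.5,1.3,-1.4,0.4,0,0,-7.5,4.5,1.4,-1.2,0.3,0,0,-7.5,4.5,1.6,-1,0.3,0,0,-7.5,4.5,1.7,-0.8,0.4,0,0,-7.5,4.5,1.8,-0.6,0.3,0,0,-7.5])

```text
time: 1.7
position: [308.8, -314.3, 177.0]
eef_rot: [0.927, 0.376, -0.0, -0.0]
force: [-0.1, 0.1, 0.2]
finger_gap: 45.2
```

Emit:
arm_command(deltas=[4.5,1.8,-0.3,0.3,0,0,-8,4.5,1.9,-0.1,0.4,0,0,-7.5,4.5,1.9,0.2,0.3,0,0,-7.5,4.5,1.8,0.4,0.4,0,0,-7.5,4.5,1.8,0.6,0.3,0,0,-7.5,4.5,1.6,0.9,0.3,0,0,-7.5,4.5,1.6,1.1,0.4,0,0,-7.5,4.5,1.36,1.24,0.32,0,-0.1,-7.6])

```text
time: 2.5
position: [396.5, -192.6, 149.8]
eef_rot: [0.61, 0.792, -0.001, 0.0]
force: [1.0, 0.4, -0.3]
finger_gap: 45.0
```

```bash
python3 -c "
from h import *
cv2.imwrite('pics/top1.png',bot.get_image('top'));cv2.imwrite('pics/side1.png',bot.get_image('side'))
crop(cv2.imread('pics/top1.png'),220,110,400,260,4.4,'t1.png')
crop(cv2.imread('pics/side1.png'),255,120,405,290,4,'s1.png')
plan([396,-193,150],104.5,2,4.5);print(pose()[0]['q'].round(2))"
```

```text
t 2.60 p [ 397.1 -191.5  149.7] psi 104.88 grip 44.9 tilt 0.04 F [ 1.  -0.2  1.5]
[ 4.5, -0.06, -0.08, -0.02, 0, 0, 0, 4.5, -0.06, -0.06, 0, 0, 0, 0.4 ]
end [ 396.1 -193.   149.9]
[ 0.81  0.76 -0.78  2.04  0.85  0.7   1.3 ]
```

View pics/t1.png

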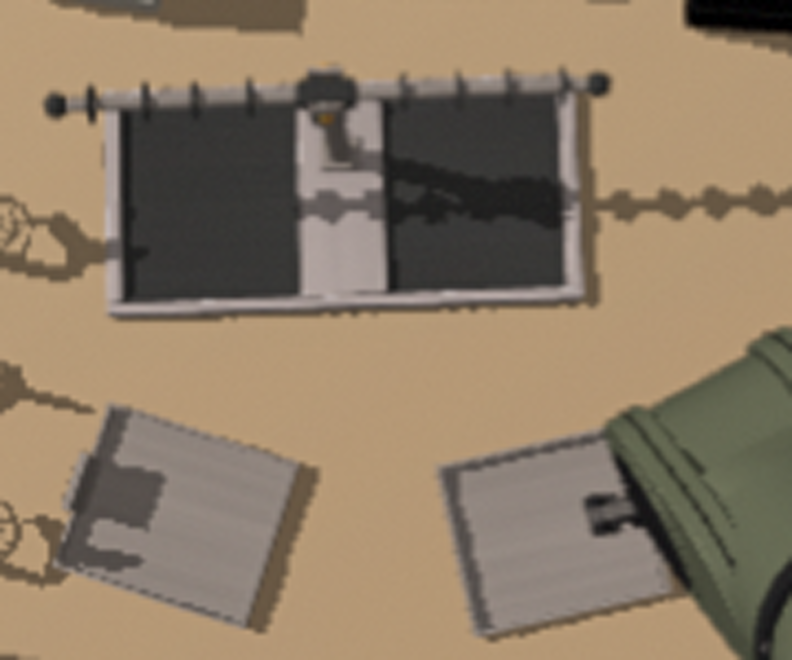

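View pics/s1.png

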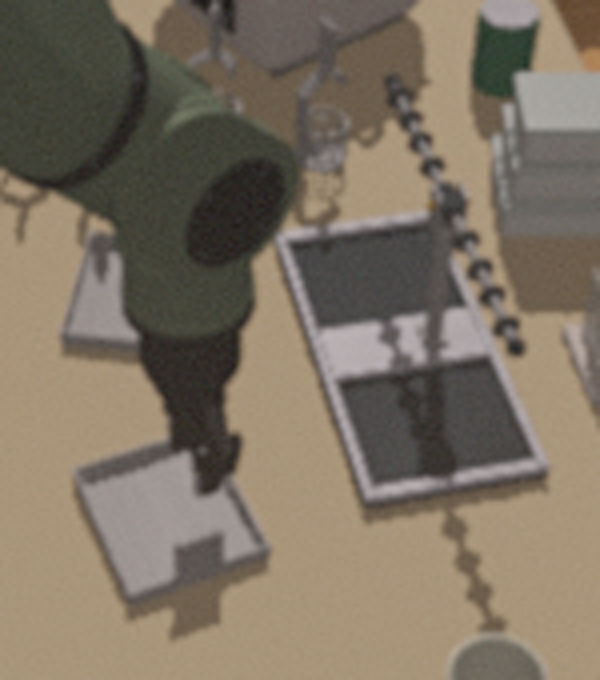

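```bash
python3 -c "
from h import *
S=lambda p:(p-[255,120])*4
print(S(proj('side',[[397,-191.5,150],[396,-193,60],[396,-193,18],[390,-213,60],[402,-171,60]])))
crop(cv2.imread('pics/side1.png'),270,210,330,270,10,'s1b.png')
S=lambda p:(p-[270,210])*10
print(S(proj('side',[[397,-191.5,150],[396,-193,60],[396,-193,18]])))
u=np.array([-.25,.968,0]);v=np.array([.968,.25,0]);c=np.array([396,-193,60])
print(S(proj('side',[c+v*22,c-v*22,c+v*22-[0,0,42],c-v*22-[0,0,42]])))
"
```

```text
[[192.42333702 468.28444755]
 [194.01201818 538.07488748]
 [195.13730889 567.64343058]
 [189.89408435 558.39932113]
 [197.73163227 516.31915485]]
[[331.05834256 270.71111887]
 [335.03004545 445.1872187 ]
 [337.84327223 519.10857644]]
[[396.00763825 424.15308162]
 [273.44526409 466.43604345]
 [397.44028891 498.18963189]
 [277.6658025  540.23714965]]
```

View pics/s1b.png

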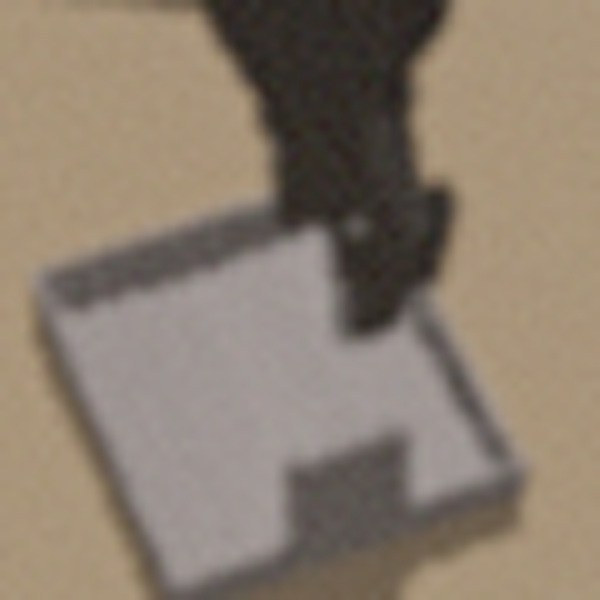

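```bash
python3 -c "
from h import *
S=lambda p:(p-[270,210]+.5)*10-.5
u=np.array([-.257,.966,0]);v=np.array([.966,.257,0]);c=np.array([397,-191.5,150+6])
print(S(proj('side',[c+s*u+w*v for s in(-37,-22.5,22.5,37) for w in(-11,11)])).round())
T=lambda p:(p-[220,110]+.5)*4.4-.5
print(T(proj('top',[c+s*u+w*v for s in(-37,-22.5,22.5,37) for w in(-11,11)])).round())
u=np.array([-.25,.968,0]);v=np.array([.968,.25,0]);c=np.array([399,-192,60])
print(T(proj('top',[c+s*u+w*v for s in(-4,4) for w in(-22,22)])).round())
crop(cv2.imread('pics/top0.png'),345,200,385,250,12,'t0c.png')
T=lambda p:(p-[345,200]+.5)*12-.5
print(T(proj('top',[c+s*u+w*v for s in(-4,4) for w in(-22,22)])).round())
"
```

```text
[[347. 359.]
 [413. 337.]
 [330. 326.]
 [395. 303.]
 [276. 224.]
 [340. 203.]
 [260. 192.]
 [323. 171.]]
[[726. 503.]
 [718. 471.]
 [706. 508.]
 [698. 476.]
 [640. 523.]
 [633. 491.]
 [619. 528.]
 [612. 496.]]
[[666. 532.]
 [652. 473.]
 [655. 535.]
 [641. 475.]]
[[318. 373.]
 [279. 211.]
 [288. 380.]
 [249. 218.]]
```

View pics/t0c.png

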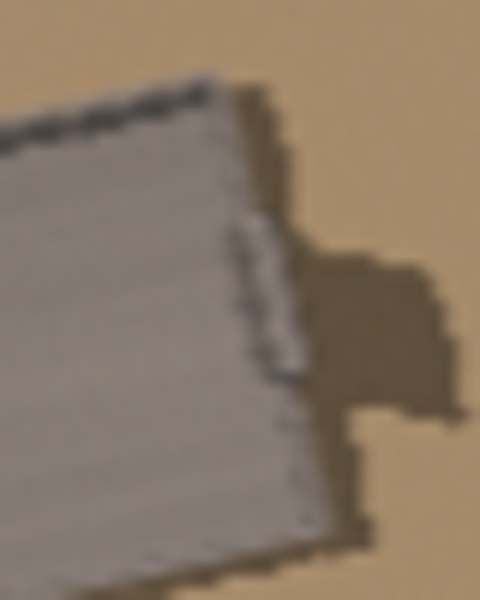

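```bash
python3 -c "
from h import *
plan([398.5,-189.5,23],104,4,4.5)"
```

```text
t 2.60 p [ 397.1 -191.5  149.7] psi 104.88 grip 44.9 tilt 0.04 F [ 1.  -0.2  1.5]
[ 4.5, 0, 0, 3.2, 0, 0, 0, 4.5, 0.1, 0.1, 3.1, 0, 0, 0.5, 4.5, 0, 0, 3.2, 0, 0, 0, 4.5, 0.06, 0.08, 3.17, 0, 0, 0.4 ]
end [ 398.5 -189.5   23. ]
```

Emit:
arm_command(deltas=[4.5,0.1,0.1,3.2,0,0,0.5,4.5,0.05,0.1,3.1,0,0,0.4,4.5,0,0,3.2,0,0,0,4.5,0,0,3.2,0,0,0,4.5,0,0,0,0,0,0,4.5,0,0,0,0,0,0])

```text
time: 3.2
position: [397.6, -191.6, 23.7]
eef_rot: [0.619, 0.786, -0.001, 0.0]
force: [0.1, 0.4, 0.9]
finger_gap: 45.3
```

Emit:
arm_command(deltas=[0,0,0,0,0,0,0,0,0,0,0,0,0,0,0,0,0,0,0,0,0,0,0,0,0,0,0,0,0,0,0,0,0,0,0,0,0,0,0,0,0,0,0,0,0,0,0,0,0], squeeze=100)

```text
time: 3.9
position: [398.1, -191.8, 24.3]
eef_rot: [0.618, 0.786, -0.0, 0.002]
force: [-2.4, -0.6, 20.2]
finger_gap: 6.6
```

```bash
python3 -c "
from h import *
im=bot.get_image('side');crop(im,255,190,375,290,6,'s2.png')
plan([398.5,-189.5,23],104,1,0)"
```

```text
t 3.95 p [ 398.  -191.8   24.2] psi 103.60 grip 6.9 tilt 0.18 F [-3.1 -0.3 20.8]
[ 0, 0.22, 0.1, 0.12, 0.1, 0.2, -0.4 ]
end [ 398.5 -189.5   23. ]
```

View pics/s2.png

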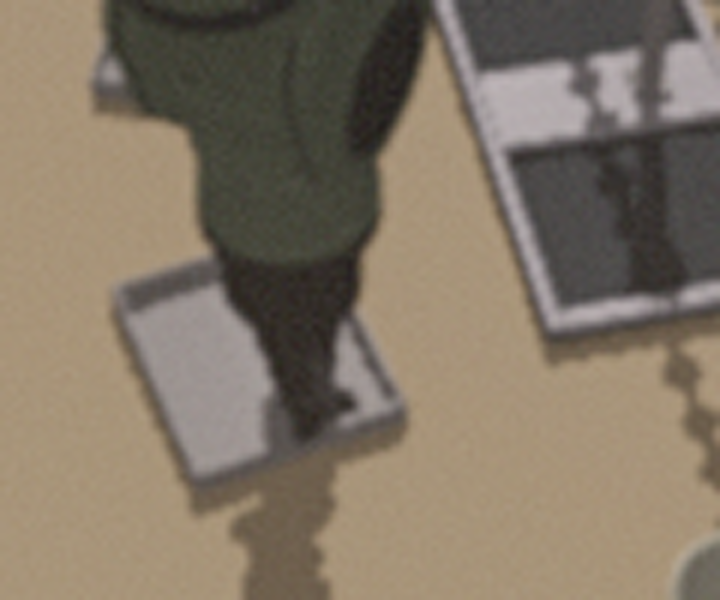

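Emit:
arm_command(deltas=[0,0,0,-1,0,0,0,0,0,0,-2,0,0,0,0,0,0,-3,0,0,0,0,0,0,-2,0,0,0,0,0,0,0,0,0,0])

```text
time: 4.45
position: [398.2, -192.0, 105.3]
eef_rot: [0.619, 0.785, -0.0, 0.002]
force: [1.1, 0.6, -3.5]
finger_gap: 7.0
```

```bash
python3 -c "
from h import *
im=bot.get_image('side');crop(im,255,190,375,290,6,'s3.png')
plan([446.8,-68.9,113],3.67,14,0)"
```

```text
t 4.50 p [ 397.9 -192.   104. ] psi 103.53 grip 6.8 tilt 0.19 F [-0.3 -0.1 -3.4]
[ 0, 0.8, 0.5, -0.1, 0, 0, 7, 0, 0.8, 0.5, 0, 0, 0, 7.5, 0, 0.9, 0.3, -0.1, 0, 0, 7, 0, 0.9, 0.3, -0.1, 0, 0, 7, 0, 1, 0.1, 0, 0, 0, 7, 0, 0.9, 0, -0.1, 0, 0, 7.5, 0, 0.9, -0.2, -0.1, 0, 0, 7, 0, 0.9, -0.2, 0, 0, 0, 7 ]
[ 0, 0.9, -0.4, -0.1, 0, 0, 7, 0, 0.9, -0.4, -0.1, 0, 0, 7.5, 0, 0.7, -0.6, 0, 0, 0, 7, 0, 0.7, -0.6, -0.1, 0, 0, 7, 0, 0.6, -0.8, -0.1, 0, 0, 7, 0, 0.52, -0.75, -0.02, 0.2, -0.1, 7.4 ]
end [446.8 -68.9 113. ]
```

View pics/s3.png

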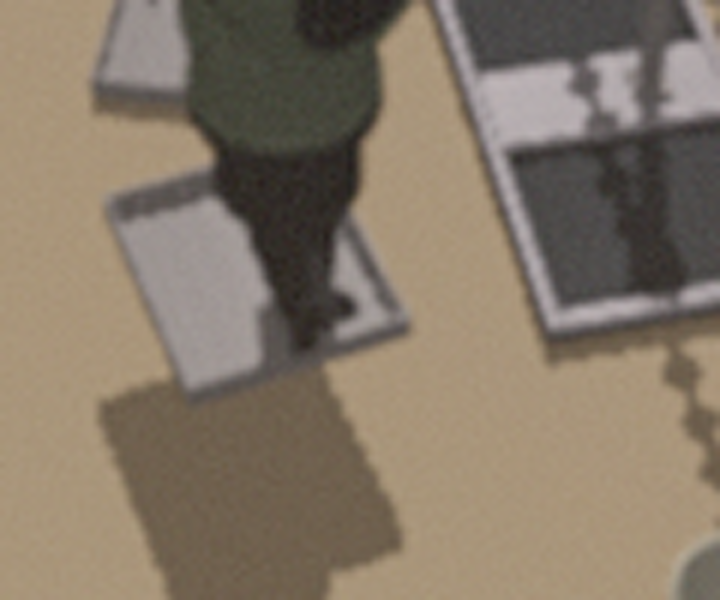

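Emit:
arm_command(deltas=[0,0.8,0.5,-0.1,0,0,7,0,0.8,0.5,0,0,0,7.5,0,0.9,0.3,-0.1,0,0,7,0,0.9,0.3,-0.1,0,0,7,0,1,0.1,0,0,0,7,0,0.9,0,-0.1,0,0,7.5,0,0.9,-0.2,-0.1,0,0,7,0,0.9,-0.2,0,0,0,7])

```text
time: 5.3
position: [425.1, -121.2, 107.3]
eef_rot: [0.919, 0.393, -0.001, 0.001]
force: [0.6, 0.1, -3.0]
finger_gap: 7.0
```

Emit:
arm_command(deltas=[0,0.9,-0.4,-0.1,0,0,7,0,0.9,-0.4,-0.1,0,0,7.5,0,0.7,-0.6,0,0,0,7,0,0.7,-0.6,-0.1,0,0,7,0,0.6,-0.8,-0.1,0,0,7,0,0.5,-0.75,0,0.2,-0.1,7.4,0,0,0,0,0,0,0])

```text
time: 6.0
position: [446.3, -67.5, 111.3]
eef_rot: [0.999, 0.032, -0.001, -0.001]
force: [0.8, 0.4, -2.6]
finger_gap: 6.9
```

```bash
python3 -c "
from h import *
R=np.array([[np.cos(.064),-np.sin(.064)],[np.sin(.064),np.cos(.064)]])
print(np.array([660,45])+R@[-101,-100])
plan([565.6,-61.3,75],3.67,8,0);print(pose()[0]['q'].round(2))"
```

```text
[565.60240923 -61.25485804]
t 6.00 p [446.3 -67.5 111.3] psi 3.64 grip 6.9 tilt 0.17 F [ 0.8  0.4 -2.6]
[ 0, 1.5, 0, 0.5, 0, 0, 0, 0, 1.5, 0, 0.4, 0, 0, 0, 0, 1.5, 0.1, 0.5, 0, 0, 0, 0, 1.5, 0, 0.4, 0, 0, 0, 0, 1.5, 0, 0.5, 0, 0, 0, 0, 1.5, 0, 0.4, 0, 0, 0, 0, 1.5, 0, 0.5, 0, 0, 0, 0, 1.45, 0.04, 0.4, -0.1, 0.1, 0 ]
end [565.6 -61.3  75. ]
[ 0.19  0.75 -0.19  2.05  0.35  0.37 -0.22]
```

Emit:
arm_command(deltas=[0,1.5,0,0.5,0,0,0,0,1.5,0,0.4,0,0,0,0,1.5,0.1,0.5,0,0,0,0,1.5,0,0.4,0,0,0,0,1.5,0,0.5,0,0,0,0,1.5,0,0.4,0,0,0,0,1.5,0,0.5,0,0,0,0,1.4,0,0.4,0,0,0])

```text
time: 6.8
position: [565.0, -62.6, 74.7]
eef_rot: [0.999, 0.034, -0.002, -0.0]
force: [-0.2, 0.2, -2.1]
finger_gap: 6.7
```

Emit:
arm_command(deltas=[0,0,0,1.2,0,0,0,0,0,0,1.2,0,0,0,0,0,0,0,0,0,0,0,0,0,0,0,0,0])

```text
time: 7.2
position: [564.4, -61.8, 51.4]
eef_rot: [0.999, 0.033, -0.001, -0.001]
force: [-0.8, -0.6, -2.6]
finger_gap: 6.7
```

```bash
python3 -c "
from h import *
im=bot.get_image('side');cv2.imwrite('pics/side4.png',im);crop(im,310,160,410,260,6,'s4.png')
im=bot.get_image('top');cv2.imwrite('pics/top4.png',im);crop(im,225,115,365,190,5.5,'t4.png')
plan([565.6,-61.3,50],3.67,1,0)"
```

```text
t 7.30 p [564.9 -61.7  52. ] psi 3.72 grip 7.1 tilt 0.12 F [-0.3 -0.9 -2.1]
[ 0, 0.08, -0.04, 0.2, -0.1, 0.1, 0 ]
end [565.7 -61.3  50. ]
```

View pics/s4.png

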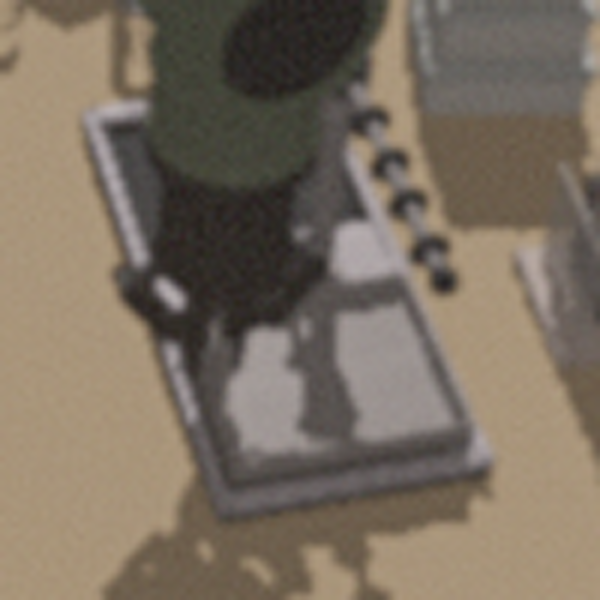

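View pics/t4.png

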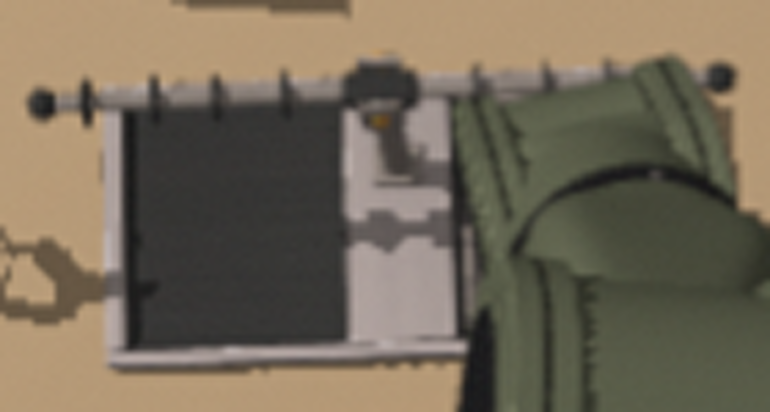

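```bash
cat > ov.py <<'E'
from h import *
def rk(org=(660,45),yaw=.064): return np.array([org[0],org[1],0.]),Rn.from_euler('z',yaw).as_matrix()
def tray_corners(ctr,yaw,zb):
    R=Rn.from_euler('z',yaw).as_matrix()
    return [np.array([ctr[0],ctr[1],zb+z])+R@[x,y,0] for z in(18,0) for x,y in((-75,-65),(75,-65),(75,65),(-75,65))]
def draw(n,src,box,f,name,polys):
    im=cv2.imread(src);x0,y0,x1,y1=box
    big=cv2.resize(im[y0:y1,x0:x1],None,fx=f,fy=f,interpolation=cv2.INTER_CUBIC)
    for P,col in polys:
        q=((proj(n,P)-[x0,y0]+.5)*f-.5).astype(int); cv2.polylines(big,[q.reshape(-1,1,2)],True,col,1)
    cv2.imwrite("pics/"+name,big)
E
python3 - <<'E'
from ov import *
o,R=rk()
c=o+R@[-30,-100,0]
T=tray_corners(c,.064,28)
rec=[o+R@np.array([x,y,18.]) for x,y in((-108,-168),(48,-168),(48,-32),(-108,-32))]
out=[o+R@np.array([x,y,18.]) for x,y in((-117,-180),(57,-180),(57,180),(-117,180))]
for nm in("side0","side4"):
    draw("side",f"pics/{nm}.png",(310,160,410,260),7,f"ov_{nm}.png",[(T[:4],(0,0,255)),(rec,(0,255,0)),(out,(255,0,0))])
E
```

```text
(no output)
```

View pics/ov_side0.png

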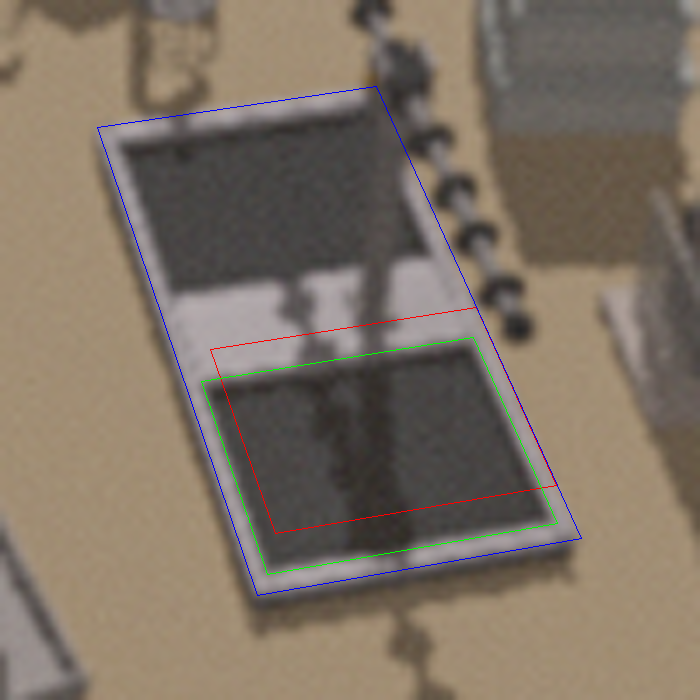

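View pics/ov_side4.png

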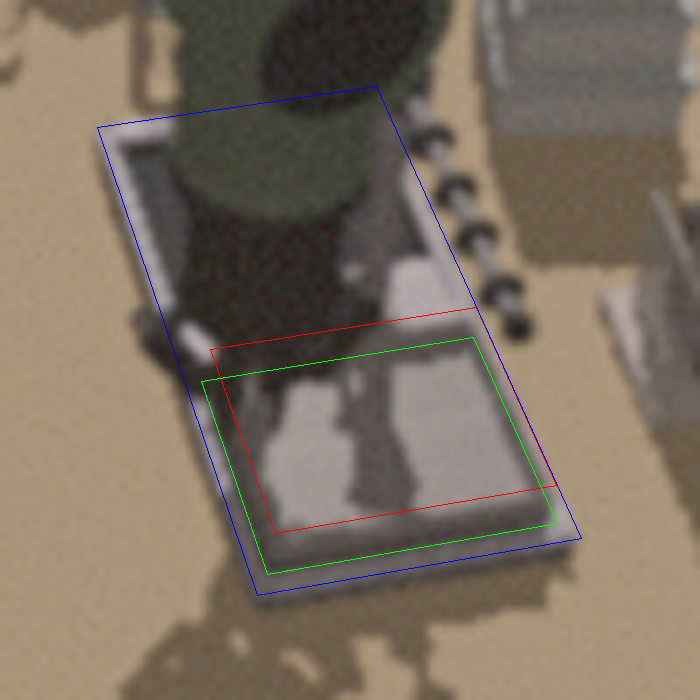

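Run:
```python
from ov import *
im=cv2.imread("pics/side4.png")
crop(im,340,200,395,250,14,"s4z.png")
```

```text
(no output)
```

View pics/s4z.png

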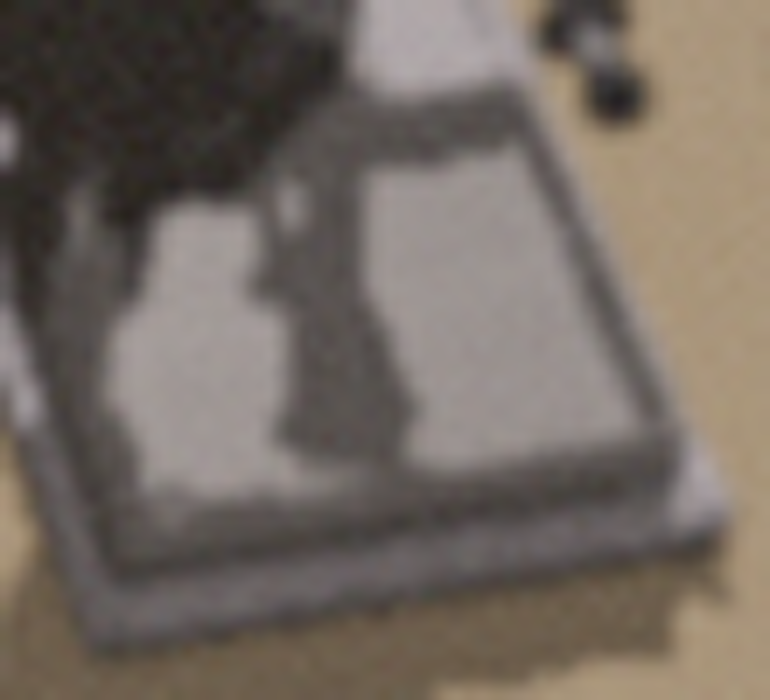

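Run:
```python
from ov import *
np.set_printoptions(precision=2,suppress=True)
o,R=rk()
c=o+R@[-30,-100,0]
for zb in (28,24):
  T=tray_corners(c,.064,zb)
  print(((proj("side",T)-[340,200]+.5)*14-.5).round())
J=proj("side",[c,c+[1,0,0],c+[0,1,0],c+[0,0,1]]);print(J[1:]-J[0])
```

```text
[[131. 508.]
 [694. 411.]
 [533.  55.]
 [  1. 140.]
 [127. 553.]
 [685. 456.]
 [525. 100.]
 [ -2. 186.]]
[[130. 518.]
 [692. 421.]
 [531.  65.]
 [ -0. 150.]
 [126. 563.]
 [683. 466.]
 [524. 110.]
 [ -3. 196.]]
[[ 0.26 -0.03]
 [-0.06 -0.2 ]
 [ 0.02 -0.17]]
```

Emit:
arm_command(deltas=[0,0.25,-0.25,0.4,0,0,0,0,0,0,0.4,0,0,0,0,0,0,0.4,0,0,0,0,0,0,0.3,0,0,0,0,0,0,0,0,0,0])

```text
time: 7.8
position: [567.0, -58.9, 36.2]
eef_rot: [0.999, 0.032, -0.001, -0.001]
force: [0.4, -0.3, -2.3]
finger_gap: 6.9
```

Run:
```python
from ov import *
im=bot.get_image('side');cv2.imwrite('pics/side5.png',im);crop(im,340,200,395,250,14,'s5.png')
plan([565.6,-61.3,32],3.67,1,0)
```

```text
t 7.85 p [567.2 -58.9  36.5] psi 3.70 grip 6.9 tilt 0.16 F [ 0.1  0.  -3.5]
[ 0, -0.16, 0.22, 0.44, -0.1, 0.1, 0 ]
end [565.7 -61.2  32.1]
```

View pics/s5.png

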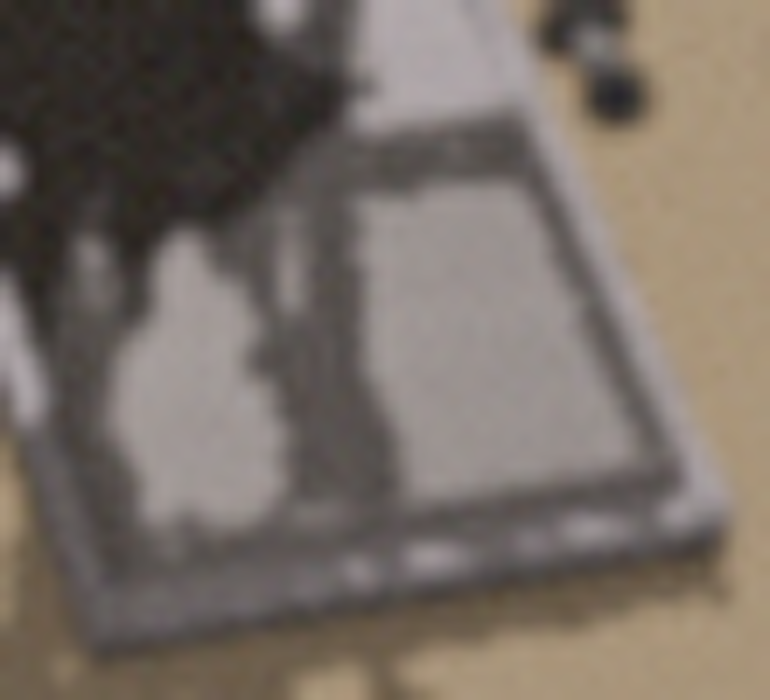

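Emit:
arm_command(deltas=[0,0,0,0.2,0,0,0,0,0,0,0.2,0,0,0,0,0,0,0,0,0,0,0,0,0,0,0,0,0])

```text
time: 8.25
position: [567.4, -58.9, 32.7]
eef_rot: [0.999, 0.032, -0.001, -0.001]
force: [-0.5, -0.1, -0.9]
finger_gap: 6.8
```

Emit:
arm_command(deltas=[2,0,0,0,0,0,0,4,0,0,0,0,0,0,4,0,0,0,0,0,0,4,0,0,0,0,0,0,4,0,0,-2,0,0,0,4,0,0,-3,0,0,0,4,0,0,-3,0,0,0])

```text
time: 8.95
position: [567.2, -59.0, 113.6]
eef_rot: [0.999, 0.032, -0.001, -0.001]
force: [0.2, -0.5, -0.3]
finger_gap: 39.5
```

Run:
```python
from ov import *
im=bot.get_image('side');cv2.imwrite('pics/side6.png',im);crop(im,310,160,410,260,7,'s6.png')
im=bot.get_image('top');cv2.imwrite('pics/top6.png',im);crop(im,225,115,365,190,5.5,'t6.png')
plan([402.6,224.3,130],-106,24,4)
```

```text
t 9.05 p [568.9 -59.1 116. ] psi 3.68 grip 40.1 tilt 0.19 F [0.3 0.5 0.2]
[ 4, -0.6, -1.2, -0.1, 0, 0, 4.5, 4, -0.7, -1.2, 0, 0, 0, 4.5, 4, -0.8, -1.1, -0.1, 0, 0, 4.5, 4, -0.9, -1, 0, 0, 0, 5, 4, -1, -1, -0.1, 0, 0, 4.5, 4, -1, -0.9, -0.1, 0, 0, 4.5, 4, -1.1, -0.8, 0, 0, 0, 4.5, 4, -1.2, -0.7, -0.1, 0, 0, 4.5 ]
[ 4, -1.2, -0.6, 0, 0, 0, 4.5, 4, -1.3, -0.5, -0.1, 0, 0, 4.5, 4, -1.3, -0.5, 0, 0, 0, 5, 4, -1.3, -0.3, -0.1, 0, 0, 4.5, 4, -1.4, -0.2, -0.1, 0, 0, 4.5, 4, -1.3, 0, 0, 0, 0, 4.5, 4, -1.4, 0, -0.1, 0, 0, 4.5, 4, -1.4, 0.1, 0, 0, 0, 4.5 ]
[ 4, -1.3, 0.2, -0.1, 0, 0, 4.5, 4, -1.4, 0.4, -0.1, 0, 0, 5, 4, -1.3, 0.4, 0, 0, 0, 4.5, 4, -1.2, 0.6, -0.1, 0, 0, 4.5, 4, -1.2, 0.6, 0, 0, 0, 4.5, 4, -1.2, 0.8, -0.1, 0, 0, 4.5, 4, -1.1, 0.8, -0.1, 0, 0, 4.5, 4, -0.98, 0.89, -0.01, -0.1, 0.1, 4.7 ]
end [402.6 224.3 130. ]
```

View pics/s6.png

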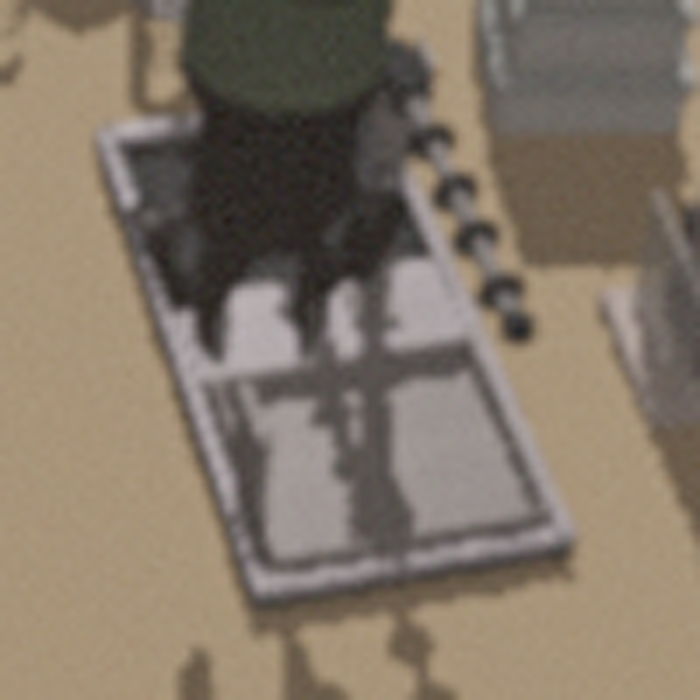

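View pics/t6.png

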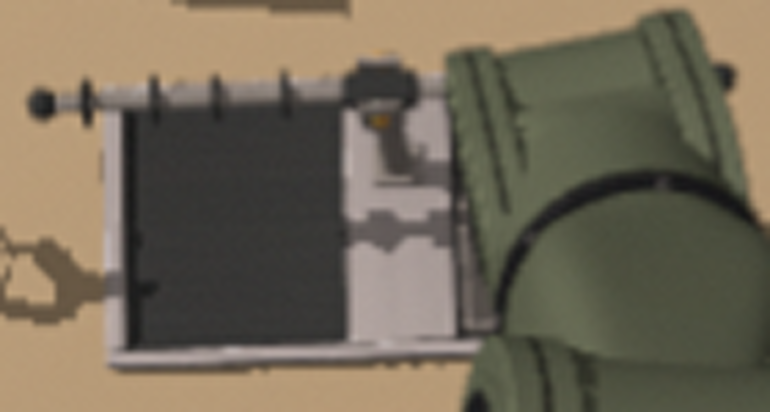

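Emit:
arm_command(deltas=[4,-0.6,-1.2,-0.1,0,0,4.5,4,-0.7,-1.2,0,0,0,4.5,4,-0.8,-1.1,-0.1,0,0,4.5,4,-0.9,-1,0,0,0,5,4,-1,-1,-0.1,0,0,4.5,4,-1,-0.9,-0.1,0,0,4.5,4,-1.1,-0.8,0,0,0,4.5,4,-1.2,-0.7,-0.1,0,0,4.5])

```text
time: 9.85
position: [511.7, 35.8, 117.5]
eef_rot: [0.959, -0.284, -0.001, -0.0]
force: [1.0, 0.3, -0.7]
finger_gap: 40.0
```

Emit:
arm_command(deltas=[4,-1.2,-0.6,0,0,0,4.5,4,-1.3,-0.5,-0.1,0,0,4.5,4,-1.3,-0.5,0,0,0,5,4,-1.3,-0.3,-0.1,0,0,4.5,4,-1.4,-0.2,-0.1,0,0,4.5,4,-1.3,0,0,0,0,4.5,4,-1.4,0,-0.1,0,0,4.5,4,-1.4,0.1,0,0,0,4.5])

```text
time: 10.65
position: [456.2, 130.4, 122.0]
eef_rot: [0.822, -0.57, -0.001, 0.0]
force: [-0.3, -0.3, -0.4]
finger_gap: 40.1
```

Emit:
arm_command(deltas=[4,-1.3,0.2,-0.1,0,0,4.5,4,-1.4,0.4,-0.1,0,0,5,4,-1.3,0.4,0,0,0,4.5,4,-1.2,0.6,-0.1,0,0,4.5,4,-1.2,0.6,0,0,0,4.5,4,-1.2,0.8,-0.1,0,0,4.5,4,-1.1,0.8,-0.1,0,0,4.5,4,-0.98,0.89,0,-0.1,0.1,4.7])

```text
time: 11.45
position: [400.8, 224.7, 127.3]
eef_rot: [-0.601, 0.8, 0.001, -0.002]
force: [0.4, -0.1, 0.2]
finger_gap: 39.7
```

Run:
```python
from ov import *
cv2.imwrite('pics/side7.png',bot.get_image('side'));cv2.imwrite('pics/top7.png',bot.get_image('top'))
c=np.array([402.6,224.3,0]);a=np.radians(-106);u=np.array([np.cos(a),np.sin(a),0]);v=np.array([-u[1],u[0],0])
tab=[c+s*u+w*v+[0,0,60] for s,w in((-4,-22),(4,-22),(4,22),(-4,22))]
face=[c+4*u+w*v+[0,0,z] for w,z in((-22,60),(22,60),(22,3),(-22,3))]
ctr=c+71*u
R=[ctr+s*u+w*v+[0,0,18] for s,w in((-75,-65),(75,-65),(75,65),(-75,65))]
P=[(tab,(0,0,255)),(face,(0,255,255)),(R,(255,0,0))]
draw("top","pics/top0.png",(228,195,298,260),9,"ov_t0.png",P)
draw("side","pics/side0.png",(265,165,315,215),12,"ov_s0.png",P)
draw("top","pics/top7.png",(140,110,380,270),3.3,"ov_t7.png",P[2:])
draw("side","pics/side7.png",(230,110,390,260),4,"ov_s7.png",P[2:])
plan([402.6,224.3,130],-106,1,4)
```

```text
t 11.55 p [400.3 225.5 127.1] psi -105.99 grip 39.6 tilt 0.26 F [-0.6 -0.1  0.5]
[ 4, 0.06, -0.26, -0.3, 0.3, -0.1, 0 ]
end [402.6 224.2 130.1]
```

View pics/ov_t0.png

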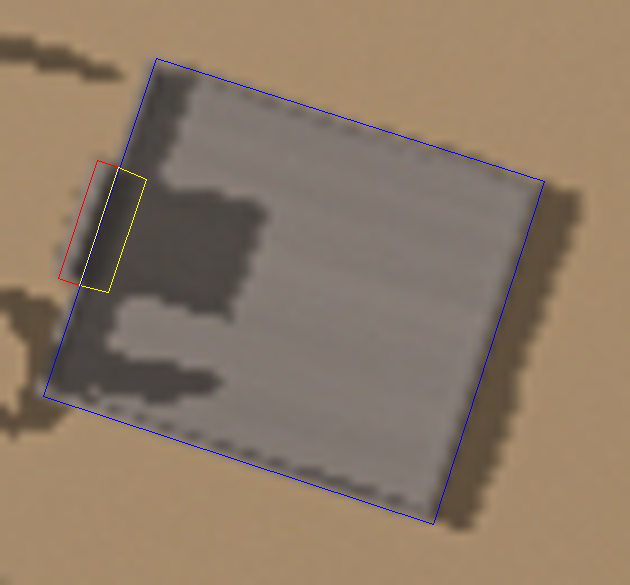

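View pics/ov_s0.png

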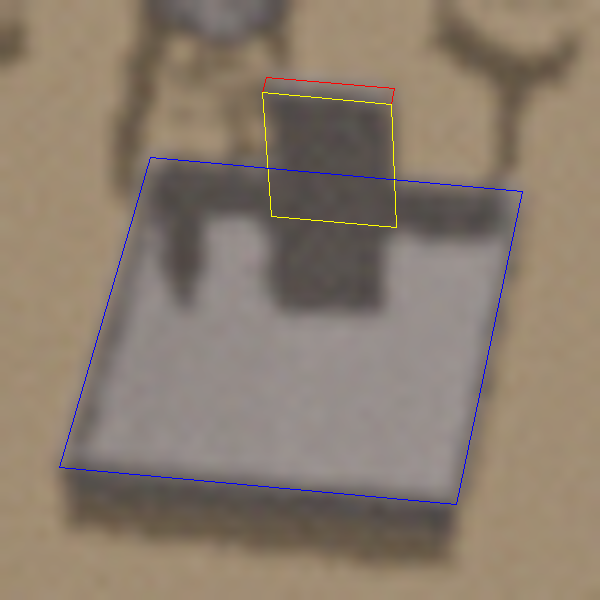

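View pics/ov_t7.png

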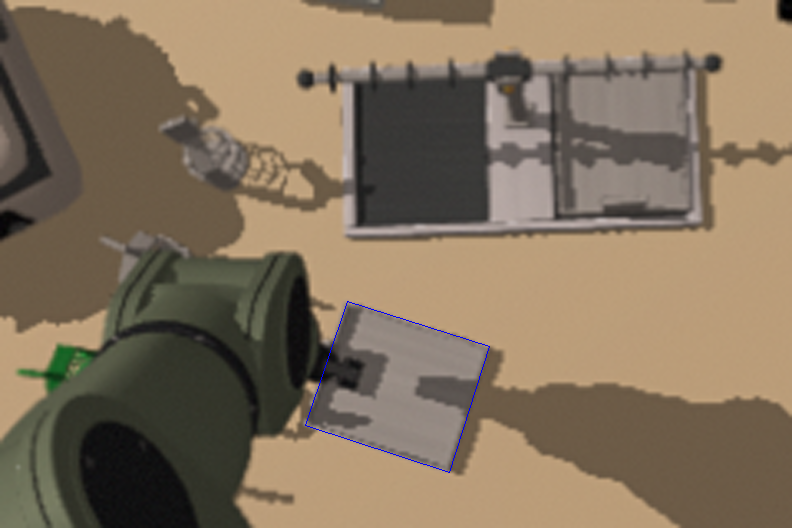

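View pics/ov_s7.png

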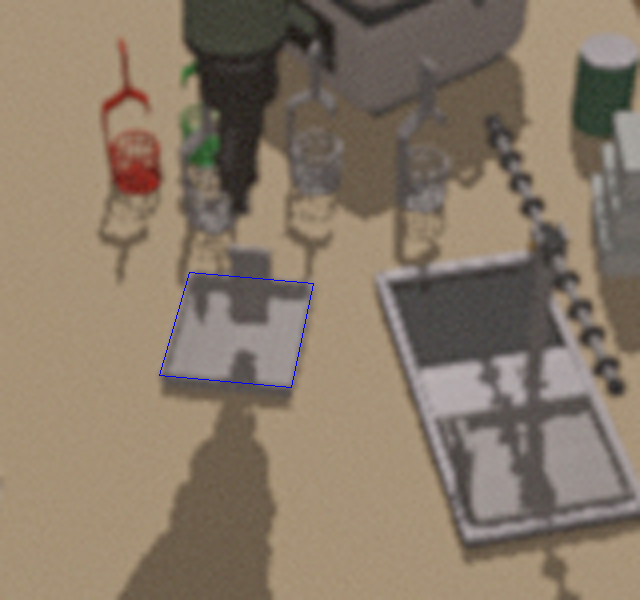

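Run:
```python
from ov import *
crop(cv2.imread('pics/side7.png'),80,0,400,260,2.4,'s7.png')
print(pose()[0]['q'].round(2))
```

```text
[-0.77  0.76  0.35  2.02 -0.56  0.46 -1.86]
```

View pics/s7.png

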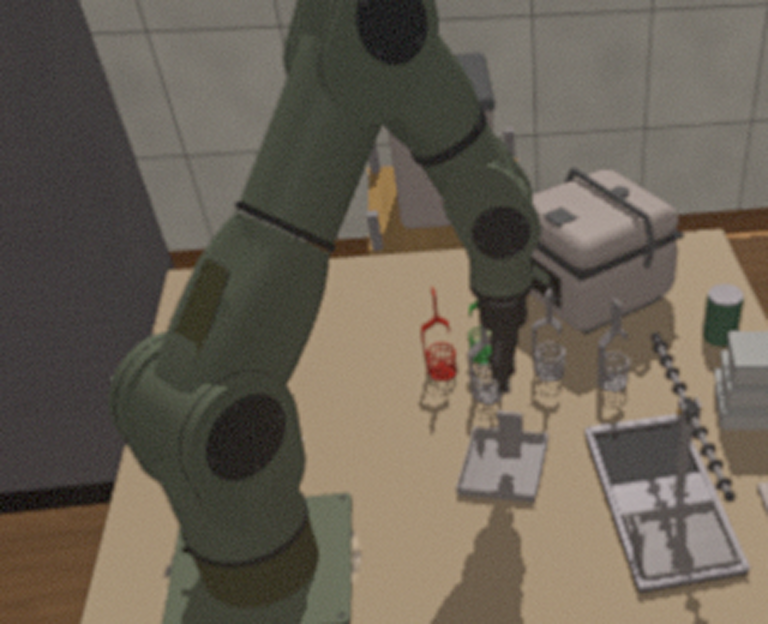

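Emit:
arm_command(deltas=[4,0.07,-0.2,2.6,0,0,0,4,0,0,2.6,0,0,0,4,0,0,2.6,0,0,0,4,0,0,2.5,0,0,0,4,0,0,0,0,0,0,4,0,0,0,0,0,0])

```text
time: 12.15
position: [402.7, 222.5, 24.9]
eef_rot: [-0.602, 0.799, 0.001, -0.002]
force: [-0.6, 0.8, 1.3]
finger_gap: 39.8
```

Run:
```python
from ov import *
im=bot.get_image('side');crop(im,255,140,335,220,8,'s8.png')
plan([402,224.3,24],-106,1,4)
```

```text
t 12.20 p [402.9 222.8  25.4] psi -105.98 grip 39.7 tilt 0.19 F [-0.9  0.3  0.2]
[ 4, -0.12, 0.12, 0.14, 0.2, 0, 0 ]
end [402.1 224.3  24. ]
```

View pics/s8.png

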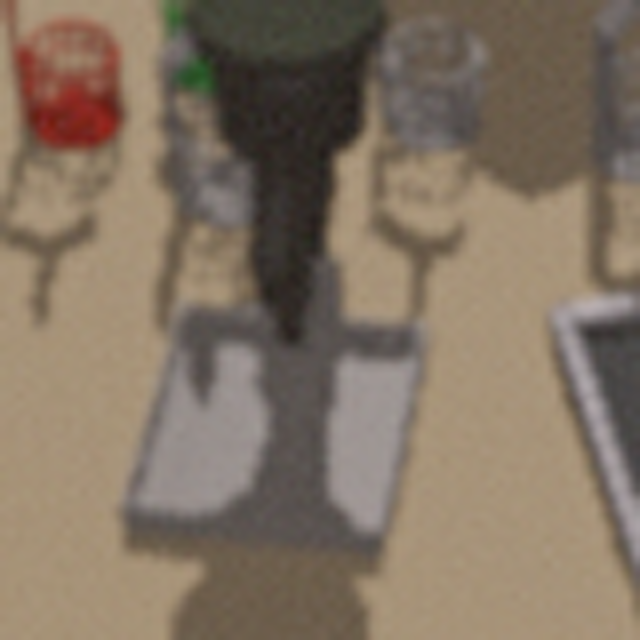

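Emit:
arm_command(deltas=[0,0,0,0,0,0,0,0,0,0,0,0,0,0,0,0,0,0,0,0,0,0,0,0,0,0,0,0,0,0,0,0,0,0,0,0,0,0,0,0,0,0], squeeze=110)

```text
time: 12.8
position: [402.9, 223.7, 25.5]
eef_rot: [-0.602, 0.799, 0.001, -0.0]
force: [-0.8, 2.2, 18.3]
finger_gap: 6.6
```

Emit:
arm_command(deltas=[0,0,0,-1,0,0,0,0,0,0,-2,0,0,0,0,0,0,-3,0,0,0,0,0,0,-2,0,0,0,0,0,0,0,0,0,0])

```text
time: 13.3
position: [403.3, 223.6, 106.9]
eef_rot: [-0.602, 0.799, 0.001, 0.0]
force: [0.1, 0.5, -2.9]
finger_gap: 6.4
```

Run:
```python
from ov import *
im=bot.get_image('side');crop(im,255,140,335,220,7,'s9.png')
o,R=rk((660,46),.064); t=o+R@[-220,100,0];print(t,o+R@[-101,100,0])
plan([t[0],t[1],110],3.67,14,0)
```

```text
[434.0547744  131.72487987   0.        ] [552.81114558 139.33568175   0.        ]
t 13.35 p [403.  223.5 105.6] psi -105.97 grip 6.6 tilt 0.15 F [-0.  -0.6 -2.5]
[ 0, 0.6, -0.4, 0, 0, 0, -8, 0, 0.6, -0.3, -0.1, 0, 0, -7.5, 0, 0.6, -0.2, 0, 0, 0, -8, 0, 0.7, -0.2, 0, 0, 0, -8, 0, 0.7, 0, -0.1, 0, 0, -7.5, 0, 0.7, 0.1, 0, 0, 0, -8, 0, 0.7, 0.1, 0, 0, 0, -8, 0, 0.6, 0.2, -0.1, 0, 0, -7.5 ]
[ 0, 0.6, 0.4, 0, 0, 0, -8, 0, 0.6, 0.4, 0, 0, 0, -8, 0, 0.5, 0.5, -0.1, 0, 0, -7.5, 0, 0.4, 0.5, 0, 0, 0, -8, 0, 0.4, 0.6, 0, 0, 0, -8, 0, 0.27, 0.64, -0.06, -0.1, 0.1, -7.6 ]
end [434.1 131.7 110. ]
```

View pics/s9.png

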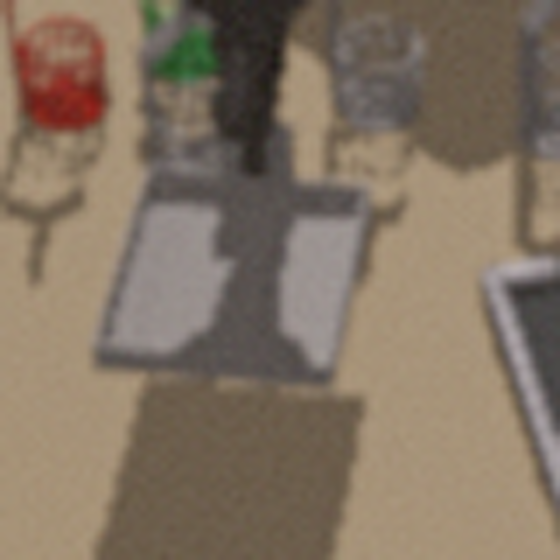

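Emit:
arm_command(deltas=[0,0.6,-0.4,0,0,0,-8,0,0.6,-0.3,-0.1,0,0,-7.5,0,0.6,-0.2,0,0,0,-8,0,0.7,-0.2,0,0,0,-8,0,0.7,0,-0.1,0,0,-7.5,0,0.7,0.1,0,0,0,-8,0,0.7,0.1,0,0,0,-8,0,0.6,0.2,-0.1,0,0,-7.5])

```text
time: 14.15
position: [420.3, 170.7, 106.7]
eef_rot: [0.93, -0.368, -0.003, 0.001]
force: [0.3, -0.1, -2.4]
finger_gap: 6.7
```

Emit:
arm_command(deltas=[0,0.6,0.4,0,0,0,-8,0,0.6,0.4,0,0,0,-8,0,0.5,0.5,-0.1,0,0,-7.5,0,0.4,0.5,0,0,0,-8,0,0.4,0.6,0,0,0,-8,0,0.27,0.64,0,-0.1,0.1,-7.6,0,0,0,0,0,0,0])

```text
time: 14.85
position: [433.6, 130.5, 107.7]
eef_rot: [0.999, 0.032, -0.002, 0.001]
force: [-0.8, 0.2, -2.6]
finger_gap: 6.5
```

Run:
```python
from ov import *
plan([554,141,52],3.67,8,0)
```

```text
t 14.85 p [433.6 130.5 107.7] psi 3.67 grip 6.5 tilt 0.23 F [-0.8  0.2 -2.6]
[ 0, 1.5, 0, 0.7, 0, 0, 0, 0, 1.5, -0.1, 0.7, 0, 0, 0, 0, 1.5, 0, 0.7, 0, 0, 0, 0, 1.6, 0, 0.7, 0, 0, 0, 0, 1.5, -0.1, 0.7, 0, 0, 0, 0, 1.5, 0, 0.6, 0, 0, 0, 0, 1.5, -0.1, 0.7, 0, 0, 0, 0, 1.5, 0.01, 0.72, 0.1, 0.2, 0 ]
end [554. 141.  52.]
```

Emit:
arm_command(deltas=[0,1.5,0,0.7,0,0,0,0,1.5,-0.1,0.7,0,0,0,0,1.5,0,0.7,0,0,0,0,1.6,0,0.7,0,0,0,0,1.5,-0.1,0.7,0,0,0,0,1.5,0,0.6,0,0,0,0,1.5,-0.1,0.7,0,0,0,0,1.5,0,0.6,0.1,0.2,0])

```text
time: 15.65
position: [554.2, 142.6, 53.0]
eef_rot: [1.0, 0.029, -0.0, -0.001]
force: [-0.6, -0.4, -2.0]
finger_gap: 6.9
```

Emit:
arm_command(deltas=[0,0,0,0,0,0,0,0,0,0,0,0,0,0])

```text
time: 15.85
position: [553.4, 142.1, 53.5]
eef_rot: [1.0, 0.03, -0.0, -0.0]
force: [0.5, 0.4, -2.0]
finger_gap: 6.4
```

Run:
```python
from ov import *
cv2.imwrite('pics/side10.png',bot.get_image('side'));cv2.imwrite('pics/top10.png',bot.get_image('top'))
plan([554,141,52],3.67,1,0)
z=pose()[1][2]-25.5
o,R=rk((660,46),.064)
T=tray_corners(o+R@[-30,100,0],.064,z)
draw("side","pics/side10.png",(310,130,400,230),7,"ov_s10.png",[(T[:4],(0,0,255))])
draw("top","pics/top10.png",(225,115,365,190),5.5,"ov_t10.png",[(T[:4],(0,0,255))])
```

```text
t 15.95 p [553.6 142.1  54.1] psi 3.53 grip 6.7 tilt 0.05 F [-0.  -0.6 -2.2]
[ 0, 0.04, 0.12, 0.2, 0, 0, -0.1 ]
end [554.  140.9  52.1]
```

View pics/ov_s10.png

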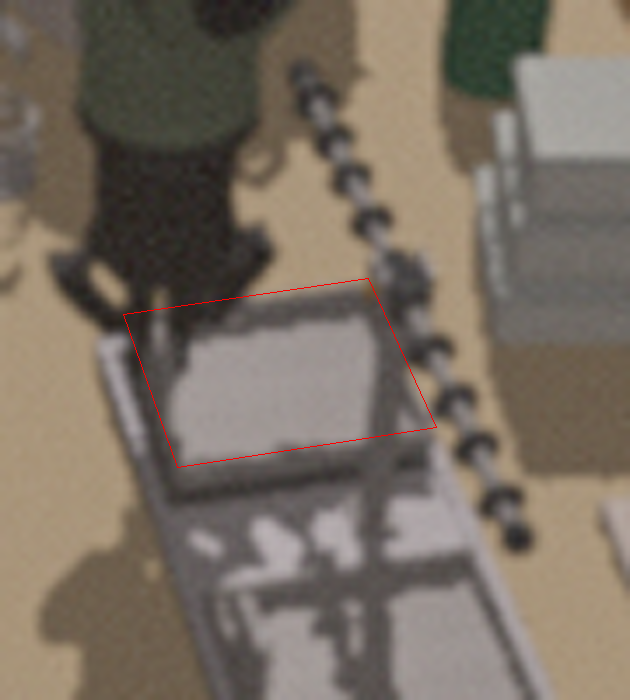

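View pics/ov_t10.png

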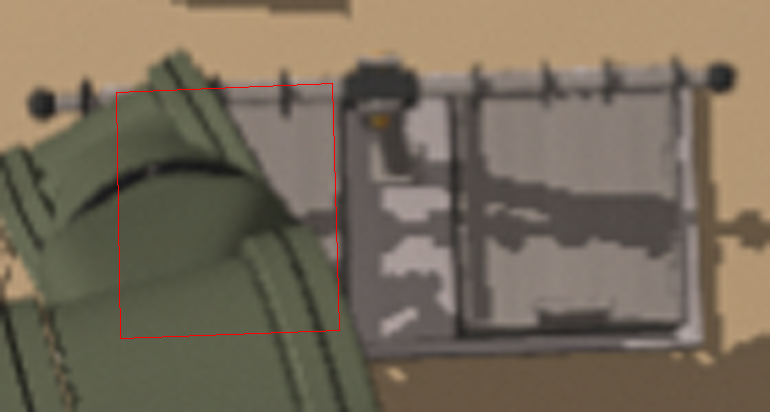

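Run:
```python
from ov import *
o,R=rk((660,46),.064)
T=tray_corners(o+R@[-30,100,0],.064,28.6)
draw("top","pics/top10.png",(260,120,310,165),14,"ov_t10z.png",[(T[:4],(0,0,255))])
draw("side","pics/side10.png",(325,165,380,210),13,"ov_s10z.png",[])
print(((proj("side",T)-[325,165]+.5)*13-.5).round())
```

```text
[[136. 414.]
 [616. 339.]
 [490.  63.]
 [ 34. 129.]
 [133. 456.]
 [610. 382.]
 [485. 105.]
 [ 33. 171.]]
```

View pics/ov_t10z.png

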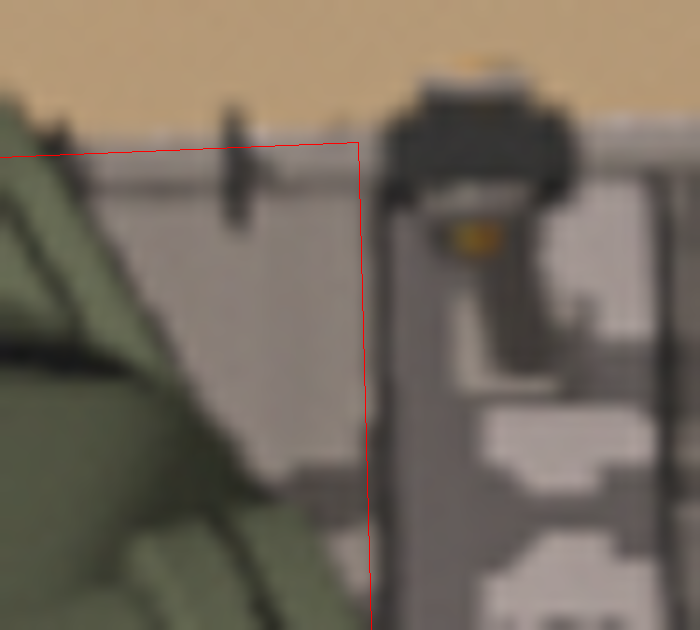

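View pics/ov_s10z.png

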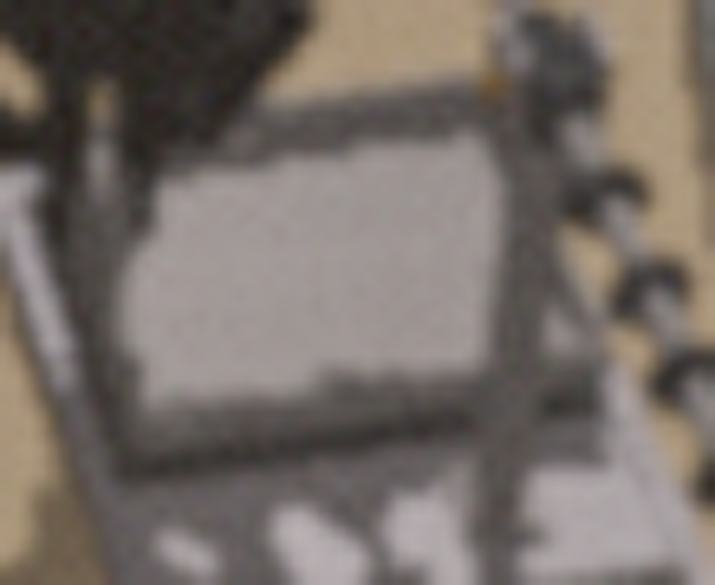

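Emit:
arm_command(deltas=[0,0.15,-0.12,0.4,0,0,0,0,0,0,0.5,0,0,0,0,0,0,0.5,0,0,0,0,0,0,0.3,0,0,0,0,0,0,0,0,0,0])

```text
time: 16.45
position: [554.8, 143.2, 37.3]
eef_rot: [1.0, 0.032, -0.0, -0.0]
force: [-18.8, -2.0, 24.8]
finger_gap: 6.7
```

Run:
```python
from ov import *
im=bot.get_image('side');cv2.imwrite('pics/side11.png',im);crop(im,310,130,400,230,7,'s11.png')
plan([565.6,-61.3,33.5],3.67,1,0)
```

```text
t 16.50 p [554.9 143.2  37.5] psi 3.61 grip 6.6 tilt 0.02 F [-18.9  -2.1  24.7]
[ 0, -0.22, 20.48, 0.4, 0, 0, -0.1 ]
end [565.6 -61.3  33.4]
```

View pics/s11.png

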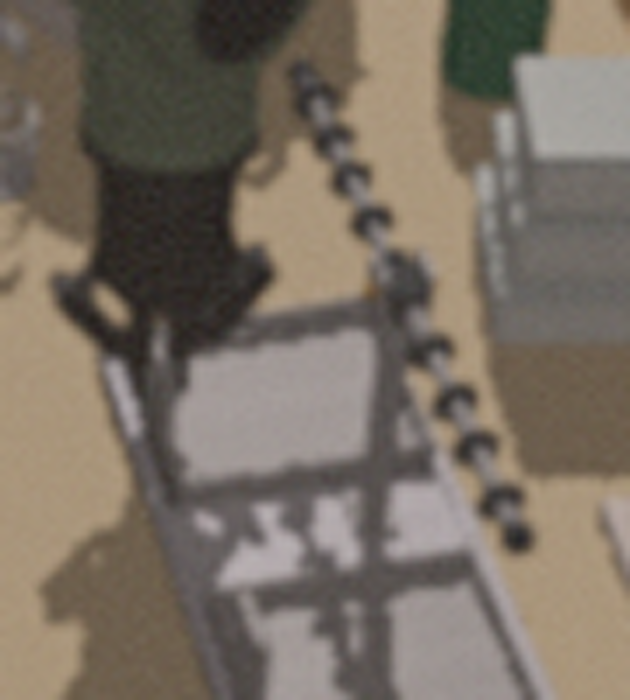

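Emit:
arm_command(deltas=[0,-0.05,0,-0.5,0,0,0,0,-0.2,0.08,-0.3,0,0,0,0,0,0,0,0,0,0,0,0,0,0.3,0,0,0,0,0,0,0.3,0,0,0,0,0,0,0.2,0,0,0,0,0,0,0,0,0,0])

```text
time: 17.2
position: [553.1, 142.1, 36.5]
eef_rot: [1.0, 0.031, 0.0, -0.0]
force: [0.2, 0.2, -1.7]
finger_gap: 6.4
```

Emit:
arm_command(deltas=[0,0,0,0.2,0,0,0,0,0,0,0.1,0,0,0,0,0,0,0,0,0,0])

```text
time: 17.5
position: [553.3, 142.1, 33.9]
eef_rot: [1.0, 0.031, 0.001, -0.0]
force: [0.1, -0.4, -2.1]
finger_gap: 6.3
```

Run:
```python
from ov import *
im=bot.get_image('side');cv2.imwrite('pics/side12.png',im);crop(im,310,130,400,230,7,'s12.png')
plan([565.6,-61.3,33.5],3.67,1,0)
```

```text
t 17.55 p [553.3 142.1  34. ] psi 3.60 grip 6.5 tilt 0.07 F [-0.3 -1.  -2.2]
[ 0, -0.04, 20.38, 0.04, 0, -0.1, -0.1 ]
end [565.7 -61.3  33.5]
```

View pics/s12.png

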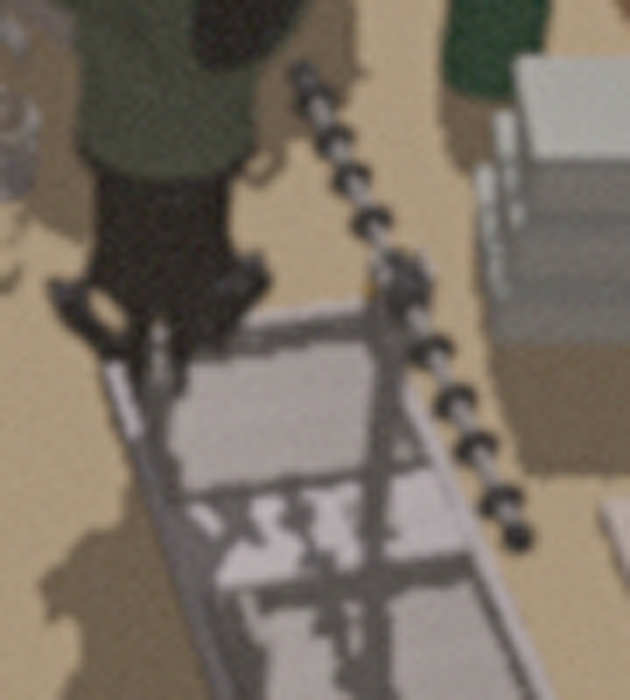

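Seated flush, it seems (near tray edge flush with the plateau at (190,495)–(430,462)). Release and back off.

Emit:
arm_command(deltas=[2,0,0,0,0,0,0,4,0,0,0,0,0,0,4,0,0,0,0,0,0,4,0,0,0,0,0,0,4,-0.5,0,-3,0,0,0,4,-2,0,-5,0,0,0,4,-4,0,-3,0,0,0,4,-4,0,-3,0,0,0])

```text
time: 18.35
position: [448.5, 135.3, 171.5]
eef_rot: [1.0, 0.031, 0.001, -0.0]
force: [0.3, 1.2, 0.9]
finger_gap: 40.1
```

Emit:
arm_command(deltas=[4,-4,0,-2,0,0,0,4,-4,0,-2,0,0,0,4,-4,2,0,0,0,0,4,0,4,0,0,0,0,4,0,4,0,0,0,0,4,0,4,0,0,0,0])

```text
time: 18.95
position: [338.7, -13.0, 210.4]
eef_rot: [0.999, 0.032, 0.001, -0.0]
force: [1.6, 1.0, -0.4]
finger_gap: 40.3
```

Run:
```python
from ov import *
cv2.imwrite('pics/side13.png',bot.get_image('side'));cv2.imwrite('pics/top13.png',bot.get_image('top'))
crop(cv2.imread('pics/side13.png'),310,130,410,260,6,'s13.png')
crop(cv2.imread('pics/top13.png'),225,115,365,190,5.5,'t13.png')
crop(cv2.imread('pics/top13.png'),140,115,300,275,3.7,'t13a.png')
plan([565.6,-61.3,33.5],3.67,1,0)
```

```text
t 19.05 p [338.5 -16.3 210.2] psi 3.13 grip 39.6 tilt 0.07 F [0.5 0.3 0.1]
[ 0, 22.42, 5.72, 17.7, 0, -0.1, -0.5 ]
end [565.7 -61.3  33.5]
```

View pics/s13.png

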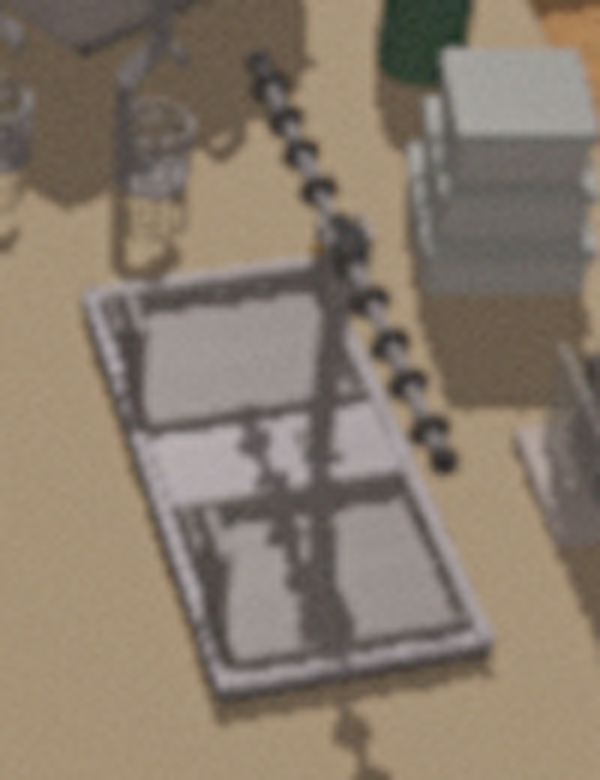

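View pics/t13.png

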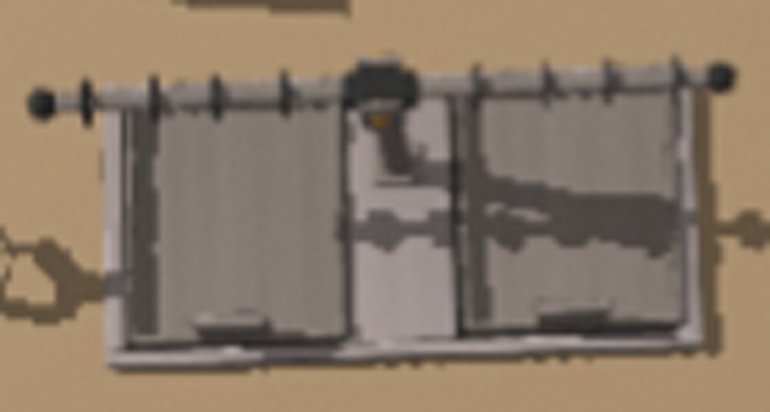

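View pics/t13a.png

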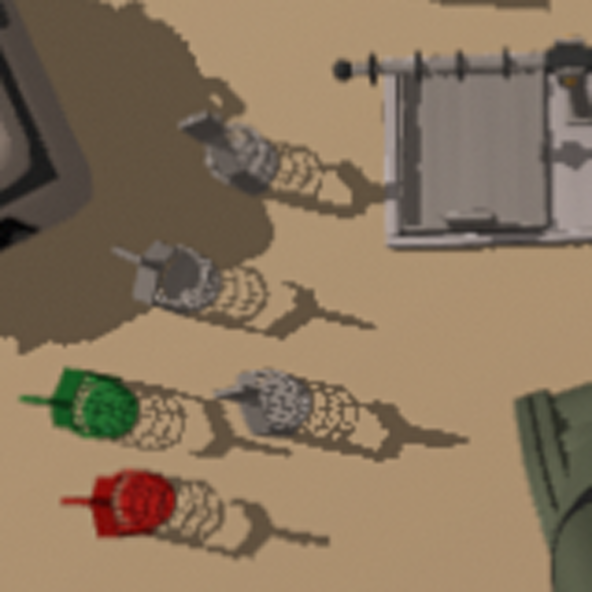

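Run:
```python
from ov import *
t=cv2.imread('pics/top13.png');s=cv2.imread('pics/side13.png')
crop(t,170,140,230,200,11,'z_t12.png')
crop(s,255,110,350,185,8,'z_s.png')
crop(t,190,205,270,245,9,'z_t3.png')
```

```text
(no output)
```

View pics/z_t12.png

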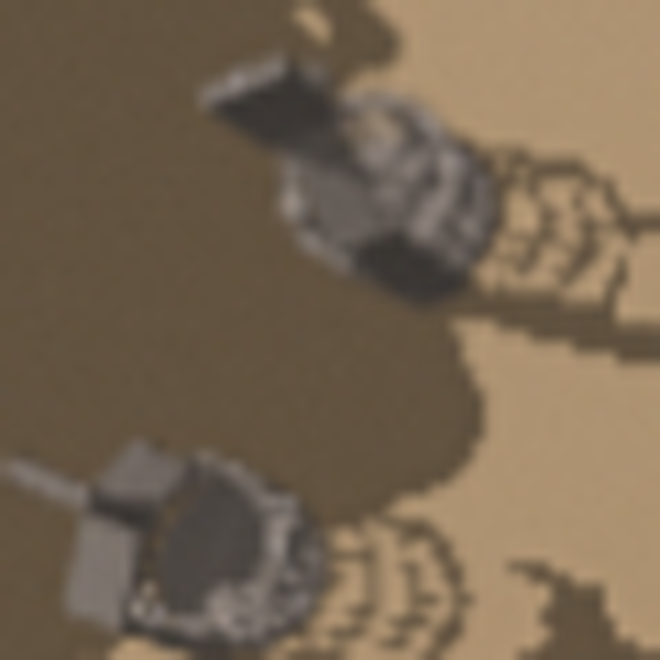

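View pics/z_s.png

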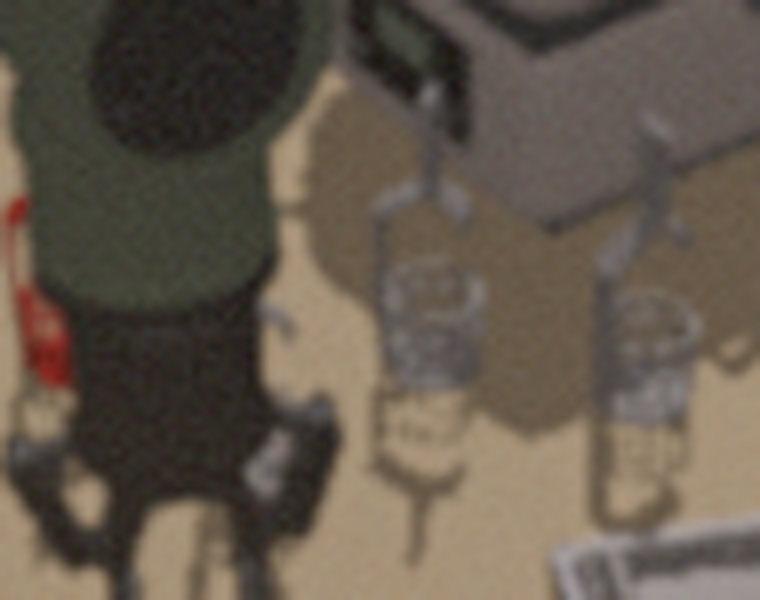

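View pics/z_t3.png

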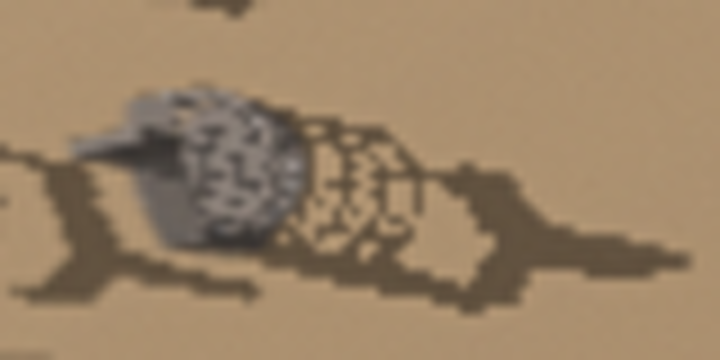

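Run:
```python
from ov import *
np.set_printoptions(precision=1,suppress=True)
def c(p,f,x,y): return (np.array(p,float)+.5)/f-.5+[x,y]
A=lambda p:c(p,11,170,140)
B=lambda p:c(p,9,190,205)
S=lambda p:c(p,8,255,110)
W=onz("top",A([[205,95],[290,60]]),180);print("b1 top edge",W,np.degrees(np.arctan2(*(W[0]-W[1])[1::-1])))
print("tri b1",tri(S([[656,119]]),A([[252,80]])))
t2=c([[112,250],[130,257]],3.7,140,115)
print("tri b2",tri(S([[430,88]]),t2[:1]),onz("top",t2,180))
W=onz("top",A([[88,500],[150,512]]),122);print("b2 ridge",W,np.degrees(np.arctan2(*(W[0]-W[1])[1::-1])))
print("b3 plate tip",onz("top",B([[75,145],[130,130],[140,165]]),180))
# bases: bottom of baskets in side view
print("b1 base side",onz("side",S([[650,412]]),0),"b2",onz("side",S([[432,380]]),0))
print("b1 base top",onz("top",A([[440,215]]),25),"b2",onz("top",A([[265,570]]),25),"b3",onz("top",B([[265,165]]),25))
```

```text
b1 top edge [[603.8 360.6 180. ]
 [614.  337.7 180. ]] 113.89376529611674
tri b1 [[605.8 345.5 187.5   1.4]]
tri b2 [[499.1 412.1 172.    3.7]] [[499.8 409.2 180. ]
 [494.5 394.  180. ]]
b2 ridge [[499.8 405.1 122. ]
 [496.8 387.  122. ]] 80.7298724881872
b3 plate tip [[388.4 317.7 180. ]
 [393.8 299.8 180. ]
 [382.6 295.9 180. ]]
b1 base side [[607.3 336.9   0. ]] b2 [[491.7 382.    0. ]]
b1 base top [[602.7 334.8  25. ]] b2 [[492.9 382.   25. ]] b3 [[391.2 291.2  25. ]]
```

```bash
cat >> ov.py <<'E'
def bask(x,y,yawdeg,col=(0,0,255),z0=0):
    R=Rn.from_euler('z',yawdeg,degrees=True).as_matrix();o=np.array([x,y,z0])
    P=lambda L:[o+R@np.array(p,float) for p in L]
    a=np.linspace(0,2*np.pi,24,endpoint=False)
    return [(P([(27*np.cos(t),27*np.sin(t),h) for t in a]),col) for h in(0,50)]+[
     (P([(0,-13,122),(0,13,122),(0,13,180),(0,-13,180)]),(0,255,255)),
     (P([(-29,-9,50),(-29,9,50),(-29,9,100),(-29,-9,100)]),(255,0,0)),
     (P([(0,-9,122),(0,9,122),(20,9,95),(20,-9,95)]),(255,0,255)),(P([(0,-9,122),(0,9,122),(-29,9,100),(-29,-9,100)]),(255,255,0))]
E
python3 - <<'E'
from ov import *
P=bask(605,343,24)+bask(496,392,-12)+bask(390,296,-5)
draw("top","pics/top13.png",(160,135,270,245),6,"ov_b_t.png",P)
draw("side","pics/side13.png",(250,105,350,190),7.5,"ov_b_s.png",P)
E
```

```text
(no output)
```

View pics/ov_b_t.png

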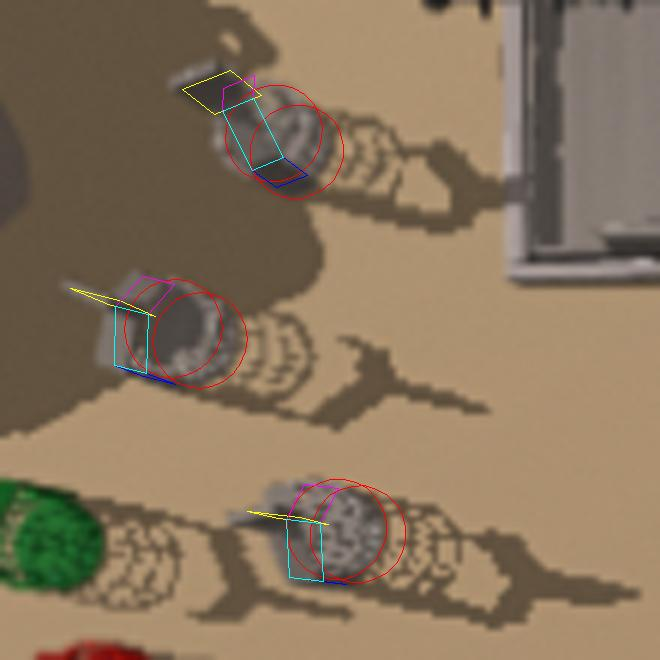

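View pics/ov_b_s.png

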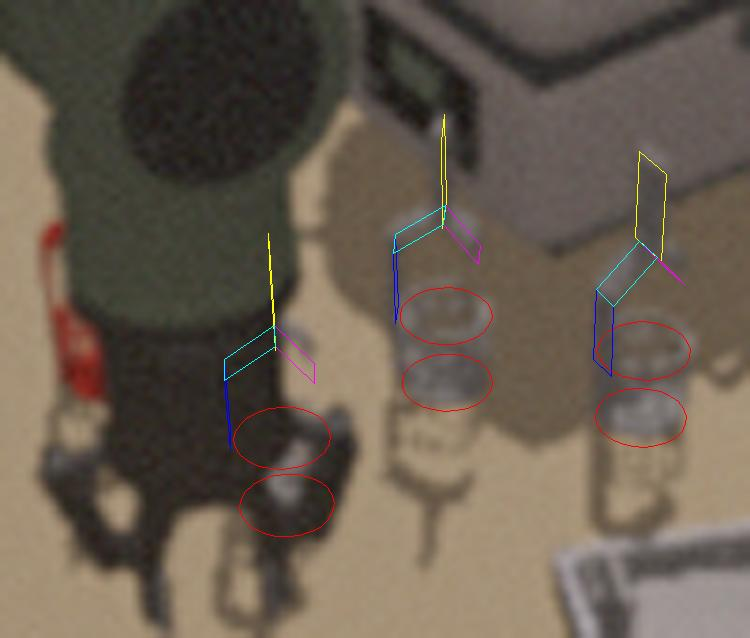

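Run:
```python
from ov import *
P=bask(606,349,25)+bask(497,398,-14)+bask(391,303,-1)
draw("top","pics/top13.png",(160,135,270,245),6,"ov_b_t.png",P)
draw("side","pics/side13.png",(250,105,350,190),7.5,"ov_b_s.png",P)
```

```text
(no output)
```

View pics/ov_b_t.png

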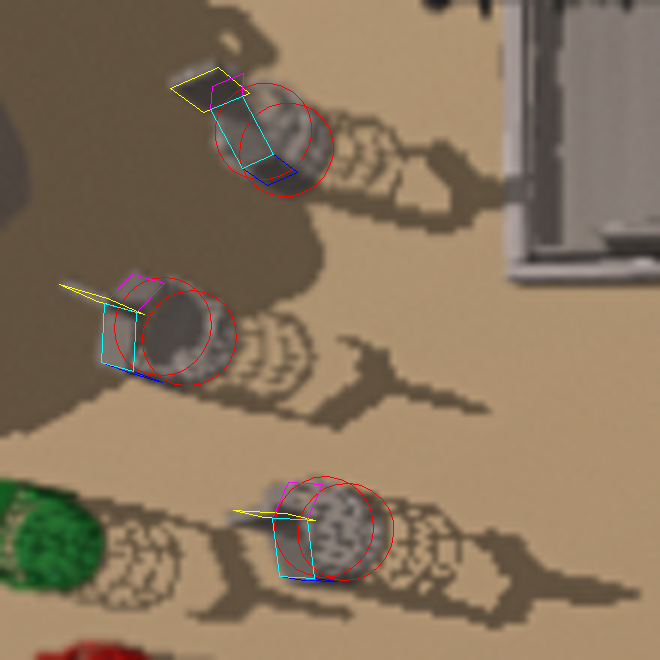

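View pics/ov_b_s.png

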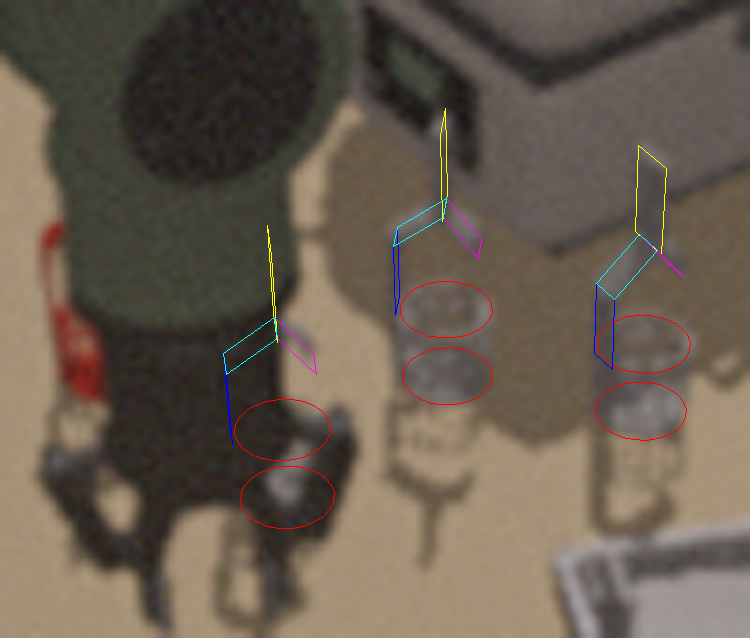

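Run:
```python
from ov import *
plan([606,349,235],25,14,4.5)
```

```text
t 19.05 p [338.5 -16.3 210.2] psi 3.13 grip 39.6 tilt 0.07 F [0.5 0.3 0.1]
[ 4.5, 2.1, -2.5, -0.2, 0, 0, -1.5, 4.5, 2.1, -2.4, -0.2, 0, 0, -1.5, 4.5, 2.1, -2.4, -0.1, 0, 0, -1.5, 4.5, 2.3, -2.4, -0.2, 0, 0, -1.5, 4.5, 2.3, -2.2, -0.2, 0, 0, -2, 4.5, 2.4, -2.2, -0.2, 0, 0, -1.5, 4.5, 2.4, -2.2, -0.1, 0, 0, -1.5, 4.5, 2.5, -2, -0.2, 0, 0, -1.5 ]
[ 4.5, 2.5, -2, -0.2, 0, 0, -1.5, 4.5, 2.6, -2, -0.2, 0, 0, -1.5, 4.5, 2.7, -1.8, -0.2, 0, 0, -1.5, 4.5, 2.7, -1.8, -0.1, 0, 0, -1.5, 4.5, 2.7, -1.7, -0.2, 0, 0, -2, 4.5, 2.8, -1.65, -0.18, 0.1, 0, -1.4 ]
end [606. 349. 235.]
```

Emit:
arm_command(deltas=[4.5,2.1,-2.5,-0.3,0,0,-1.5,4.5,2.1,-2.4,-0.3,0,0,-1.5,4.5,2.1,-2.4,-0.3,0,0,-1.5,4.5,2.3,-2.4,-0.3,0,0,-1.5,4.5,2.3,-2.2,-0.3,0,0,-2,4.5,2.4,-2.2,-0.3,0,0,-1.5,4.5,2.4,-2.2,-0.3,0,0,-1.5,4.5,2.5,-2,-0.2,0,0,-1.5])

```text
time: 19.85
position: [490.4, 199.8, 233.7]
eef_rot: [0.99, 0.141, 0.001, -0.0]
force: [0.2, -1.1, -0.3]
finger_gap: 45.1
```

Emit:
arm_command(deltas=[4.5,2.5,-2,-0.1,0,0,-1.5,4.5,2.6,-2,-0.1,0,0,-1.5,4.5,2.7,-1.8,0,0,0,-1.5,4.5,2.7,-1.8,0,0,0,-1.5,4.5,2.7,-1.7,0,0,0,-2,4.5,2.8,-1.6,0,0,0,-1.4,4.5,0,0,0,0,0,0])

```text
time: 20.55
position: [603.5, 358.8, 234.2]
eef_rot: [0.975, 0.222, 0.0, -0.001]
force: [-0.0, 0.7, -0.6]
finger_gap: 45.2
```

Run:
```python
from ov import *
cv2.imwrite('pics/side14.png',bot.get_image('side'));cv2.imwrite('pics/top14.png',bot.get_image('top'))
P=bask(606,349,25)+bask(495.5,398,-14)+bask(391,303,-1)
draw("side","pics/side14.png",(240,90,350,200),6,"ov_s14.png",P[6:])
draw("top","pics/top14.png",(160,115,270,245),6,"ov_t14.png",P[6:])
plan([606,349,136],25,1,4.5)
```

```text
t 20.65 p [602.9 355.9 234.9] psi 25.54 grip 45.0 tilt 0.02 F [ 0.1 -0.2 -0.9]
[ 4.5, -0.02, 0.76, 9.9, 0, 0, 0.5 ]
end [606.  349.  135.9]
```

View pics/ov_s14.png

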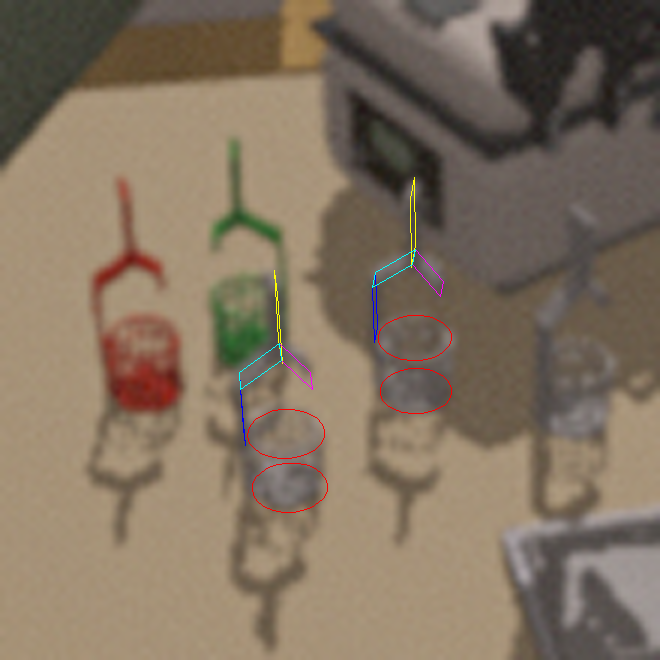

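View pics/ov_t14.png

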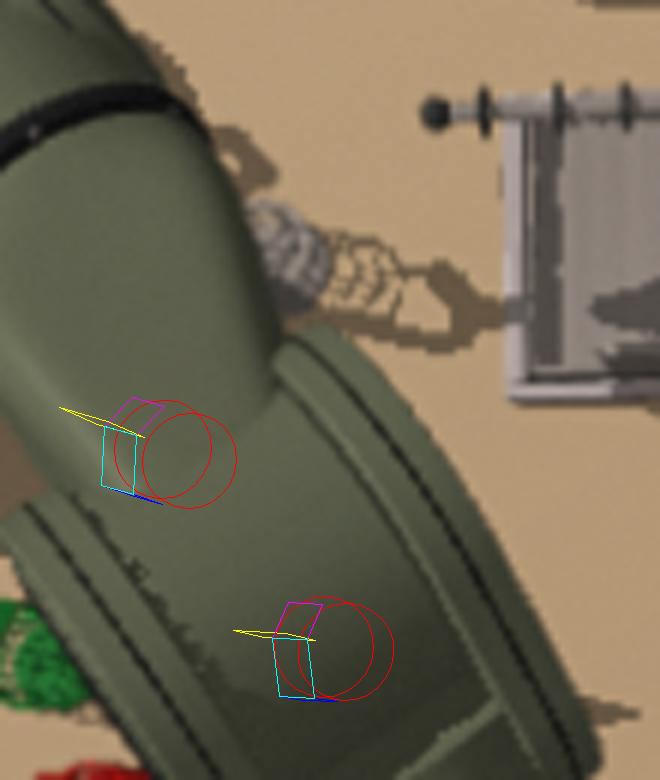

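Emit:
arm_command(deltas=[4.5,0,0.76,0,0,0,0.5,4.5,0,0,1,0,0,0,4.5,0,0,2.5,0,0,0,4.5,0,0,2.5,0,0,0,4.5,0,0,2.5,0,0,0,4.5,0,0,1.4,0,0,0,4.5,0,0,0,0,0,0])

```text
time: 21.35
position: [606.3, 347.5, 135.0]
eef_rot: [0.976, 0.216, -0.001, 0.0]
force: [0.6, 0.8, -0.2]
finger_gap: 44.8
```

Run:
```python
from ov import *
cv2.imwrite('pics/side15.png',bot.get_image('side'))
P=bask(606,349,25)
draw("side","pics/side15.png",(290,90,370,190),7,"ov_s15.png",P)
plan([606,349,136],25,1,4.5)
```

```text
t 21.40 p [606.8 348.  136.6] psi 24.97 grip 44.8 tilt 0.04 F [-0.2  0.2 -0.1]
[ 4.5, -0.04, -0.12, 0.06, 0, 0, 0 ]
end [606.  348.9 136. ]
```

View pics/ov_s15.png

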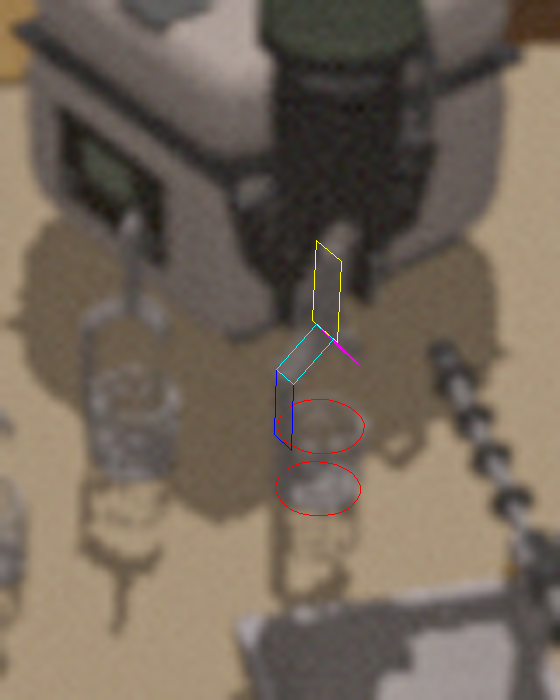

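Emit:
arm_command(deltas=[0,0,0,0,0,0,0,0,0,0,0,0,0,0,0,0,0,0,0,0,0,0,0,0,0,0,0,0,0,0,0,0,0,0,0,0,0,0,0,0,0,0], squeeze=80)

```text
time: 22.0
position: [607.3, 348.6, 137.5]
eef_rot: [0.976, 0.216, 0.001, -0.0]
force: [0.7, 0.1, 7.0]
finger_gap: 4.8
```

Run:
```python
from ov import *
o,R=rk((660.5,46.5),.064)
print(o+R@[-90,70,0],o+R@[0,70,0])
plan([606,349,136],25,1,4.5)
```

```text
[566.20731481 110.60062028   0.        ] [656.02305772 116.35668893   0.        ]
t 22.00 p [607.3 348.6 137.5] psi 24.99 grip 4.8 tilt 0.17 F [0.7 0.1 7. ]
[ 4.5, -0.1, -0.08, 0.14, 0, -0.2, 0 ]
end [606.  348.9 136.1]
```

Emit:
arm_command(deltas=[0,0,0,-1,0,0,0,0,0,0,-2,0,0,0,0,0,0,-3,0,0,0,0,0,0,-3,0,0,0,0,0,0,-2.5,0,0,0,0,0,0,-0.5,0,0,0,0,0,0,0,0,0,0])

```text
time: 22.7
position: [606.7, 348.4, 257.0]
eef_rot: [0.976, 0.216, 0.001, -0.0]
force: [0.1, 0.1, -2.6]
finger_gap: 5.4
```

Run:
```python
from ov import *
cv2.imwrite('pics/side16.png',bot.get_image('side'))
draw("side","pics/side16.png",(270,60,410,200),5,"s16.png",[])
plan([566.2,110.6,255.5],3.67,12,0)
```

```text
t 22.75 p [606.5 348.2 255.9] psi 25.01 grip 5.0 tilt 0.02 F [ 0.6  0.3 -2.6]
[ 0, -1.1, 1.7, 0, 0, 0, 2, 0, -1.1, 1.6, 0, 0, 0, 1.5, 0, -1.1, 1.8, 0, 0, 0, 2, 0, -0.9, 1.7, 0, 0, 0, 1.5, 0, -1, 1.8, 0, 0, 0, 2, 0, -0.8, 1.8, 0, 0, 0, 1.5, 0, -0.9, 1.8, 0, 0, 0, 2, 0, -0.7, 1.9, 0, 0, 0, 1.5 ]
[ 0, -0.7, 1.9, 0, 0, 0, 2, 0, -0.7, 1.9, 0, 0, 0, 2, 0, -0.5, 1.9, 0, 0, 0, 1.5, 0, -0.56, 1.94, 0.04, 0, 0, 1.8 ]
end [566.2 110.6 255.5]
```

View pics/s16.png

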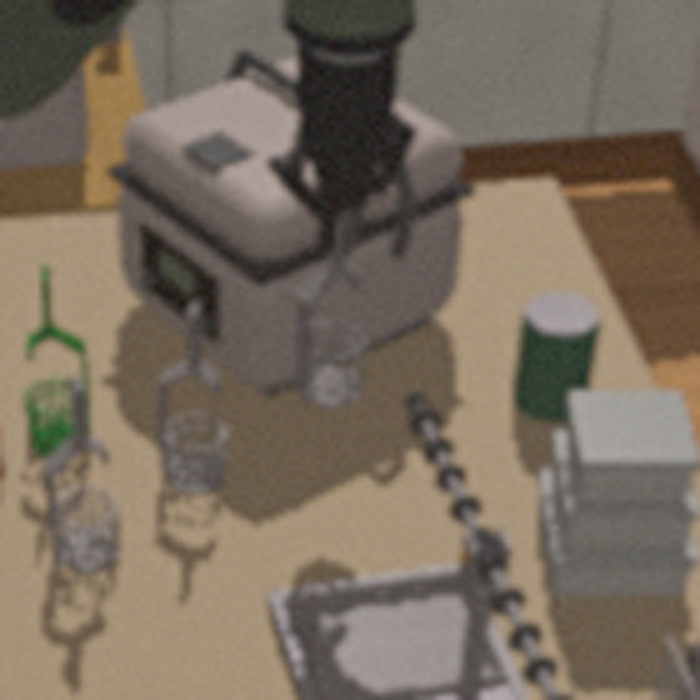

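Basket 1 hangs in the grip upright, at about (330,370) in the crop. Carry it to the pre-pose in front of left_inner.

Emit:
arm_command(deltas=[0,-1.1,1.7,0,0,0,2,0,-1.1,1.6,0,0,0,1.5,0,-1.1,1.8,0,0,0,2,0,-0.9,1.7,0,0,0,1.5,0,-1,1.8,0,0,0,2,0,-0.8,1.8,0,0,0,1.5,0,-0.9,1.8,0,0,0,2,0,-0.7,1.9,0,0,0,1.5])

```text
time: 23.55
position: [579.2, 189.0, 255.2]
eef_rot: [0.995, 0.095, -0.0, 0.0]
force: [0.5, 0.4, -2.7]
finger_gap: 4.9
```

Emit:
arm_command(deltas=[0,-0.7,1.9,0,0,0,2,0,-0.7,1.9,0,0,0,2,0,-0.5,1.9,0,0,0,1.5,0,-0.5,1.9,0,0,0,1.8,0,0,0,0,0,0,0,0,0,0,0,0,0,0])

```text
time: 24.15
position: [566.6, 111.2, 255.6]
eef_rot: [0.999, 0.032, -0.0, -0.0]
force: [-0.3, -0.0, -1.7]
finger_gap: 5.1
```

```bash
cat > look.py <<'E'
from ov import *
import sys
n=sys.argv[1]
cv2.imwrite(f'pics/side{n}.png',bot.get_image('side'));cv2.imwrite(f'pics/top{n}.png',bot.get_image('top'))
o,p,ps,R=pose()
P=bask(p[0],p[1],ps,z0=p[2]-137.5)
bo,bR=rk((660.5,46.5),.064)
rod=[bo+bR@np.array([0,y,190.]) for y in (-180,180)]
pl=[([bo+bR@np.array([x,y,190.]) for x,y in((-6,-17+c),(6,-17+c),(6,17+c),(-6,17+c))],(0,255,0)) for c in(-140,-70,70,140)]
draw("side",f"pics/side{n}.png",(280,90,410,210),6,f"ov_s{n}.png",P+pl)
draw("top",f"pics/top{n}.png",(210,95,370,195),5,f"ov_t{n}.png",P[2:3]+pl)
plan([p[0],p[1],p[2]],3.67,1,0)
E
python3 look.py 17
```

```text
t 24.25 p [566.8 112.  255.9] psi 3.76 grip 5.2 tilt 0.05 F [ 0.4  0.1 -1.3]
[ 0, 0, 0, 0, 0, 0, 0.1 ]
end [566.8 112.  255.9]
```

View pics/ov_s17.png

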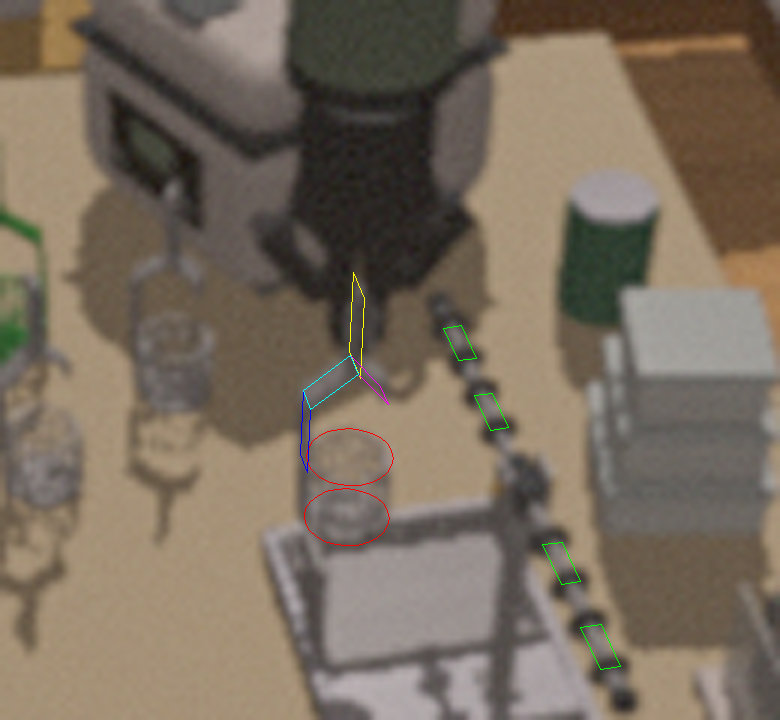

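View pics/ov_t17.png

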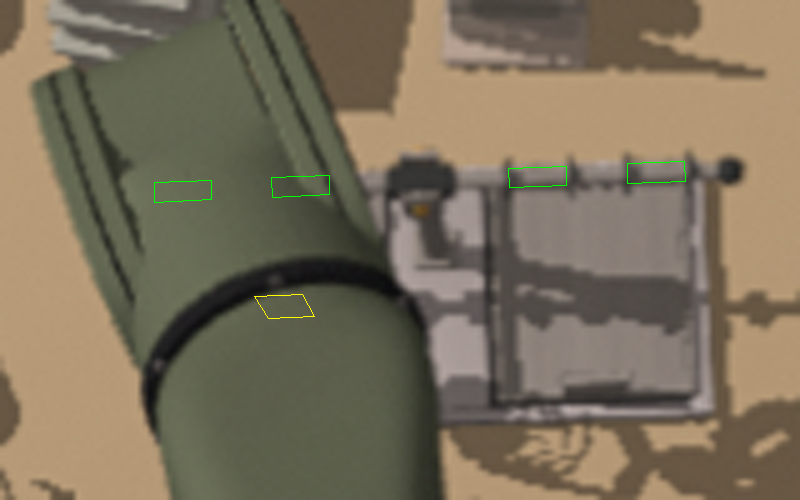

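Emit:
arm_command(deltas=[0,1.5,0.1,0,0,0,0,0,1.5,0.1,0,0,0,0,0,1.5,0,0,0,0,0,0,1.5,0,0,0,0,0,0,1.5,0,0,0,0,0,0,1.4,0,0,0,0,0,0,0,0,0,0,0,0,0,0,0,0,0,0,0])

```text
time: 25.05
position: [655.6, 115.7, 255.9]
eef_rot: [0.999, 0.033, 0.0, -0.0]
force: [-0.6, -0.3, -1.7]
finger_gap: 5.1
```

```bash
python3 look.py 18
```

```text
t 25.15 p [655.5 115.4 256.5] psi 3.73 grip 5.1 tilt 0.05 F [-0.1 -0.4 -1.7]
[ 0, 0, 0, 0, 0, 0, 0.1 ]
end [655.5 115.4 256.5]
```

View pics/ov_s18.png

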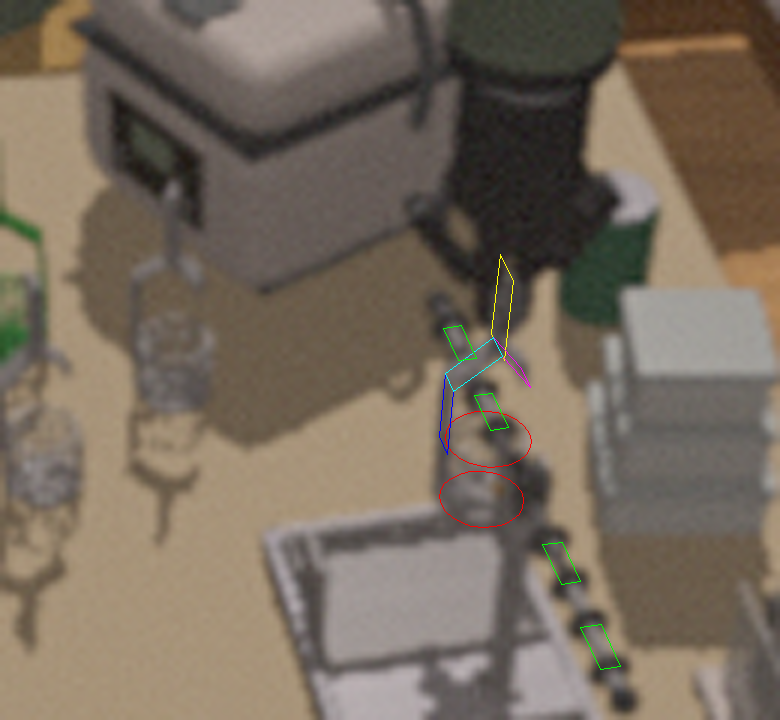

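Emit:
arm_command(deltas=[0,0,0,1,0,0,0,0,0,0,1,0,0,0,0,0,0,1,0,0,0,0,0,0,0.8,0,0,0,0,0,0,0,0,0,0,0,0,0,0,0,0,0])

```text
time: 25.75
position: [656.1, 115.0, 218.6]
eef_rot: [0.999, 0.032, 0.001, -0.0]
force: [0.4, 1.0, -1.8]
finger_gap: 5.1
```

Emit:
arm_command(deltas=[0,0,0,0.3,0,0,0,0,0,0,0,0,0,0,0,0,0,0,0,0,0])

```text
time: 26.05
position: [656.1, 115.0, 215.7]
eef_rot: [0.999, 0.032, 0.001, -0.0]
force: [-0.2, -0.4, -1.4]
finger_gap: 5.7
```

Emit:
arm_command(deltas=[0,0,0,0.2,0,0,0,0,0,0,0.2,0,0,0,0,0,0,0,0,0,0,0,0,0,0,0,0,0])

```text
time: 26.45
position: [656.0, 115.1, 211.6]
eef_rot: [0.999, 0.032, 0.001, -0.0]
force: [-0.0, -0.1, -0.6]
finger_gap: 4.8
```

```bash
python3 look.py 19
```

```text
t 26.55 p [656.  115.1 211.6] psi 3.70 grip 4.9 tilt 0.07 F [-1.5  1.2 -0.8]
[ 0, 0, 0, 0, 0, -0.1, 0 ]
end [656.  115.1 211.6]
```

View pics/ov_s19.png

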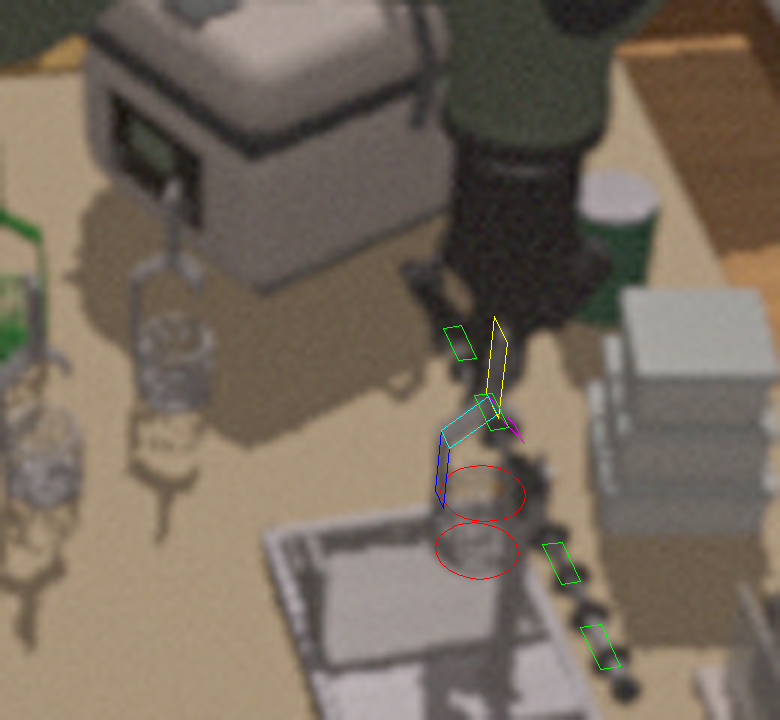

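Emit:
arm_command(deltas=[0,0,0,0.15,0,0,0,0,0,0,0,0,0,0,0,0,0,0,0,0,0])

```text
time: 26.85
position: [655.8, 115.1, 210.0]
eef_rot: [0.999, 0.032, 0.0, -0.0]
force: [-4.1, -0.2, 0.2]
finger_gap: 5.0
```

Emit:
arm_command(deltas=[1.5,0,0,0,0,0,0,2.5,0,0,0,0,0,0,3.5,0,0,0,0,0,0,4,0,0,0,0,0,0,4,0,0,0,0,0,0])

```text
time: 27.35
position: [656.1, 115.0, 210.1]
eef_rot: [0.999, 0.032, 0.001, -0.0]
force: [-0.2, -0.3, -0.1]
finger_gap: 40.2
```

```bash
python3 look.py 20
```

```text
t 27.45 p [656.  115.  210.1] psi 3.69 grip 39.8 tilt 0.07 F [-0.2  0.1 -0.8]
[ 0, 0, 0, 0, 0, -0.1, 0 ]
end [656.  115.  210.1]
```

View pics/ov_s20.png

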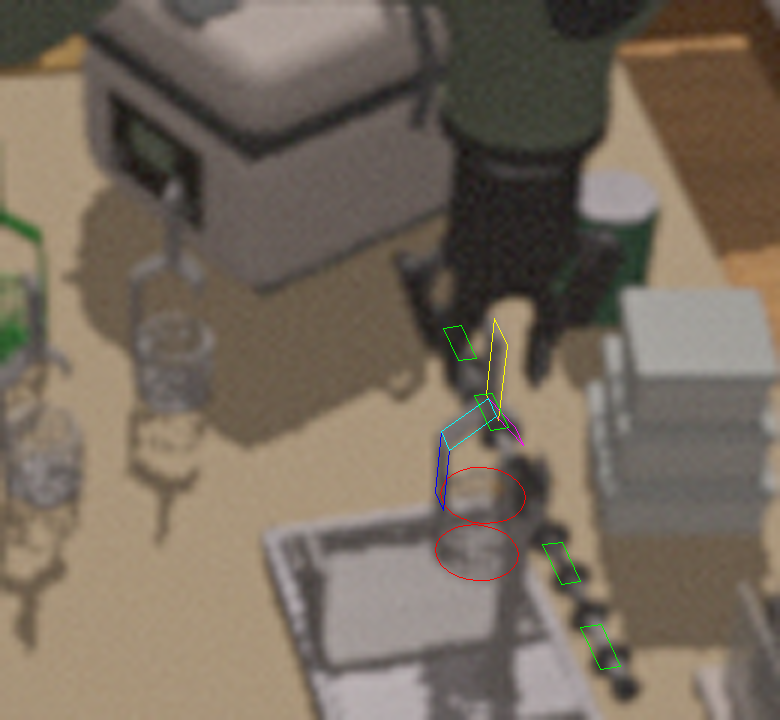

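Emit:
arm_command(deltas=[4.5,0,0,-2,0,0,0,4.5,0,0,-3,0,0,0,4.5,0,0,-3,0,0,0,4.5,0,0,0,0,0,0])

```text
time: 27.85
position: [656.9, 115.3, 293.8]
eef_rot: [0.999, 0.032, 0.003, -0.001]
force: [0.6, 1.2, 0.0]
finger_gap: 45.1
```

```bash
python3 look.py 21; python3 -c "
from ov import *
plan([495.5,398,240],-14,12,4.5)"
```

```text
t 27.95 p [655.9 115.  290.2] psi 3.69 grip 44.8 tilt 0.10 F [ 0.5 -0.5 -0.3]
[ 0, 0, 0, 0, 0, -0.1, 0 ]
end [655.9 115.  290.2]
t 27.95 p [655.9 115.  290.2] psi 3.69 grip 44.8 tilt 0.10 F [ 0.5 -0.5 -0.3]
[ 4.5, -1.2, -2.4, 0.4, 0, 0, 1.5, 4.5, -1.2, -2.4, 0.4, 0, 0, 1.5, 4.5, -1.3, -2.4, 0.5, 0, 0, 1.5, 4.5, -1.4, -2.4, 0.4, 0, 0, 1.5, 4.5, -1.4, -2.3, 0.4, 0, 0, 1.5, 4.5, -1.5, -2.2, 0.4, 0, 0, 1.5, 4.5, -1.6, -2.2, 0.4, 0, 0, 1.5, 4.5, -1.6, -2.2, 0.4, 0, 0, 1.5 ]
[ 4.5, -1.7, -2.2, 0.5, 0, 0, 1.5, 4.5, -1.7, -2.1, 0.4, 0, 0, 1, 4.5, -1.7, -2, 0.4, 0, 0, 1.5, 4.5, -1.84, -2.05, 0.41, -0.1, -0.1, 1.7 ]
end [495.5 398.  240. ]
```

View pics/ov_s21.png

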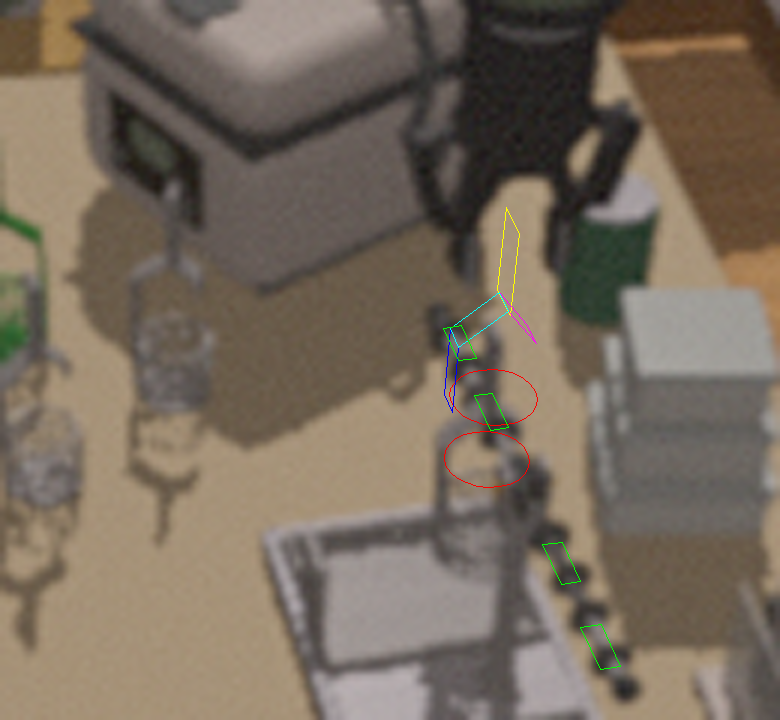

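Emit:
arm_command(deltas=[4.5,-1.2,-2.4,0.2,0,0,1.5,4.5,-1.2,-2.4,0.2,0,0,1.5,4.5,-1.3,-2.4,0.4,0,0,1.5,4.5,-1.4,-2.4,0.5,0,0,1.5,4.5,-1.4,-2.3,0.5,0,0,1.5,4.5,-1.5,-2.2,0.5,0,0,1.5,4.5,-1.6,-2.2,0.5,0,0,1.5,4.5,-1.6,-2.2,0.5,0,0,1.5])

```text
time: 28.75
position: [547.9, 304.0, 255.9]
eef_rot: [0.997, -0.073, -0.0, 0.0]
force: [0.7, -0.9, 0.2]
finger_gap: 44.9
```

Emit:
arm_command(deltas=[4.5,-1.7,-2.2,0.5,0,0,1.5,4.5,-1.7,-2.1,0.4,0,0,1,4.5,-1.7,-2,0.4,0,0,1.5,4.5,-1.8,-2,0.4,-0.1,-0.1,1.7,4.5,0,0,0,0,0,0])

```text
time: 29.25
position: [492.8, 400.4, 238.4]
eef_rot: [0.993, -0.12, -0.002, 0.001]
force: [-0.1, 0.3, 0.3]
finger_gap: 45.2
```

Run:
```python
from ov import *
cv2.imwrite('pics/side22.png',bot.get_image('side'))
P=bask(495.5,398,-14)+bask(391,303,-1)
draw("side","pics/side22.png",(240,70,400,200),4.8,"ov_s22.png",P)
plan([495.5,398,137],-14,1,4.5)
```

```text
t 29.30 p [494.4 398.4 238.8] psi -13.87 grip 44.9 tilt 0.18 F [ 0.7 -0.9  0.8]
[ 4.5, 0.14, 0, 10.18, 0.1, 0.1, 0.1 ]
end [495.5 397.9 137. ]
```

View pics/ov_s22.png

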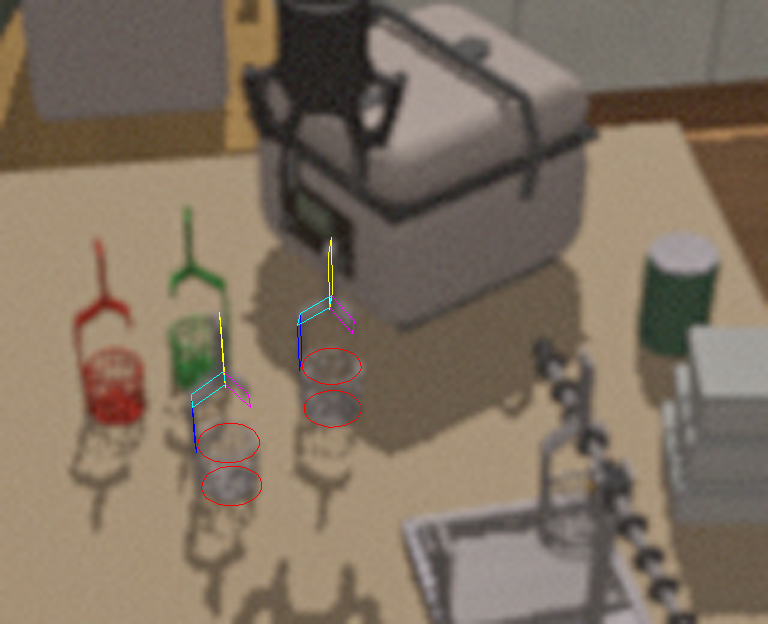

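Run:
```python
from ov import *
np.set_printoptions(precision=0,suppress=True)
print(onz("top",[[163,165],[152,185],[98,197],[126,92]],150))
print(onz("top",[[163,165],[152,185],[98,197],[126,92]],220))
c=lambda p:np.array(p)/4.8+[240,70]
print(onz("side",c([[400,325],[268,232],[582,262]]),0))
print(onz("side",c([[400,220],[262,140]]),150))
```

```text
[[557. 446. 150.]
 [494. 476. 150.]
 [453. 647. 150.]
 [790. 587. 150.]]
[[544. 419. 220.]
 [485. 448. 220.]
 [446. 609. 220.]
 [764. 552. 220.]]
[[580. 514.   0.]
 [470. 692.   0.]
 [783. 592.   0.]]
[[571. 470. 150.]
 [462. 623. 150.]]
```

Emit:
arm_command(deltas=[4.5,0.12,0,0.7,0,0,0,4.5,0,0,2.5,0,0,0,4.5,0,0,2.5,0,0,0,4.5,0,0,2.5,0,0,0,4.5,0,0,2,0,0,0,4.5,0,0,0,0,0,0])

```text
time: 29.9
position: [496.6, 395.1, 135.3]
eef_rot: [0.992, -0.122, -0.002, 0.002]
force: [0.3, 0.2, 1.1]
finger_gap: 45.1
```

Run:
```python
from ov import *
cv2.imwrite('pics/side23.png',bot.get_image('side'))
draw("side","pics/side23.png",(270,70,350,180),6,"s23.png",[])
plan([495.5,398,137],-14,1,4.5)
```

```text
t 29.95 p [497.1 395.8 137.1] psi -14.06 grip 45.2 tilt 0.18 F [-0.4  0.1  0.9]
[ 4.5, -0.2, -0.18, 0.02, 0.2, 0.1, -0.1 ]
end [495.6 398.  136.9]
```

View pics/s23.png

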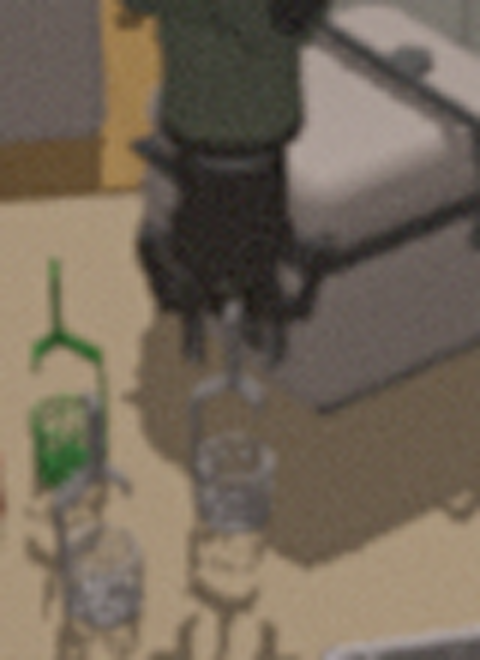

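Emit:
arm_command(deltas=[4.5,0,-0.18,0,0,0,0,0,0,0,0,0,0,0,0,0,0,0,0,0,0,0,0,0,0,0,0,0,0,0,0,0,0,0,0,0,0,0,0,0,0,0,0,0,0,0,0,0,0], squeeze=80)

```text
time: 30.65
position: [497.5, 398.8, 138.7]
eef_rot: [0.993, -0.122, -0.0, 0.0]
force: [-0.1, -1.4, 6.9]
finger_gap: 5.0
```

Emit:
arm_command(deltas=[0,0,0,-1,0,0,0,0,0,0,-2,0,0,0,0,0,0,-3,0,0,0,0,0,0,-3,0,0,0,0,0,0,-3,0,0,0,0,0,0,-0.6,0,0,0,0,0,0,0,0,0,0])

```text
time: 31.35
position: [497.5, 399.0, 265.0]
eef_rot: [0.993, -0.122, 0.0, -0.0]
force: [-0.1, -0.3, -3.1]
finger_gap: 5.2
```

Run:
```python
from ov import *
o,R=rk((659,45.5),.064)
print(o+R@[-90,-140,0],o+R@[0,-140,0])
a=o+R@[-90,-140,0]
plan([520,260,268],3.67,6,0)
plan([a[0],a[1],265],3.67,20,0)
```

```text
[578.13814165 -99.9694465    0.        ] [667.95388456 -94.21337785   0.        ]
t 31.35 p [497.5 399.  265. ] psi -14.01 grip 5.2 tilt 0.01 F [-0.1 -0.3 -3.1]
[ 0, 0.9, 2.2, -0.1, 0, 0, -3, 0, 0.8, 2.2, 0, 0, 0, -3, 0, 0.7, 2.2, -0.1, 0, 0, -3, 0, 0.6, 2.3, 0, 0, 0, -3, 0, 0.5, 2.3, -0.1, 0, 0, -2.5, 0, 0.32, 2.3, -0.01, 0, 0, -3.2 ]
end [520. 260. 268.]
t 31.35 p [497.5 399.  265. ] psi -14.01 grip 5.2 tilt 0.01 F [-0.1 -0.3 -3.1]
[ 0, 1, 2.3, 0, 0, 0, -1, 0, 0.9, 2.4, 0, 0, 0, -1, 0, 1, 2.3, 0, 0, 0, -0.5, 0, 0.9, 2.4, 0, 0, 0, -1, 0, 0.8, 2.4, 0, 0, 0, -1, 0, 0.8, 2.4, 0, 0, 0, -1, 0, 0.8, 2.4, 0, 0, 0, -0.5, 0, 0.7, 2.4, 0, 0, 0, -1 ]
[ 0, 0.7, 2.4, 0, 0, 0, -1, 0, 0.7, 2.4, 0, 0, 0, -1, 0, 0.6, 2.5, 0, 0, 0, -0.5, 0, 0.6, 2.4, 0, 0, 0, -1, 0, 0.6, 2.5, 0, 0, 0, -1, 0, 0.5, 2.5, 0, 0, 0, -1, 0, 0.5, 2.5, 0, 0, 0, -1, 0, 0.4, 2.5, 0, 0, 0, -0.5 ]
[ 0, 0.4, 2.5, 0, 0, 0, -1, 0, 0.3, 2.5, 0, 0, 0, -1, 0, 0.4, 2.5, 0, 0, 0, -1, 0, 0.23, 2.48, -0.01, 0, 0, -0.7 ]
end [ 578.1 -100.   265. ]
```

Emit:
arm_command(deltas=[0,1,2.3,0,0,0,-1,0,0.9,2.4,0,0,0,-1,0,1,2.3,0,0,0,-0.5,0,0.9,2.4,0,0,0,-1,0,0.8,2.4,0,0,0,-1,0,0.8,2.4,0,0,0,-1,0,0.8,2.4,0,0,0,-0.5,0,0.7,2.4,0,0,0,-1])

```text
time: 32.15
position: [528.9, 197.8, 263.0]
eef_rot: [0.998, -0.061, -0.001, 0.001]
force: [0.6, 0.4, -1.7]
finger_gap: 5.0
```

Emit:
arm_command(deltas=[0,0.7,2.4,0,0,0,-1,0,0.7,2.4,0,0,0,-1,0,0.6,2.5,0,0,0,-0.5,0,0.6,2.4,0,0,0,-1,0,0.6,2.5,0,0,0,-1,0,0.5,2.5,0,0,0,-1,0,0.5,2.5,0,0,0,-1,0,0.4,2.5,0,0,0,-0.5])

```text
time: 32.95
position: [561.7, -1.8, 263.1]
eef_rot: [1.0, 0.0, -0.001, 0.0]
force: [0.5, -0.2, -2.2]
finger_gap: 5.3
```

Emit:
arm_command(deltas=[0,0.4,2.5,0,0,0,-1,0,0.3,2.5,0,0,0,-1,0,0.4,2.5,0,0,0,-1,0,0.2,2.5,0,0,0,-0.7,0,0,0,0,0,0,0,0,0,0,0,0,0,0])

```text
time: 33.55
position: [577.3, -100.3, 263.3]
eef_rot: [0.999, 0.032, -0.001, 0.0]
force: [0.0, 0.4, -1.5]
finger_gap: 4.9
```

```bash
sed -i 's/(660.5,46.5)/(659,45.5)/; s/137.5/138.7/; s/(280,90,410,210),6/(300,110,430,235),6/' look.py; python3 look.py 24
```

```text
t 33.65 p [577.5 -99.3 263.8] psi 3.75 grip 5.1 tilt 0.10 F [-0.6  0.6 -1.8]
[ 0, 0, 0, 0, 0, 0.1, 0.1 ]
end [577.5 -99.3 263.8]
```

View pics/ov_s24.png

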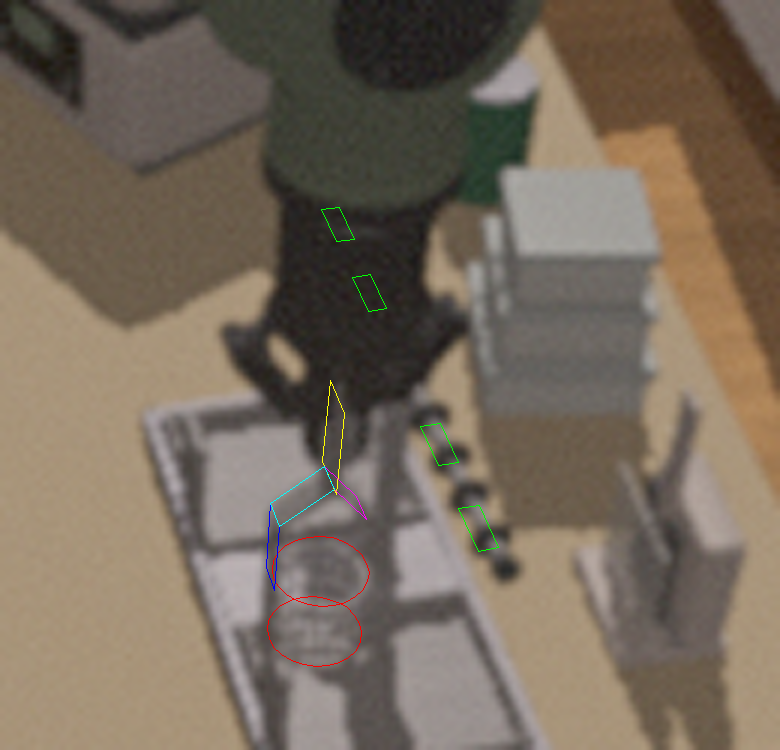

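View pics/ov_t24.png

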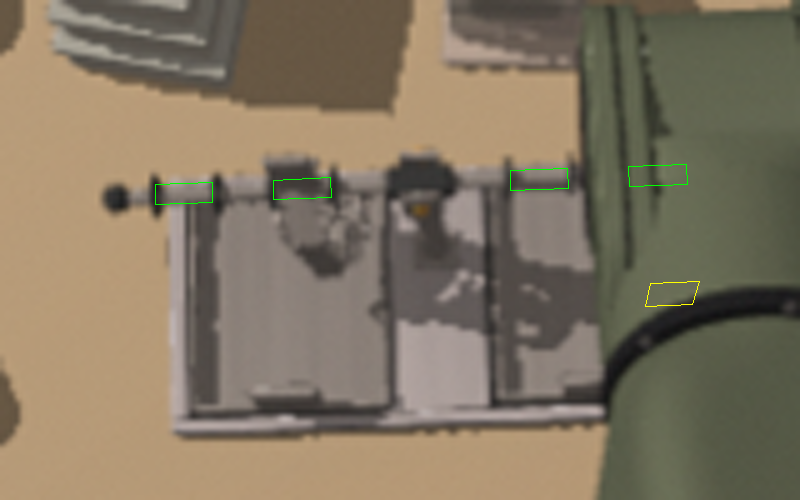

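Run:
```python
from ov import *
bo,bR=rk((660,45.5),.064)
tl=.05
P=[]
for c in(-140,-70):
    P.append(([bo+bR@np.array([x,y,190.-y*tl]) for x,y in((-5,-17+c),(5,-17+c),(5,17+c),(-5,17+c))],(0,255,0)))
draw("side","pics/side24.png",(362,165,392,212),15,"z24.png",P)
draw("top","pics/top24.png",(228,120,330,150),7.8,"zt24.png",[([bo+bR@np.array([x,y,190.-y*tl]) for x,y in((-5,-17+c),(5,-17+c),(5,17+c),(-5,17+c))],(0,255,0)) for c in(-70,70,140)])
```

```text
(no output)
```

View pics/z24.png

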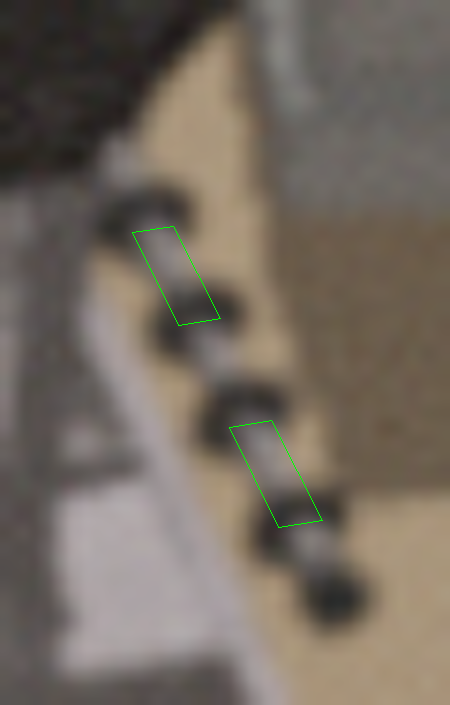

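View pics/zt24.png

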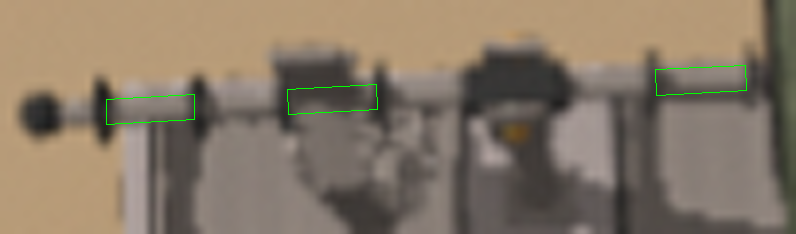

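Emit:
arm_command(deltas=[0,1.5,0.1,0,0,0,0,0,1.5,0,0,0,0,0,0,1.5,0,0,0,0,0,0,1.5,0,0,0,0,0,0,1.5,0,0,0,0,0,0,1.6,0,0,0,0,0,0,0,0,0,0,0,0,0,0,0,0,0,0,0])

```text
time: 34.45
position: [668.4, -94.5, 263.8]
eef_rot: [0.999, 0.033, -0.001, 0.0]
force: [0.3, 0.6, -2.0]
finger_gap: 5.2
```

```bash
python3 look.py 25
```

```text
t 34.55 p [668.2 -95.1 264.3] psi 3.72 grip 5.0 tilt 0.08 F [ 0.3 -0.3 -0.8]
[ 0, 0, 0, 0, 0, 0.1, 0.1 ]
end [668.2 -95.1 264.3]
```

View pics/ov_s25.png

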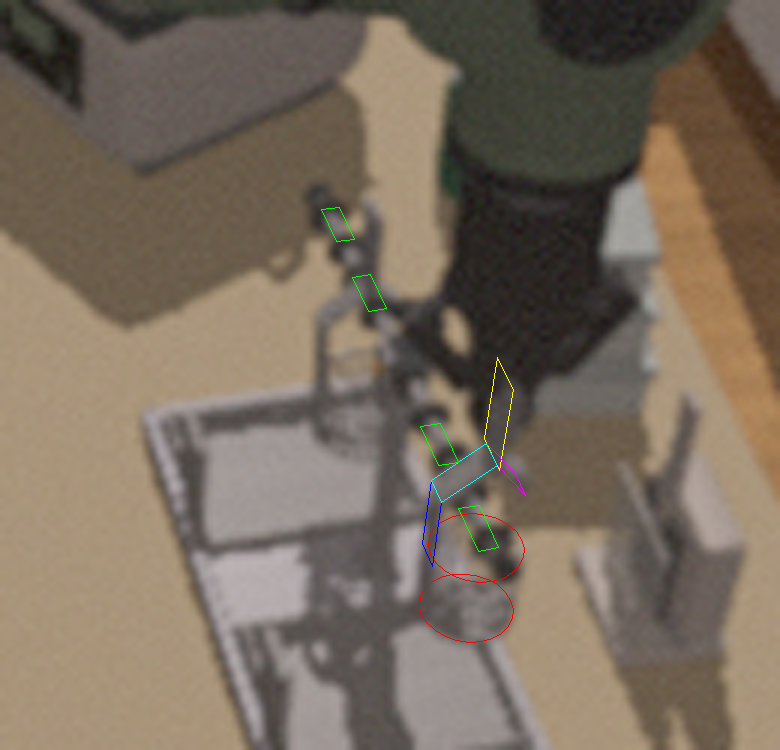

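Emit:
arm_command(deltas=[0,0,0,1,0,0,0,0,0,0,1,0,0,0,0,0,0,1,0,0,0,0,0,0,0.8,0,0,0,0,0,0,0,0,0,0,0,0,0,0,0,0,0])

```text
time: 35.15
position: [668.6, -95.5, 226.2]
eef_rot: [0.999, 0.032, -0.001, 0.0]
force: [0.2, 0.8, -1.2]
finger_gap: 4.7
```

Emit:
arm_command(deltas=[0,0,0,0.4,0,0,0,0,0,0,0.4,0,0,0,0,0,0,0,0,0,0,0,0,0,0,0,0,0])

```text
time: 35.55
position: [668.5, -95.2, 218.2]
eef_rot: [0.999, 0.032, -0.001, 0.0]
force: [-1.2, 0.8, -1.1]
finger_gap: 4.9
```

Emit:
arm_command(deltas=[0,0,0,0.3,0,0,0,0,0,0,0.3,0,0,0,0,0,0,0,0,0,0,0,0,0,0,0,0,0])

```text
time: 35.95
position: [668.8, -95.4, 212.3]
eef_rot: [0.999, 0.032, -0.0, 0.0]
force: [2.9, 1.7, -0.9]
finger_gap: 4.9
```

```bash
python3 look.py 26
```

```text
t 36.05 p [668.8 -95.4 212.4] psi 3.70 grip 5.5 tilt 0.04 F [ 2.5  1.2 -0.3]
[ 0, 0, 0, 0, 0, 0, 0 ]
end [668.8 -95.4 212.4]
```

View pics/ov_s26.png

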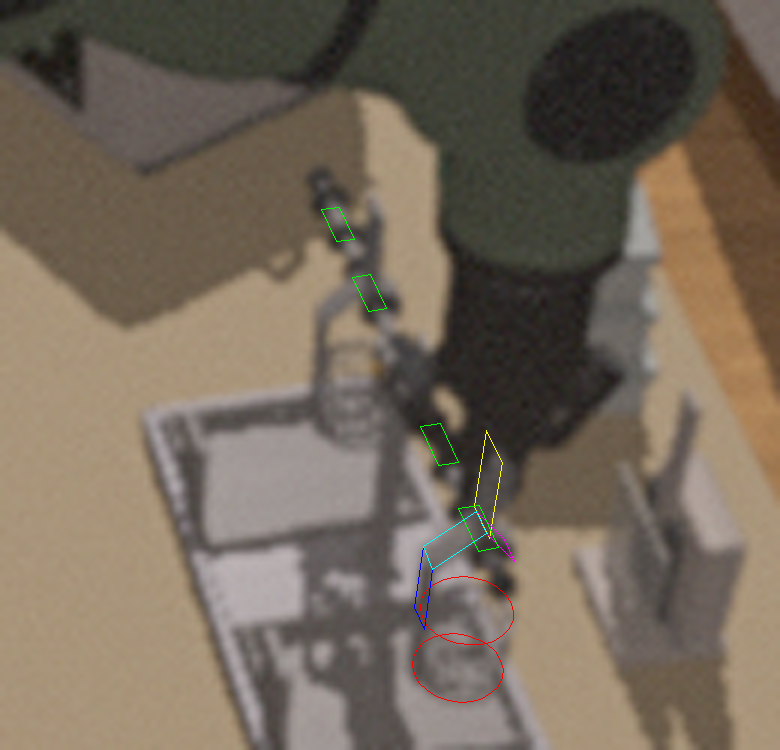

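Emit:
arm_command(deltas=[0,0,0,0.25,0,0,0,0,0,0,0,0,0,0,0,0,0,0,0,0,0])

```text
time: 36.35
position: [668.6, -95.6, 209.7]
eef_rot: [0.999, 0.032, -0.0, 0.0]
force: [3.3, 0.9, 0.5]
finger_gap: 4.9
```

Emit:
arm_command(deltas=[1.5,0,0,0,0,0,0,2.5,0,0,0,0,0,0,3.5,0,0,0,0,0,0,4,0,0,0,0,0,0,4,0,0,0,0,0,0])

```text
time: 36.85
position: [668.5, -95.5, 209.7]
eef_rot: [0.999, 0.032, -0.001, 0.0]
force: [-1.0, 0.3, 0.1]
finger_gap: 40.1
```

Emit:
arm_command(deltas=[4.5,0,0,-2,0,0,0,4.5,0,0,-3,0,0,0,4.5,0,0,-3,0,0,0,4.5,0,0,0,0,0,0])

```text
time: 37.25
position: [669.6, -95.4, 293.5]
eef_rot: [0.999, 0.032, 0.002, 0.001]
force: [-1.1, 0.7, 0.7]
finger_gap: 44.8
```

```bash
python3 look.py 27; python3 -c "
from ov import *
plan([450,100,270],-1,12,4.5)"
```

```text
t 37.35 p [668.6 -95.4 289.8] psi 3.70 grip 45.1 tilt 0.06 F [ 0.2 -0.4 -0.7]
[ 0, 0, 0, 0, 0, 0, 0 ]
end [668.6 -95.4 289.8]
t 37.35 p [668.6 -95.4 289.8] psi 3.70 grip 45.1 tilt 0.06 F [ 0.2 -0.4 -0.7]
[ 4.5, -1.7, -1.7, 0.2, 0, 0, 0.5, 4.5, -1.7, -1.8, 0.1, 0, 0, 0.5, 4.5, -1.8, -1.7, 0.2, 0, 0, 0, 4.5, -1.7, -1.7, 0.2, 0, 0, 0.5, 4.5, -1.8, -1.7, 0.1, 0, 0, 0.5, 4.5, -1.8, -1.7, 0.2, 0, 0, 0.5, 4.5, -1.7, -1.6, 0.2, 0, 0, 0, 4.5, -1.8, -1.7, 0.1, 0, 0, 0.5 ]
[ 4.5, -1.8, -1.7, 0.2, 0, 0, 0.5, 4.5, -1.9, -1.6, 0.1, 0, 0, 0.5, 4.5, -1.8, -1.6, 0.2, 0, 0, 0.5, 4.5, -1.83, -1.61, 0.18, 0, 0, 0.2 ]
end [450. 100. 270.]
```

View pics/ov_s27.png

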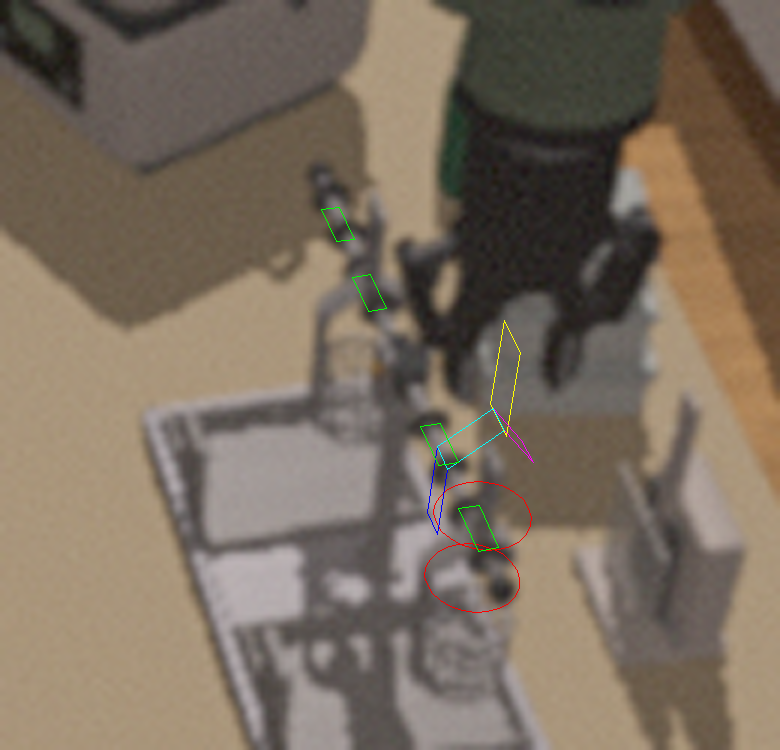

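Run:
```python
from ov import *
P=bask(391,303,-1)
draw("side","pics/side27.png",(260,115,320,200),8,"b3s.png",P)
draw("top","pics/top27.png",(190,195,260,250),10,"b3t.png",P)
draw("side","pics/side27.png",(260,115,320,200),8,"b3s0.png",[])
```

```text
(no output)
```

View pics/b3s.png

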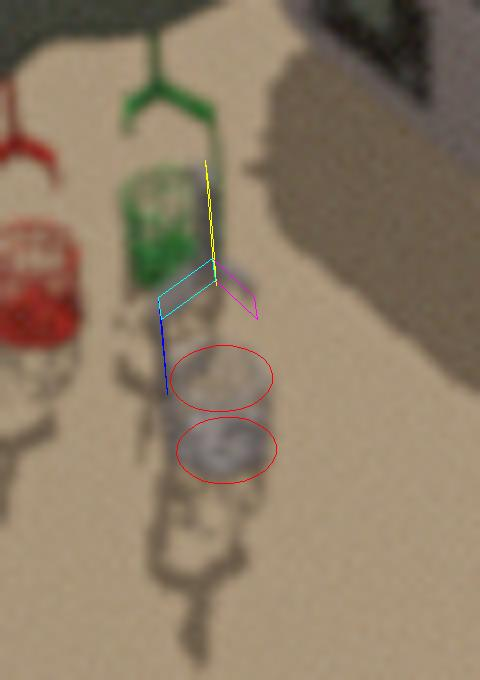

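View pics/b3s0.png

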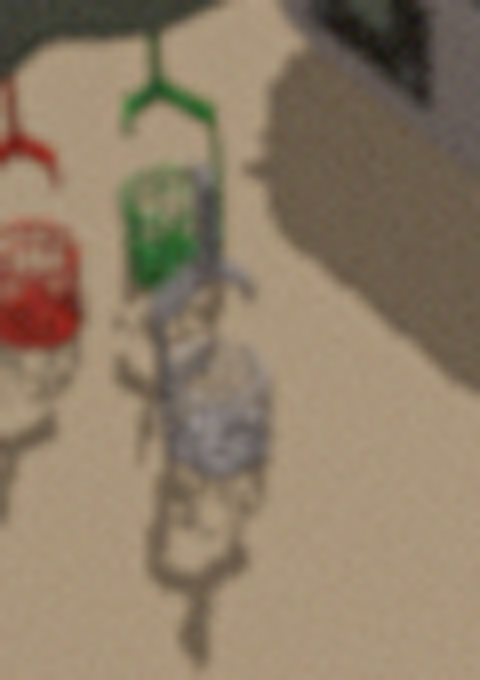

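View pics/b3t.png

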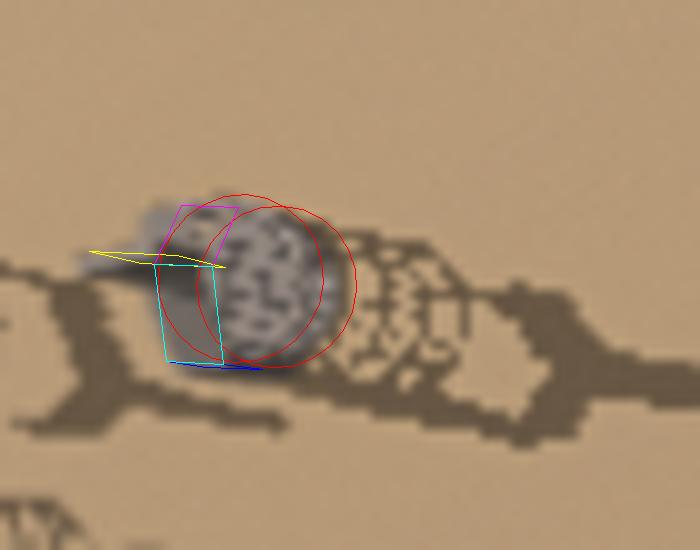

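Run:
```python
from ov import *
P=bask(389,306.5,11)
draw("side","pics/side27.png",(260,115,320,200),8,"b3s.png",P)
draw("top","pics/top27.png",(190,195,260,250),10,"b3t.png",P)
```

```text
(no output)
```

View pics/b3s.png

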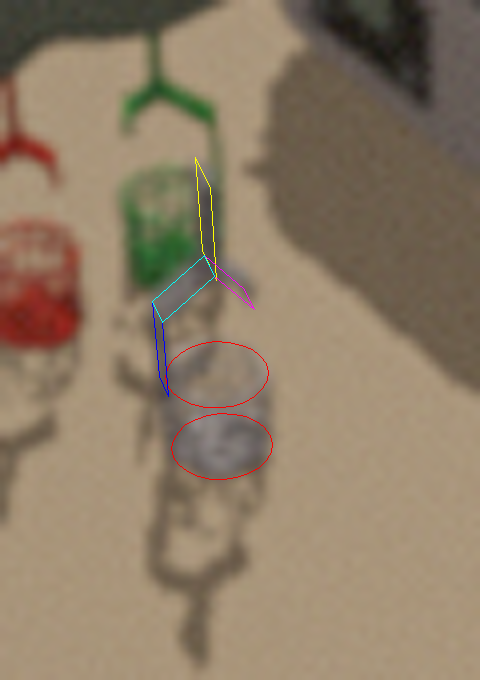

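View pics/b3t.png

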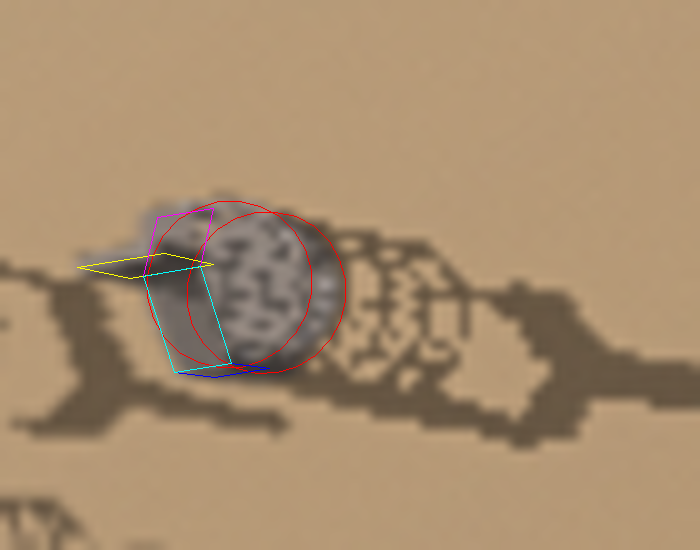

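```bash
python3 -c "
from ov import *
plan([390.5,307.5,240],11,16,4.5)"
```

```text
t 37.35 p [668.6 -95.4 289.8] psi 3.70 grip 45.1 tilt 0.06 F [ 0.2 -0.4 -0.7]
[ 4.5, -1.6, -2.6, 0.3, 0, 0, -0.5, 4.5, -1.5, -2.7, 0.3, 0, 0, -0.5, 4.5, -1.5, -2.6, 0.3, 0, 0, -0.5, 4.5, -1.6, -2.7, 0.3, 0, 0, -0.5, 4.5, -1.4, -2.7, 0.4, 0, 0, -0.5, 4.5, -1.5, -2.7, 0.3, 0, 0, 0, 4.5, -1.4, -2.6, 0.3, 0, 0, -0.5, 4.5, -1.5, -2.7, 0.3, 0, 0, -0.5 ]
[ 4.5, -1.4, -2.8, 0.3, 0, 0, -0.5, 4.5, -1.4, -2.7, 0.3, 0, 0, -0.5, 4.5, -1.3, -2.7, 0.3, 0, 0, -0.5, 4.5, -1.4, -2.8, 0.3, 0, 0, -0.5, 4.5, -1.3, -2.7, 0.3, 0, 0, -0.5, 4.5, -1.3, -2.8, 0.3, 0, 0, -0.5, 4.5, -1.2, -2.8, 0.4, 0, 0, -0.5, 4.5, -1.28, -2.81, 0.26, 0, 0, -0.3 ]
end [390.5 307.5 240. ]
```

Emit:
arm_command(deltas=[4.5,-1.6,-2.6,0,0,0,-0.5,4.5,-1.5,-2.7,0,0,0,-0.5,4.5,-1.5,-2.6,0,0,0,-0.5,4.5,-1.6,-2.7,0.2,0,0,-0.5,4.5,-1.4,-2.7,0.4,0,0,-0.5,4.5,-1.5,-2.7,0.4,0,0,0,4.5,-1.4,-2.6,0.4,0,0,-0.5,4.5,-1.5,-2.7,0.4,0,0,-0.5])

```text
time: 38.15
position: [528.2, 106.2, 270.7]
eef_rot: [0.998, 0.063, -0.001, 0.0]
force: [0.5, 0.1, -0.5]
finger_gap: 44.9
```

Emit:
arm_command(deltas=[4.5,-1.4,-2.8,0.4,0,0,-0.5,4.5,-1.4,-2.7,0.4,0,0,-0.5,4.5,-1.3,-2.7,0.4,0,0,-0.5,4.5,-1.4,-2.8,0.4,0,0,-0.5,4.5,-1.3,-2.7,0.4,0,0,-0.5,4.5,-1.3,-2.8,0.4,0,0,-0.5,4.5,-1.2,-2.8,0.4,0,0,-0.5,4.5,-1.3,-2.8,0.3,0,0,-0.3])

```text
time: 38.95
position: [389.1, 307.9, 239.7]
eef_rot: [0.995, 0.096, -0.001, 0.001]
force: [0.3, 1.1, -0.4]
finger_gap: 45.1
```

Emit:
arm_command(deltas=[4.5,0,0,0,0,0,0])

```text
time: 39.05
position: [387.4, 310.1, 239.8]
eef_rot: [0.995, 0.098, -0.002, -0.0]
force: [0.6, -0.9, 0.3]
finger_gap: 45.0
```

Run:
```python
from ov import *
cv2.imwrite('pics/side28.png',bot.get_image('side'))
P=bask(390.5,307.5,11)
draw("side","pics/side28.png",(250,100,400,220),5,"s28.png",P)
plan([390.5,307.5,138],11,1,4.5)
```

```text
t 39.10 p [388.9 308.3 239.9] psi 11.16 grip 44.7 tilt 0.16 F [ 0.1 -0.6 -1.1]
[ 4.5, 0.16, 0.1, 10.2, 0, 0.2, 0.2 ]
end [390.4 307.5 137.9]
```

View pics/s28.png

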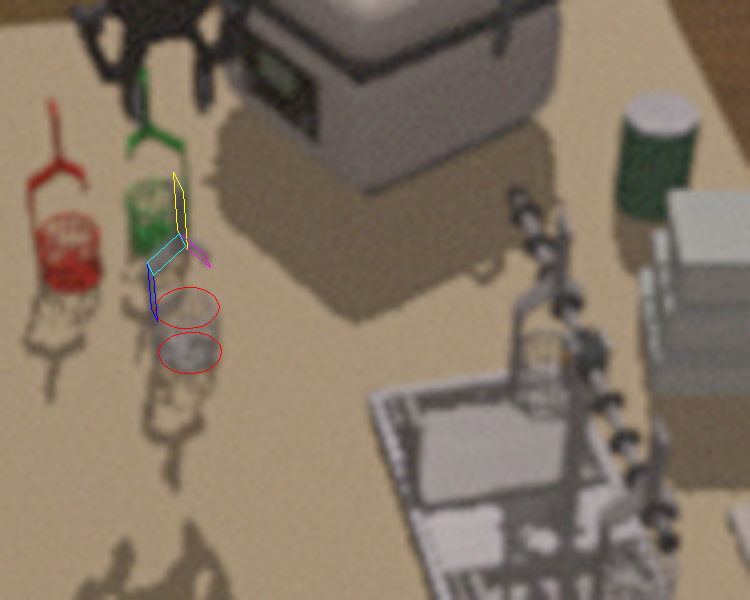

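Emit:
arm_command(deltas=[4.5,0.15,0.1,0.7,0,0,0,4.5,0,0,2.5,0,0,0,4.5,0,0,2.5,0,0,0,4.5,0,0,2.5,0,0,0,4.5,0,0,2,0,0,0,4.5,0,0,0,0,0,0,4.5,0,0,0,0,0,0])

```text
time: 39.8
position: [392.1, 306.0, 138.8]
eef_rot: [0.995, 0.095, -0.001, 0.001]
force: [0.6, -0.8, 0.3]
finger_gap: 45.0
```

Run:
```python
from ov import *
cv2.imwrite('pics/side29.png',bot.get_image('side'))
draw("side","pics/side29.png",(250,90,330,200),6,"s29.png",[])
plan([390.5,307.5,138],11,1,4.5)
```

```text
t 39.85 p [392.3 306.3 139.3] psi 10.95 grip 44.9 tilt 0.04 F [0.3 0.9 0.9]
[ 4.5, -0.16, -0.16, 0.14, 0, 0, 0 ]
end [390.4 307.6 137.9]
```

View pics/s29.png

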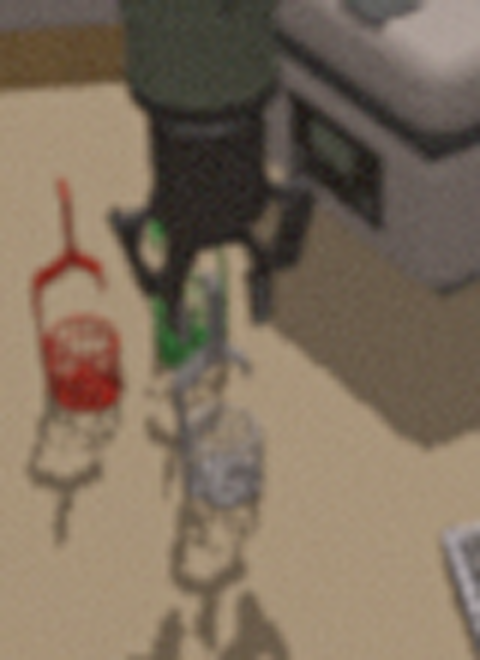

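Plate (around (215,295)) is centred between the finger tips (180 and 258). Close and lift.

Emit:
arm_command(deltas=[4.5,-0.1,-0.15,0.1,0,0,0,0,0,0,0,0,0,0,0,0,0,0,0,0,0,0,0,0,0,0,0,0,0,0,0,0,0,0,0,0,0,0,0,0,0,0,0,0,0,0,0,0,0], squeeze=80)

```text
time: 40.55
position: [390.6, 308.1, 138.0]
eef_rot: [0.995, 0.096, -0.0, 0.0]
force: [-1.2, 0.5, 6.7]
finger_gap: 5.2
```

Emit:
arm_command(deltas=[0,0,0,-1,0,0,0,0,0,0,-2,0,0,0,0,0,0,-3,0,0,0,0,0,0,-3,0,0,0,0,0,0,-3,0,0,0,0,0,0,-0.5,0,0,0,0,0,0,0,0,0,0])

```text
time: 41.25
position: [390.8, 307.9, 263.4]
eef_rot: [0.995, 0.096, 0.0, 0.0]
force: [-0.9, 0.2, -2.9]
finger_gap: 5.4
```

Run:
```python
from ov import *
o,R=rk((659.5,45.5),.064)
a=o+R@[-90,140,0];print(a,o+R@[0,140,0])
plan([a[0],a[1],265],3.67,10,0)
```

```text
[560.73037253 179.45730921   0.        ] [650.54611544 185.21337785   0.        ]
t 41.25 p [390.8 307.9 263.4] psi 10.98 grip 5.4 tilt 0.01 F [-0.9  0.2 -2.9]
[ 0, 1.4, 1.6, 0, 0, 0, 0.5, 0, 1.5, 1.6, 0, 0, 0, 1, 0, 1.4, 1.5, 0, 0, 0, 0.5, 0, 1.5, 1.5, -0.1, 0, 0, 1, 0, 1.5, 1.5, 0, 0, 0, 0.5, 0, 1.5, 1.5, 0, 0, 0, 1, 0, 1.6, 1.5, 0, 0, 0, 0.5, 0, 1.5, 1.5, 0, 0, 0, 1 ]
[ 0, 1.6, 1.4, 0, 0, 0, 0.5, 0, 1.6, 1.41, -0.06, 0, 0, 0.8 ]
end [560.7 179.4 265. ]
```

Emit:
arm_command(deltas=[0,1.4,1.6,0,0,0,0.5,0,1.5,1.6,0,0,0,1,0,1.4,1.5,0,0,0,0.5,0,1.5,1.5,0,0,0,1,0,1.5,1.5,0,0,0,0.5,0,1.5,1.5,0,0,0,1,0,1.6,1.5,0,0,0,0.5,0,1.5,1.5,0,0,0,1])

```text
time: 42.05
position: [526.7, 204.0, 261.3]
eef_rot: [0.999, 0.043, -0.001, 0.001]
force: [-0.1, 0.9, -2.2]
finger_gap: 5.2
```

Emit:
arm_command(deltas=[0,1.6,1.4,0,0,0,0.5,0,1.6,1.4,0,0,0,0.8,0,0,0,0,0,0,0,0,0,0,0,0,0,0])

```text
time: 42.45
position: [560.1, 179.6, 261.4]
eef_rot: [0.999, 0.032, -0.002, 0.001]
force: [0.2, -0.5, -1.7]
finger_gap: 5.1
```

```bash
sed -i 's/(659,45.5)/(659.5,45.5)/; s/138.7/138.0/; s/(300,110,430,235),6/(300,80,430,205),6/; s/y,190.\]/y,190.+.05*y]/g' look.py; python3 look.py 30
```

```text
t 42.55 p [559.9 180.2 262.1] psi 3.76 grip 4.8 tilt 0.13 F [-0.   1.2 -3.1]
[ 0, 0, 0, 0, 0, 0.1, 0.1 ]
end [559.9 180.2 262.1]
```

View pics/ov_s30.png

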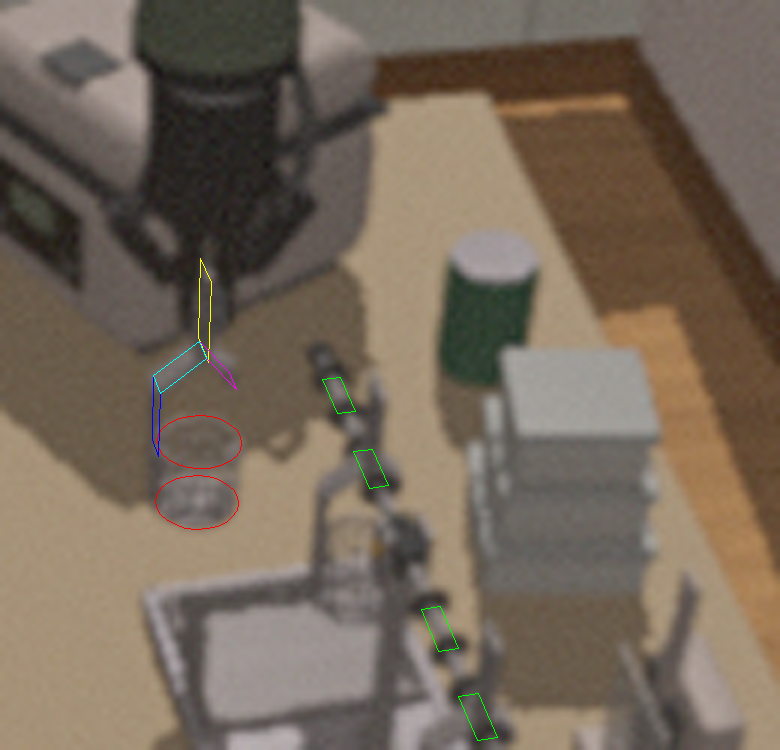

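View pics/ov_t30.png

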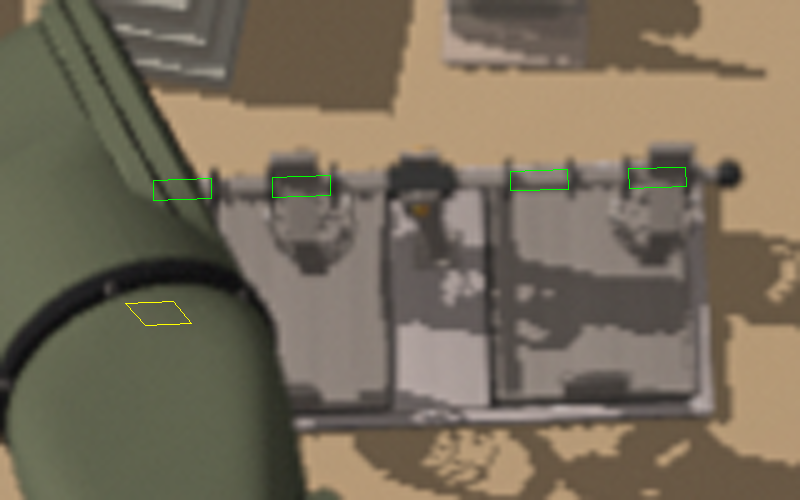

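Emit:
arm_command(deltas=[0,1.5,0.1,0,0,0,0,0,1.5,0,0,0,0,0,0,1.5,0,0,0,0,0,0,1.5,0,0,0,0,0,0,1.5,0,0,0,0,0,0,1.5,0,0,0,0,0,0,0,0,0,0,0,0,0,0,0,0,0,0,0])

```text
time: 43.35
position: [649.9, 185.0, 262.1]
eef_rot: [0.999, 0.033, -0.001, 0.0]
force: [-0.4, 0.7, -1.9]
finger_gap: 4.9
```

```bash
python3 look.py 31
```

```text
t 43.45 p [649.9 184.8 262.7] psi 3.74 grip 5.2 tilt 0.08 F [-0.9  1.1 -1.7]
[ 0, 0, 0, 0, 0, 0.1, 0.1 ]
end [649.9 184.8 262.7]
```

View pics/ov_s31.png

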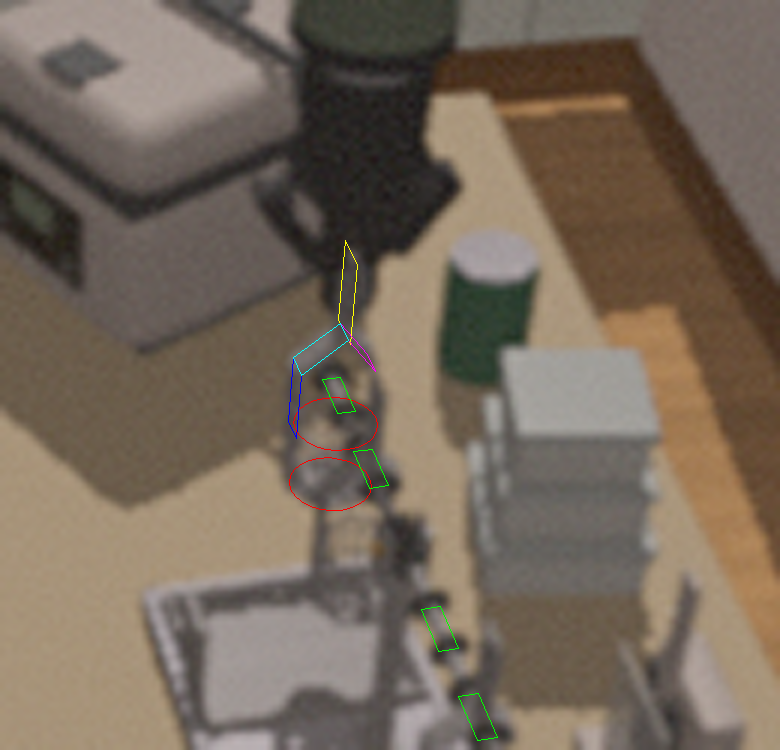

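Emit:
arm_command(deltas=[0,0,0,1,0,0,0,0,0,0,1,0,0,0,0,0,0,1,0,0,0,0,0,0,0.8,0,0,0,0,0,0,0,0,0,0,0,0,0,0,0,0,0])

```text
time: 44.05
position: [650.5, 184.4, 224.6]
eef_rot: [0.999, 0.032, -0.001, 0.0]
force: [1.1, 1.1, -2.9]
finger_gap: 5.1
```

Emit:
arm_command(deltas=[0,0,0,0.4,0,0,0,0,0,0,0.4,0,0,0,0,0,0,0.3,0,0,0,0,0,0,0,0,0,0,0,0,0,0,0,0,0])

```text
time: 44.55
position: [650.5, 184.4, 213.6]
eef_rot: [0.999, 0.032, -0.0, 0.0]
force: [1.4, 0.5, -1.1]
finger_gap: 5.4
```

```bash
python3 look.py 32
```

```text
t 44.65 p [650.5 184.4 213.7] psi 3.69 grip 4.6 tilt 0.06 F [ 1.3  0.9 -0.9]
[ 0, 0, 0, 0, 0, 0, 0 ]
end [650.5 184.4 213.7]
```

View pics/ov_s32.png

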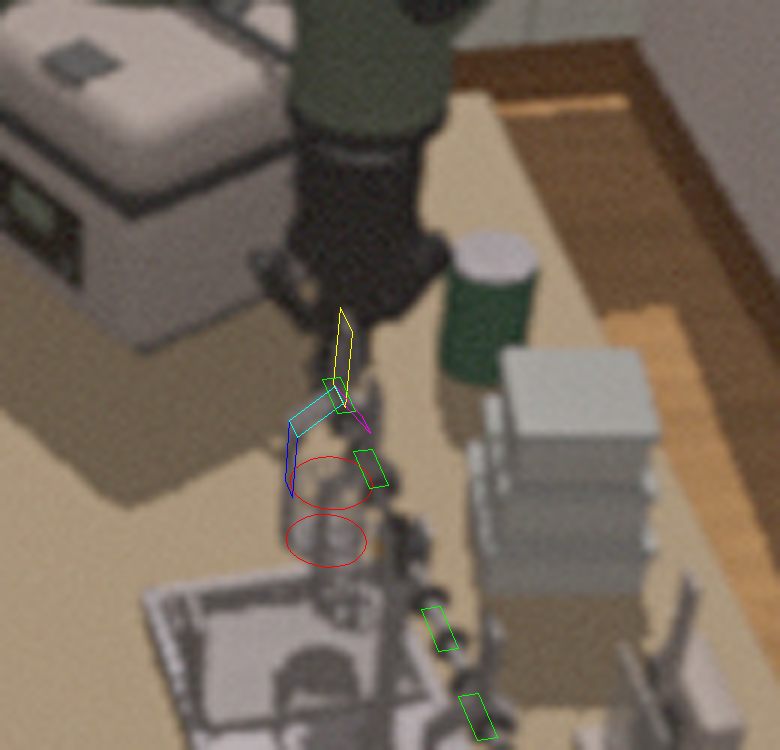

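Emit:
arm_command(deltas=[0,0,0,0.3,0,0,0,0,0,0,0.2,0,0,0,0,0,0,0,0,0,0,0,0,0,0,0,0,0])

```text
time: 45.05
position: [650.5, 184.4, 208.6]
eef_rot: [0.999, 0.032, -0.0, 0.0]
force: [1.9, 0.5, 0.0]
finger_gap: 4.9
```

Emit:
arm_command(deltas=[1.5,0,0,0,0,0,0,2.5,0,0,0,0,0,0,3.5,0,0,0,0,0,0,4,0,0,0,0,0,0,4,0,0,0,0,0,0])

```text
time: 45.55
position: [650.4, 184.4, 208.5]
eef_rot: [0.999, 0.032, -0.001, 0.0]
force: [0.1, 0.4, -0.4]
finger_gap: 40.0
```

Emit:
arm_command(deltas=[4.5,0,0,-2,0,0,0,4.5,0,0,-3,0,0,0,4.5,0,0,-3,0,0,0,4.5,0,0,-1,0,0,0,4.5,-4,0,0,0,0,0,4.5,-4,0,0,0,0,0,4.5,-4,0,0,0,0,0,4.5,-4,0,0,0,0,0])

```text
time: 46.35
position: [493.6, 174.1, 298.5]
eef_rot: [0.999, 0.032, -0.001, 0.0]
force: [1.8, 1.3, 0.9]
finger_gap: 45.3
```

Emit:
arm_command(deltas=[4.5,-4,0,0,0,0,0,4.5,-4,0,0,0,0,0,4.5,-4,2,0,0,0,0,4.5,0,4,0,0,0,0,4.5,0,4,0,0,0,0,4.5,0,4,0,0,0,0])

```text
time: 46.95
position: [384.5, 25.7, 299.1]
eef_rot: [0.999, 0.033, -0.0, 0.0]
force: [0.6, 0.1, 1.3]
finger_gap: 45.4
```

```bash
python3 look.py 33
python3 - <<'E'
from ov import *
crop(cv2.imread('pics/side33.png'),310,115,410,255,5.5,'s33.png')
crop(cv2.imread('pics/top33.png'),220,115,375,195,5,'t33.png')
E
```

```text
t 47.05 p [384.7  22.8 298.9] psi 3.33 grip 45.0 tilt 0.15 F [1.1 0.2 1. ]
[ 0, 0, 0, 0, 0.1, 0.1, -0.3 ]
end [384.7  22.8 298.9]
```

View pics/s33.png

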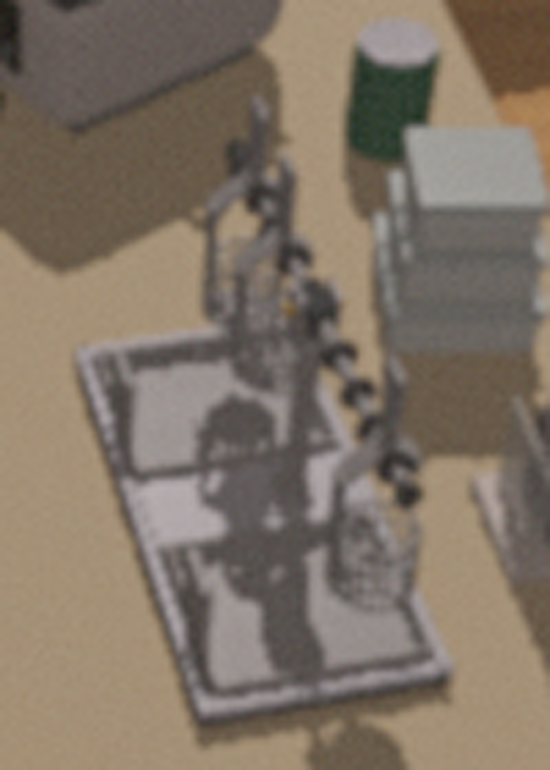

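View pics/t33.png

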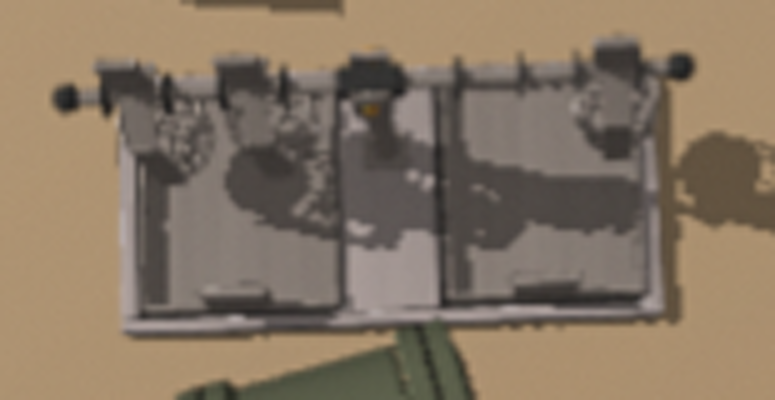

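View pics/top33.png

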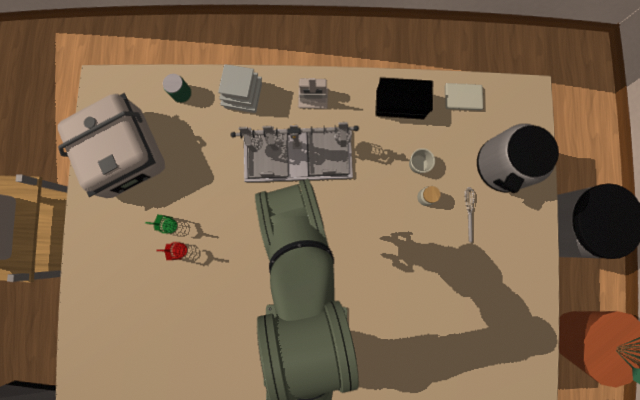

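View pics/side33.png

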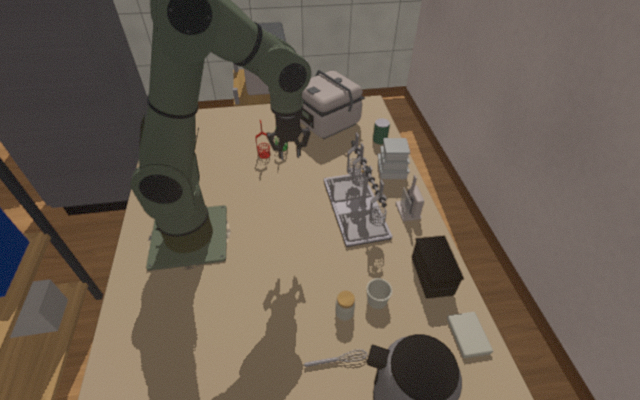

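Run:
```python
from ov import *
np.set_printoptions(precision=1,suppress=True)
# bar tilt from knobs: s33 (5.5x,310,115), t33 (5x,220,115)
s=(np.array([[238,153],[407,492]])+.5)/5.5-.5+[310,115]
t=(np.array([[66,97],[680,66]])+.5)/5-.5+[220,115]
r=tri(s,t);print(r);d=r[0]-r[1];print("tilt",-d[2]/np.hypot(d[0],d[1]))
```

```text
[[ 649.1  228.   179.8    1.5]
 [ 670.6 -135.6  201.4    1.7]]
tilt 0.05936993148441823
```

Run:
```python
from ov import *
o,R=rk((659.5,45.5),.064)
P=[]
for s in(1,-1):
    c=o+R@[-30,100*s,0]
    T=tray_corners(c,.064,8)
    tab=[c+R@np.array([x,y,68.]) for x,y in((-75,-22),(-67,-22),(-67,22),(-75,22))]
    P+=[(T[:4],(0,0,255)),(tab,(0,255,255))]
draw("top","pics/top33.png",(240,120,360,185),6.6,"tr_t.png",P)
draw("side","pics/side33.png",(318,165,395,250),8,"tr_s.png",P)
```

```text
(no output)
```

View pics/tr_t.png

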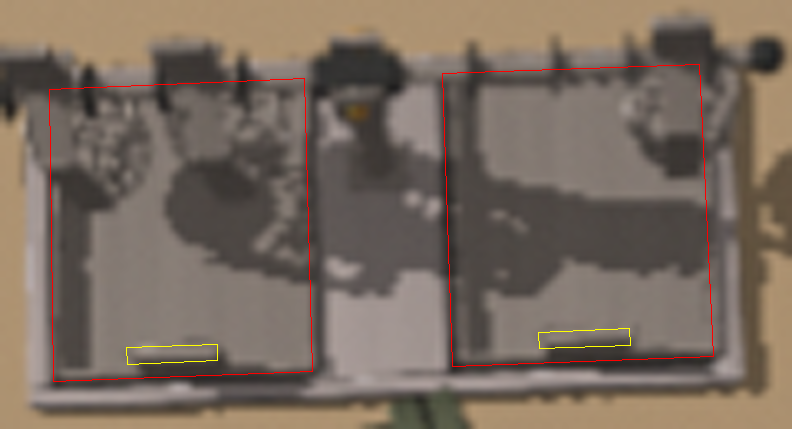

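View pics/tr_s.png

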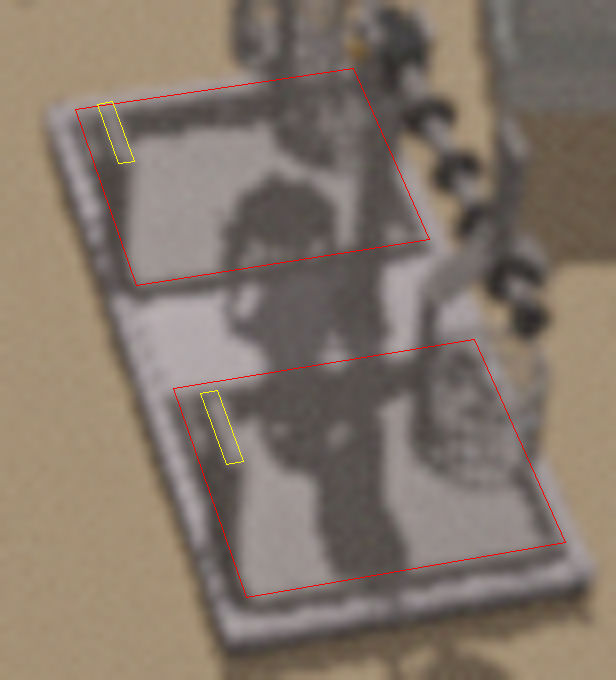

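Emit:
arm_command(deltas=[4.5,0,0,0,0,0,0,4.5,0,0,0,0,0,0,4.5,0,0,0,0,0,0,4.5,0,0,0,0,0,0,4.5,0,0,0,0,0,0,4.5,0,0,0,0,0,0])

```text
time: 47.65
position: [384.8, 27.3, 299.0]
eef_rot: [0.999, 0.033, -0.001, 0.0]
force: [0.1, 0.5, -0.1]
finger_gap: 44.9
```

Run:
```python
from ov import *
a=bot.get_image('side')
cv2.imwrite('pics/side34.png',a)
b=cv2.imread('pics/side33.png')
d=cv2.absdiff(a,b)[120:255,310:410].max(2);print((d>40).sum())
crop(a,310,115,410,255,5.5,'s34.png')
```

```text
0
```

View pics/s34.png

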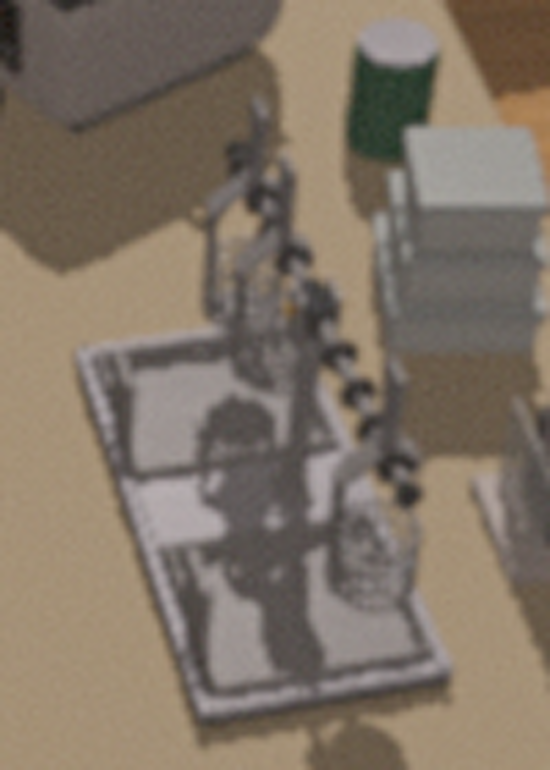

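Everything is at rest: three baskets hang at left_outer, left_inner and right_outer, both trays are flush, and no pixel changed between the two pictures.

```bash
python3 -c "
from bench import bot
print(bot.close_job())"
```

```text
the job is handed in; nothing more can be done
None
```

Both trays lie in the recesses with their tabs towards the robot, and all three baskets present hang on the bar. I handed the job in at about 47.7 s.

- **Trays:** both look flush with the foot in both views. The left tray met the far rim once (about 25 N upward, 19 N back). I lifted it, shifted it about 2.5 mm towards the robot, and it then went in without force. In one top-view reading the two tabs disagreed by about 4–5 mm in x. A later overlay at floor height matched both trays to about one pixel (3 mm), and the recess play limits each tray to 3 mm.
- **Baskets:** there were three, and no fourth was in view. I hung them at left_inner, then right_outer, then left_outer, so the bar should have stayed at about ±0.05 rad. One basket had been knocked aside on the way, and I measured it again before gripping it.
- **Last checks:** the bar read 0.059 rad, left end down, by triangulating its end knobs; the limit is 0.075. Two pictures 0.6 s apart showed no change around the rack. The teacup, salt jar and whisk look unmoved in the last full pictures, and the gripper was clear of everything. Basket positions on the bar were judged by eye from the overlays, not measured to the millimetre.

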